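# Pack the microscope objectives in the dry case

### The job

Put the microscope objectives away dry: tip the drying canisters out of the steel cup into the case's short end well, stand the empty cup back upright on the table, and put every black objective case into the long bay. With everything inside, shut the lid fully, and only then swing the clamp arm down flat over it. Leave the dropper bottle and the timer where they are.

Things in the scene. Friction and masses are not known exactly. Their poses are not given: they have to be found in the camera images.
- dry_case: grey open base of a storage case, fixed to the table, 108 (x) x 280 (y) x 40 mm high, front wall 12 mm, other walls 4 mm, floor 6 mm thick. Origin: on its underside, 58 mm behind its front face and 50 mm before its back; z up, x away from its front towards the lid's hinge, y towards its well. A cross wall 40 mm high (y 66 to 70 mm) parts it into a long bay (y -136 to 66 mm) and a short well (y 70 to 136 mm), both x -46 to 46 mm, inner depth 34 mm
- bay_floor (a point): centre of the floor of the long bay, 92 x 202 mm, at [0, -35, 6] mm in the case's frame
- well_floor (a point): centre of the floor of the short well, 92 x 66 mm, at [0, 103, 6] mm in the case's frame
- case_lid (a joint): clear domed lid on the case's far long rim, 108 x 280 x 36 mm: 0 = shut, starts open at 1.72 to 1.9 rad leaning back (stop at 1.95). Its stiff hinge (about 0.16 N m of friction) keeps it where it is left. Shut, its top is 76 mm above the table
- lid_hinge (a point): middle of the lid's hinge axis, which runs along the case's y, at [50, 0, 40] mm in the case's frame
- lid_tab (a point): centre of the grip of the black tab in the middle of the lid's front wall; tab 24 mm wide along the hinge axis, 12 mm thick, sticks out 30 mm. It goes round the hinge at 126 mm; with the lid shut it is at [-75, 0, 58] mm in the case's frame; open, it points up
- case_clamp (a joint): clamp arm on the case's -y end: 0 = down, lying over the shut lid along +y of the case; starts up and leaning outwards at 1.75 to 1.95 rad (stop at 2.0). Stiff hinge (about 0.1 N m), stays where it is left
- clamp_hinge (a point): clamp's hinge axis, which runs along the case's x, at [0, -165, 88] mm in the case's frame
- clamp_grip (a point): centre of the black rubber grip at the clamp arm's end, 20 mm wide along the hinge axis, 18 mm thick, 44 mm long along the arm, 86 mm from the hinge axis
- cup: open steel cup, 80 mm tall, 52 mm across at the foot and 62 mm at the rim, wall 3 mm, floor 5 mm; about 0.12 kg. Origin: centre of its underside, z out of its mouth. Smooth: the canisters slide in it (friction about 0.25) and come out when it is tipped somewhat past level. Holds the canisters at the start
- canister_0: white plastic drying canister, cylinder 18 mm across and 20 mm long, 12 g; origin at its centre, z along its axis. 4 to 6 are in the cup; the others are absent
- canister_1: white plastic drying canister, cylinder 18 mm across and 20 mm long, 12 g; origin at its centre, z along its axis. 4 to 6 are in the cup; the others are absent
- canister_2: white plastic drying canister, cylinder 18 mm across and 20 mm long, 12 g; origin at its centre, z along its axis. 4 to 6 are in the cup; the others are absent
- canister_3: white plastic drying canister, cylinder 18 mm across and 20 mm long, 12 g; origin at its centre, z along its axis. 4 to 6 are in the cup; the others are absent
- canister_4: white plastic drying canister, cylinder 18 mm across and 20 mm long, 12 g; origin at its centre, z along its axis. 4 to 6 are in the cup; the others are absent
- canister_5: white plastic drying canister, cylinder 18 mm across and 20 mm long, 12 g; origin at its centre, z along its axis. 4 to 6 are in the cup; the others are absent
- objective_0: black round screw case of a microscope objective, 44 mm across, 62 mm tall, about 0.09 kg, weight low down, standing on the table; origin: centre of its underside, z up. 2 to 4 are present
- objective_1: black round screw case of a microscope objective, 44 mm across, 62 mm tall, about 0.09 kg, weight low down, standing on the table; origin: centre of its underside, z up. 2 to 4 are present
- objective_2: black round screw case of a microscope objective, 44 mm across, 62 mm tall, about 0.09 kg, weight low down, standing on the table; origin: centre of its underside, z up. 2 to 4 are present
- objective_3: black round screw case of a microscope objective, 44 mm across, 62 mm tall, about 0.09 kg, weight low down, standing on the table; origin: centre of its underside, z up. 2 to 4 are present
- dropper_bottle: brown dropper bottle, 33 mm across, 102 mm tall, a bystander at the end of the row of objectives; origin: centre of its underside
- timer: flat white bench timer 66 x 64 x 20 mm, a bystander beside the cup; origin: centre of its underside

How it is judged (in metres and radians):
On the way, in this order (a step that is already met when the one before it is completed fails the run):
1. the cup is tipped over the case to pour (angle between cup's own z axis and vertical above 1.2 rad and height (world z) of cup above 0.06 m and horizontal distance between cup and well_floor below 0.15 m), for 0.1 s.
2. all canisters in the well, all objective cases in the bay, and the lid shut (x of canister_0 in the frame of dry_case between -0.046 and 0.046 m and y of canister_0 in the frame of dry_case between 0.07 and 0.136 m and z of canister_0 in the frame of dry_case between 0 and 0.042 m and x of canister_1 in the frame of dry_case between -0.046 and 0.046 m and y of canister_1 in the frame of dry_case between 0.07 and 0.136 m and z of canister_1 in the frame of dry_case between 0 and 0.042 m and x of canister_2 in the frame of dry_case between -0.046 and 0.046 m and y of canister_2 in the frame of dry_case between 0.07 and 0.136 m and z of canister_2 in the frame of dry_case between 0 and 0.042 m and x of canister_3 in the frame of dry_case between -0.046 and 0.046 m and y of canister_3 in the frame of dry_case between 0.07 and 0.136 m and z of canister_3 in the frame of dry_case between 0 and 0.042 m and x of canister_4 in the frame of dry_case between -0.046 and 0.046 m and y of canister_4 in the frame of dry_case between 0.07 and 0.136 m and z of canister_4 in the frame of dry_case between 0 and 0.042 m and x of canister_5 in the frame of dry_case between -0.046 and 0.046 m and y of canister_5 in the frame of dry_case between 0.07 and 0.136 m and z of canister_5 in the frame of dry_case between 0 and 0.042 m and x of objective_0 in the frame of dry_case between -0.046 and 0.046 m and y of objective_0 in the frame of dry_case between -0.136 and 0.066 m and z of objective_0 in the frame of dry_case between 0 and 0.05 m and x of objective_1 in the frame of dry_case between -0.046 and 0.046 m and y of objective_1 in the frame of dry_case between -0.136 and 0.066 m and z of objective_1 in the frame of dry_case between 0 and 0.05 m and x of objective_2 in the frame of dry_case between -0.046 and 0.046 m and y of objective_2 in the frame of dry_case between -0.136 and 0.066 m and z of objective_2 in the frame of dry_case between 0 and 0.05 m and x of objective_3 in the frame of dry_case between -0.046 and 0.046 m and y of objective_3 in the frame of dry_case between -0.136 and 0.066 m and z of objective_3 in the frame of dry_case between 0 and 0.05 m and value of joint case_lid below 0.06 rad), for 0.2 s.
3. the clamp is down over the shut lid (value of joint case_lid below 0.06 rad and value of joint case_clamp below 0.1 rad), for 0.2 s.
At the end, for the whole second after the job is handed in: every canister in the short well and every objective case in the long bay, lid shut to within 0.06 rad, clamp down to within 0.1 rad, cup standing upright (within 0.15 rad) at rest on the table (all of step 3 and x of canister_0 in the frame of dry_case between -0.046 and 0.046 m and y of canister_0 in the frame of dry_case between 0.07 and 0.136 m and z of canister_0 in the frame of dry_case between 0 and 0.042 m and x of canister_1 in the frame of dry_case between -0.046 and 0.046 m and y of canister_1 in the frame of dry_case between 0.07 and 0.136 m and z of canister_1 in the frame of dry_case between 0 and 0.042 m and x of canister_2 in the frame of dry_case between -0.046 and 0.046 m and y of canister_2 in the frame of dry_case between 0.07 and 0.136 m and z of canister_2 in the frame of dry_case between 0 and 0.042 m and x of canister_3 in the frame of dry_case between -0.046 and 0.046 m and y of canister_3 in the frame of dry_case between 0.07 and 0.136 m and z of canister_3 in the frame of dry_case between 0 and 0.042 m and x of canister_4 in the frame of dry_case between -0.046 and 0.046 m and y of canister_4 in the frame of dry_case between 0.07 and 0.136 m and z of canister_4 in the frame of dry_case between 0 and 0.042 m and x of canister_5 in the frame of dry_case between -0.046 and 0.046 m and y of canister_5 in the frame of dry_case between 0.07 and 0.136 m and z of canister_5 in the frame of dry_case between 0 and 0.042 m and x of objective_0 in the frame of dry_case between -0.046 and 0.046 m and y of objective_0 in the frame of dry_case between -0.136 and 0.066 m and z of objective_0 in the frame of dry_case between 0 and 0.05 m and x of objective_1 in the frame of dry_case between -0.046 and 0.046 m and y of objective_1 in the frame of dry_case between -0.136 and 0.066 m and z of objective_1 in the frame of dry_case between 0 and 0.05 m and x of objective_2 in the frame of dry_case between -0.046 and 0.046 m and y of objective_2 in the frame of dry_case between -0.136 and 0.066 m and z of objective_2 in the frame of dry_case between 0 and 0.05 m and x of objective_3 in the frame of dry_case between -0.046 and 0.046 m and y of objective_3 in the frame of dry_case between -0.136 and 0.066 m and z of objective_3 in the frame of dry_case between 0 and 0.05 m and angle between cup's own z axis and vertical below 0.15 rad and height (world z) of cup below 0.06 m and linear speed of cup below 0.02 m/s); the robot touches nothing.
It fails at once if the dropper bottle or the timer is moved more than 40 mm (distance of any of dropper_bottle, timer from where it was at the start of the episode above 0.04 m).
Of objective_0, objective_1, objective_2, objective_3 only 2 to 4 are there at a start; the rules pass over those that are not, and their reading is None.
Of canister_3, canister_4, canister_5 only 1 to 3 are there at a start; the rules pass over those that are not, and their reading is None.
At some moment in a run one of objective_0, objective_1, objective_2, objective_3 may be knocked a few centimetres aside while the robot is not near it.
It also fails if it takes over 210 s, if anything falls off the work surface, if the arm or the gripper's body presses on something with over 40 N, if the wrist force passes 120 N, or if a joint passes its speed limit or range.

### The arm

A 6-joint arm with a two-finger parallel gripper is mounted at the origin on a cart in front of the work surface, level with it; the furniture and walls round the work are solid. World frame = base frame: x ahead of the robot, y to its left, z up, the work surface at z = 0. Lengths are in m, angles in degrees, forces in N, time in s.
With the tool pointing down it reaches from about 0.3 to 0.75 m from the base axis. Payload 8.5 kg.
Tool frame: the origin (TCP) lies at the very end of the fingers, on their centre line; the grasp point (between the pads) lies 19 mm behind it; z points along the fingers, y is the direction in which the jaws open and shut (so a half turn about z gives the same grasp; the last joint's range is limited). The gripper opens to 85 mm and grips with 20 to 120 N. Pads are 22 mm wide; open, the fingers measure 114 mm over their backs; the gripper's body (76 mm by 85 mm) begins 54 mm behind the grasp point. The pads swing forward as they close: fully open they stand 13 mm farther back than shut.
Start: joints at [53.554, 21.807, 74.336, -0, 83.858, -12.336], TCP at [0.225, 0.502, 0.231] pointing down, gripper open.
Joint ranges: [-178.18, 178.18], [-50.72, 133.34], [12.68, 142.11], [-81.47, 261.47], [9.98, 163.14], [-165.26, 165.26]. Speed limits (degrees/s): [136.94, 136.94, 180, 180, 180, 180].

### API

Orientations are given as a 3x3 rotation matrix whose columns are the frame's x, y, z axes.
In Python, from rig import env, vision, close_job, spotter gives the robot as it stands. The module is installed in compiled form; this text tells all that it offers.
- The arm moves only by the tool jog_arm, never from a script. Its argument "plan" is a list that holds one entry, the list of rows, each a list of 6 numbers: the shift along the tool's x, y, z in units of 40 mm (1.0 is 40 mm), then the turn, a rotation vector about the tool's x, y, z in units of 0.15 rad (1.0 is 0.15 rad). A call has 1 to 10 rows; each row shifts and turns the commanded pose from where the row before left it, along the tool's axes as they then stand; what a row does not reach is not made up. A row lasts 1/10 s, in which the tool goes at most 50 mm and 8.59 degrees, less where a joint would pass 70% of its speed; a pose out of reach is approached as far as the arm can. A call with a number of a shift or a turn outside -1 to 1 is refused whole. A call with a gripper value outside its range is refused whole. "grip" is the opening, from -1 (shut) to 1 (fully open), set as the call begins (left out, the last holds). The fingers move at their own pace and stop on an object; "squeeze" is the grip in N (left out, the last holds). Time passes only in rows, so rows that do not move let the fingers close. It gives the time, the measured TCP pose, the force and the opening at its end, in the units of the state.
- env.observe(): the state, without advancing time (a new reading comes with each control period).
- vision.get_image(name): name is "side" or "top"; returns (picture, depth): 420x560x3 uint8, red, green, blue; 420x560 float32, m along the optical axis (not along the pixel's ray), 0 where there is no reading.
- vision.camera_info(name): a dict with "fx", "fy", "cx", "cy" (pixels), "rvec" (rotation vector, rad) and "tvec" (3), from world to camera coordinates, as OpenCV has them. Camera axes: x right, y down, z forward; pixel columns grow to the right and rows downward; lengths in m; the calibration is good to about 2 mm. A picture is of the moment at which its call begins. camera_info takes no time and is no camera call.
- close_job(): hands the job in, once; it reports no verdict.
Trained networks look in the newest picture that a camera, given by its name, has taken for a name from the list of things; names that differ only in an ending like _2 or _b are one class to them, and where a whole thing is asked for, a point or a joint stands for the part that bears it (a point fixed in the world has none). Each returns a list of dicts, best first, with "score" (0 to 1); they miss things now and then, are a little off and sometimes report something else, mostly with a low value. They report only what shows in the picture. A call takes as long as a camera call.
- spotter.trace(camera, query): "pixels" (420x560 bool, what is visible of it) and "rect" ([left, top, right, bottom] in pixels, round what is visible of it).
The state is a dict: "time_s": time; "q": joint angles; "qvel": joint speeds; "joint_efforts": joint torques, N m; "position": TCP position; "tool_rot": TCP orientation; "ft_force": force on the tool from outside, world axes, zero at the start; "wrist_torque": the same for the moment, N m; "grip_width": finger opening in m.
Only numpy, scipy, OpenCV 4.12 (cv2) and the standard library are available. Lean on these libraries where they do the work, as an engineer would, in place of code of your own. Each camera call takes 0.05 s, during which the arm holds its last target.

## Working session

There is one attempt and no reset: what is moved stays moved. The work goes in short steps, Python scripts to look and compute and a tool call to move; the robot and the scene stay as the last step left them, time stands still between calls to the robot, and variables do not carry over. Pictures are saved under pics/ and viewed, and the job is handed in when it is done.

Besides the shell and the picture viewer there is one more tool, called after "Request:" by a JSON object that holds its "method" and its "body", one argument or row to a line. jog_arm: Moves the arm, as the interface text tells. Its arguments: {"type":"object","properties":{"plan":{"type":"array"},"grip":{"type":"number"},"squeeze":{"type":"number"}},"required":["plan"]}

```bash
mkdir -p pics; ls; python3 - <<'E'
from rig import env, vision
import cv2
s=env.observe(); print({k:(v if not hasattr(v,'tolist') else v.tolist()) for k,v in s.items()})
for n in ("side","top"):
    im,d=vision.get_image(n); cv2.imwrite(f"pics/{n}0.png",im[:,:,::-1]); print(n,vision.camera_info(n))
E
```

```text
pics
{'time_s': 0.0, 'q': [53.55502257027465, 21.84090328264846, 74.38734997948256, -0.0010945631788559058, 83.857992904989, -12.335446048982693], 'qvel': [0.03914033234153505, 0.0507425820390383, 0.04417744651818114, 0.01104133477642599, -0.09677235258112935, 0.03871187783502776], 'joint_efforts': [0.0006060129635443445, -44.845465421676636, -23.127737045288086, -0.0001438357094230014, 0.004704789316747338, -2.5004631538649846e-05], 'position': [0.2244799270278219, 0.501763669752948, 0.23069731433644672], 'tool_rot': [[-0.9127669447983157, 0.40847978158201037, -0.0008789324556860025], [0.40848061478841374, 0.9127661768704584, -0.0012221715783243836], [0.0003030274379342308, -0.0014745846874225368, -0.9999988668865438]], 'ft_force': [-0.42468962962380324, -0.21256921757201652, -0.6835386369688519], 'wrist_torque': [0.0038295550410864074, -0.040601553358128414, 0.0177069467986282], 'grip_width': 0.08531481393072725}
side {'fx': 464.030528079424, 'fy': 464.030528079424, 'cx': 282.77953583736183, 'cy': 203.62511155703845, 'rvec': array([ 2.19233857, -0.0637016 ,  0.05831488]), 'tvec': array([-0.52616941,  0.0892477 ,  1.30197131])}
top {'fx': 485.222806602603, 'fy': 485.222806602603, 'cx': 282.3410357136498, 'cy': 205.8392803099249, 'rvec': array([ 2.14871973, -2.06065186,  0.21712576]), 'tvec': array([0.0246353 , 0.53471028, 1.0472778 ])}
```

View pics/side0.png

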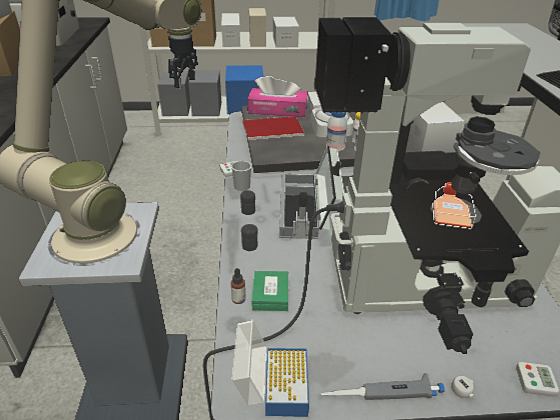

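View pics/top0.png

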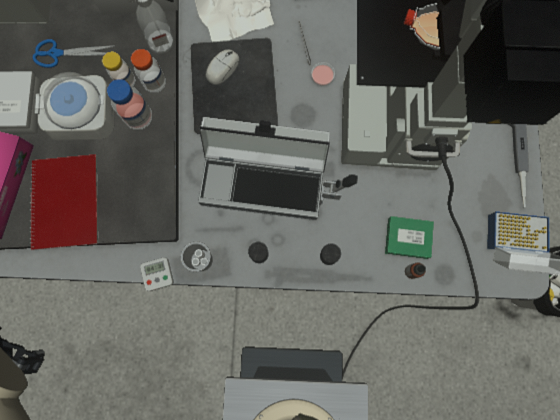

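The top view shows the case at about (262,175), with its lid open toward the back and the well at the left end. The clamp is up at (340,183), the cup at (197,257) and the timer at (157,273). The two objectives are at (258,252) and (330,253), and the bottle is at (417,270).

```bash
cat > h.py <<'E'
from rig import env, vision, spotter
import numpy as np, cv2
from scipy.spatial.transform import Rotation as R
def cam(n):
    c=vision.camera_info(n); K=np.array([[c['fx'],0,c['cx']],[0,c['fy'],c['cy']],[0,0,1]]); return K,R.from_rotvec(c['rvec']).as_matrix(),np.array(c['tvec'])
def cloud(n,d):
    K,Rm,t=cam(n); v,u=np.mgrid[0:d.shape[0],0:d.shape[1]]
    p=np.stack([(u-K[0,2])/K[0,0]*d,(v-K[1,2])/K[1,1]*d,d],-1)
    return (p-t)@Rm
def proj(n,P):
    K,Rm,t=cam(n); q=(np.atleast_2d(P)@Rm.T+t)@K.T; return q[:,:2]/q[:,2:]
def pix2z(n,uv,z):
    K,Rm,t=cam(n); r=Rm.T@np.linalg.inv(K)@np.array([uv[0],uv[1],1.]); c=-Rm.T@t; return c+r*(z-c[2])/r[2]
def st():
    s=env.observe(); print('t',round(s['time_s'],2),'q',np.round(s['q'],1),'p',np.round(s['position'],4),'F',np.round(s['ft_force'],1),'w',round(s['grip_width'],4)); print(np.round(s['tool_rot'],3).tolist()); return s
E
python3 - <<'E'
from h import *
for n in ("top","side"):
    im,d=vision.get_image(n); P=cloud(n,d)
    np.savez(f"{n}.npz",im=im,d=d,P=P)
    for q in ("cup","objective_0","dropper_bottle","timer","dry_case","case_lid","lid_tab","case_clamp","canister_0"):
        if n=="side" and q in("canister_0",): continue
        for r in spotter.trace(n,q)[:6]:
            m=r['pixels']&(d>0); p=P[m]
            top=p[p[:,2]>np.percentile(p[:,2],95)-0.006]
            print(n,q,round(r['score'],2),r['rect'],m.sum(),'med',np.round(np.median(p,0),3),'top',np.round(top.mean(0),3),'zmax',round(np.percentile(p[:,2],97),3), 'mn',np.round(np.percentile(p,2,axis=0),3),'mx',np.round(np.percentile(p,98,axis=0),3))
im=np.load('top.npz')['im'][90:300,120:450]
cv2.imwrite('pics/topz.png',cv2.resize(im[:,:,::-1],None,fx=2.4,fy=2.4,interpolation=cv2.INTER_CUBIC))
im=np.load('side.npz')['im'][140:320,200:360]
cv2.imwrite('pics/sidez.png',cv2.resize(im[:,:,::-1],None,fx=3.3,fy=3.3,interpolation=cv2.INTER_CUBIC))
E
```

```text
top cup 0.95 [180.1, 242.1, 214.6, 273.0] 573 med [0.413 0.242 0.055] top [0.41  0.232 0.08 ] zmax 0.082 mn [0.38  0.202 0.002] mx [0.438 0.261 0.083]
top cup 0.66 [200.3, 119.4, 332.2, 171.6] 5056 med [0.672 0.093 0.07 ] top [0.674 0.091 0.145] zmax 0.147 mn [ 0.633 -0.043  0.033] mx [0.701 0.23  0.15 ]
top objective_0 0.86 [243.3, 245.5, 267.4, 262.0] 327 med [0.425 0.096 0.062] top [0.427 0.097 0.063] zmax 0.066 mn [0.407 0.077 0.015] mx [0.447 0.116 0.067]
top objective_0 0.58 [317.4, 244.9, 339.8, 265.6] 365 med [ 0.429 -0.063  0.062] top [ 0.431 -0.065  0.062] zmax 0.066 mn [ 0.41  -0.085  0.001] mx [ 0.452 -0.045  0.067]
top dropper_bottle 0.74 [403.8, 264.2, 426.8, 279.0] 243 med [ 0.399 -0.251  0.061] top [ 0.402 -0.257  0.098] zmax 0.1 mn [ 0.387 -0.267  0.011] mx [ 0.415 -0.241  0.1  ]
top timer 0.66 [142.4, 255.1, 174.1, 290.8] 880 med [0.372 0.329 0.018] top [0.371 0.33  0.019] zmax 0.023 mn [ 0.338  0.295 -0.002] mx [0.408 0.366 0.023]
top dry_case 0.93 [197.5, 115.2, 360.1, 216.0] 11362 med [0.629 0.091 0.038] top [0.66  0.067 0.148] zmax 0.146 mn [ 0.524 -0.07   0.003
[... 2082 characters left out ...]
mn [ 0.524 -0.099  0.005] mx [0.692 0.239 0.182]
side case_lid 0.85 [313.5, 147.8, 343.6, 228.2] 1473 med [0.668 0.093 0.076] top [0.672 0.074 0.147] zmax 0.151 mn [ 0.628 -0.049  0.035] mx [0.698 0.232 0.157]
side case_lid 0.52 [279.0, 144.1, 346.2, 238.4] 3787 med [0.618 0.088 0.041] top [0.642 0.026 0.156] zmax 0.165 mn [ 0.525 -0.097  0.006] mx [0.693 0.238 0.172]
side lid_tab 0.79 [313.5, 148.5, 344.1, 230.2] 1483 med [0.668 0.095 0.074] top [0.671 0.073 0.147] zmax 0.151 mn [ 0.629 -0.049  0.035] mx [0.698 0.233 0.157]
side case_clamp 0.6 [300.3, 192.3, 308.5, 221.7] 206 med [ 0.568 -0.092  0.156] top [ 0.567 -0.099  0.191] zmax 0.193 mn [ 0.558 -0.105  0.09 ] mx [ 0.577 -0.07   0.194]
```

View pics/topz.png

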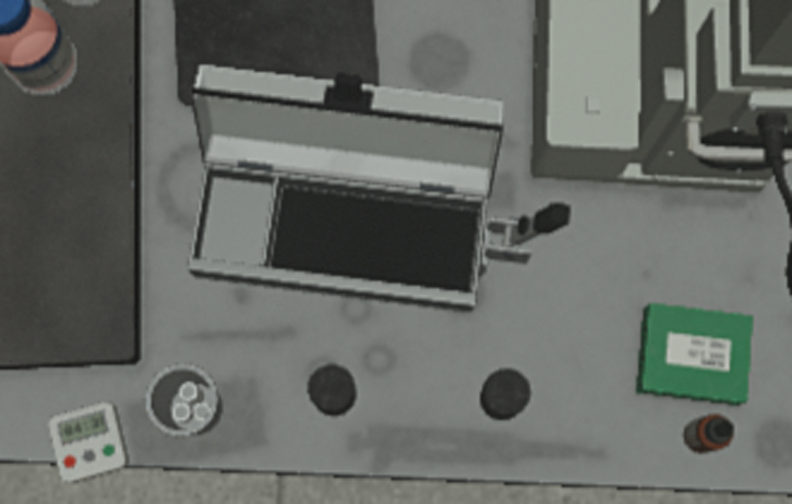

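View pics/sidez.png

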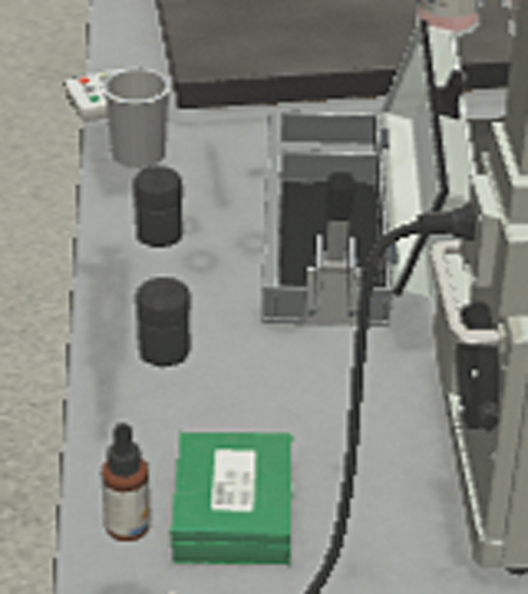

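```bash
cat > fit.py <<'E'
from h import *
from scipy.optimize import minimize, least_squares
T=np.load('top.npz'); S=np.load('side.npz')
def hmap(l):
    x,y=l[:,0],l[:,1]; out=np.zeros(len(l))
    inn=(x>-.058)&(x<.05)&(abs(y)<.14); out[inn]=.04
    cav=(abs(x)<.046)&(((y>-.136)&(y<.066))|((y>.07)&(y<.136))); out[cav]=.006
    return out
P=T['P']; p=P[(T['d']>0)]; q=S['P'][S['d']>0]
def sel(p): return p[(p[:,0]>.47)&(p[:,0]<.64)&(p[:,1]>-.12)&(p[:,1]<.3)&(p[:,2]>-.01)&(p[:,2]<.05)]
p=sel(p); q=sel(q)
def cost(v,pp):
    c,s=np.cos(v[2]),np.sin(v[2]); d=pp[:,:2]-v[:2]; l=np.stack([c*d[:,0]+s*d[:,1],-s*d[:,0]+c*d[:,1]],1)
    m=(l[:,0]<.048)&(l[:,1]>-.145) 
    e=np.abs(hmap(l)-pp[:,2]); return np.minimum(e,.03)[m].sum()/m.sum()
for name,pp in (("top",p),("side",q),("both",np.vstack([p,q]))):
    best=None
    for th in np.radians([-8,-5,-2,0,3]):
        for x in (.565,.575,.585):
            r=minimize(cost,[x,.09,th],args=(pp,),method='Nelder-Mead',options=dict(initial_simplex=np.array([[x,.09,th],[x+.01,.09,th],[x,.1,th],[x,.09,th+.05]])))
            if best is None or r.fun<best.fun: best=r
    print(name,best.x,np.degrees(best.x[2]),best.fun,len(pp))
def circ(pp):
    r=least_squares(lambda v:np.hypot(pp[:,0]-v[0],pp[:,1]-v[1])-v[2],[*pp[:,:2].mean(0),.03],loss='soft_l1',f_scale=.002); return r.x
for nm,D in (("top",T),("side",S)):
    a=D['P'][D['d']>0]
    c=a[(abs(a[:,0]-.41)<.06)&(abs(a[:,1]-.23)<.06)&(a[:,2]>.07)&(a[:,2]<.09)]; print(nm,'cup',circ(c),len(c))
    for y in (.096,-.066):
        c=a[(abs(a[:,0]-.43)<.05)&(abs(a[:,1]-y)<.05)&(a[:,2]>.055)&(a[:,2]<.075)]; mm=(c[:,:2].max(0)+c[:,:2].min(0))/2;print(nm,'obj',mm,c[:,2].mean(),np.ptp(c[:,:2],axis=0))
E
python3 fit.py
```

```text
top [ 0.58451164  0.09951242 -0.0890669 ] -5.103157395838344 0.004227949116785818 12272
side [ 0.58452879  0.10875947 -0.08520036] -4.881621075827642 0.00838395217216807 4662
both [ 0.58433675  0.09964778 -0.08685985] -4.976702656642886 0.005414173011614415 16934
top cup [0.40886609 0.23125707 0.02968684] 234
top obj [0.42854088 0.09764375] 0.062258413809682216 [0.0431105  0.04257016]
top obj [ 0.4309899  -0.06472469] 0.06213463057175595 [0.04270917 0.04193935]
side cup [0.40779464 0.22931029 0.0292835 ] 147
side obj [0.42676101 0.09568994] 0.062190756430443805 [0.0415955  0.04508578]
side obj [ 0.42998212 -0.06738336] 0.0627456424789805 [0.0402588  0.04630765]
```

```bash
cat >> h.py <<'E'
CX,CY,CT=.5844,.0990,-.0885
def c2w(l):
    l=np.atleast_2d(np.array(l,float)); c,s=np.cos(CT),np.sin(CT)
    return np.stack([CX+c*l[:,0]-s*l[:,1],CY+s*l[:,0]+c*l[:,1],l[:,2]],1)
def w2c(w):
    w=np.atleast_2d(np.array(w,float)); c,s=np.cos(CT),np.sin(CT); d=w[:,:2]-[CX,CY]
    return np.stack([c*d[:,0]+s*d[:,1],-s*d[:,0]+c*d[:,1],w[:,2]],1)
def lidp(th,r=.126,y=0): # tab grip; shut at (-75,58): offset from hinge (-125,18)
    a=np.arctan2(.018,.125); return c2w([.05-r*np.cos(th+a),y,.04+r*np.sin(th+a)])[0]
def clampp(th,r=.086,x=0): return c2w([x,-.165+r*np.cos(th),.088+r*np.sin(th)])[0]
E
python3 - <<'E'
from h import *
for n,(x0,y0,x1,y1,f) in dict(top=(170,100,390,290,3),side=(220,140,360,320,3)).items():
    im=np.load(n+'.npz')['im'].copy()[:,:,::-1]; im=cv2.resize(im,None,fx=f,fy=f)
    def pl(a,col):
        q=np.int32(np.round((proj(n,c2w(a))+.5)*f)); cv2.polylines(im,[q.reshape(-1,1,2)],True,col,1)
    pl([[-.058,-.14,.04],[.05,-.14,.04],[.05,.14,.04],[-.058,.14,.04]],(0,0,255))
    pl([[-.046,-.136,.04],[.046,-.136,.04],[.046,.066,.04],[-.046,.066,.04]],(0,255,0))
    pl([[-.046,.07,.04],[.046,.07,.04],[.046,.136,.04],[-.046,.136,.04]],(255,255,0))
    for th in (1.72,1.8,1.9):
        q=proj(n,[lidp(th)])[0]*f; cv2.circle(im,tuple(np.int32(q)),3,(255,0,255),1)
    for th in (1.75,1.85,1.95):
        q=proj(n,[clampp(th)])[0]*f; cv2.circle(im,tuple(np.int32(q)),3,(0,255,255),1)
    cv2.imwrite(f'pics/ov_{n}.png',im[y0*f:y1*f,x0*f:x1*f])
P=np.load('top.npz')['P'];d=np.load('top.npz')['d']
for n in("top","side"):
    D=np.load(n+'.npz');a=D['P'][D['d']>0]; l=w2c(a)
    m=(l[:,2]>.13)&(abs(l[:,1])<.013)&(l[:,0]>.03)&(l[:,0]<.16); print(n,'tab pts',m.sum(),np.round(np.median(l[m],0),3),np.round(l[m].min(0),3),np.round(l[m].max(0),3))
    m=(l[:,2]>.1)&(l[:,1]<-.15)&(l[:,1]>-.23)&(abs(l[:,0])<.03);print('clamp',m.sum(),np.round(np.median(l[m],0),3),l[m].min(0),l[m].max(0))
    for z in (.12,.14,.16,.18):
        mm=m&(abs(l[:,2]-z)<.006); print(z,np.round(l[mm].min(0),3),np.round(l[mm].max(0),3)) if mm.any() else 0
print(lidp(1.8),clampp(1.85))
E
```

```text
top tab pts 214 [ 0.097 -0.     0.149] [ 0.08  -0.013  0.132] [0.115 0.013 0.17 ]
clamp 246 [-0.003 -0.183  0.168] [-0.01275612 -0.20313643  0.10001928] [ 0.01261527 -0.16218992  0.19515635]
0.12 [-0.008 -0.177  0.117] [-0.006 -0.168  0.125]
0.14 [-0.008 -0.185  0.135] [ 0.009 -0.166  0.146]
0.16 [-0.01  -0.194  0.154] [ 0.009 -0.177  0.166]
0.18 [-0.01  -0.203  0.175] [ 0.009 -0.182  0.186]
side tab pts 90 [ 0.099 -0.004  0.15 ] [ 0.08  -0.013  0.133] [0.113 0.013 0.173]
clamp 185 [-0.    -0.194  0.161] [-0.01358086 -0.20739212  0.10050265] [ 0.01311335 -0.152218    0.19526796]
0.12 [-0.007 -0.182  0.115] [ 0.007 -0.176  0.125]
0.14 [-0.007 -0.189  0.136] [ 0.008 -0.184  0.146]
0.16 [-0.008 -0.199  0.154] [ 0.01  -0.191  0.166]
0.18 [-0.009 -0.205  0.174] [ 0.009 -0.198  0.185]
[0.67984927 0.09053062 0.15737178] [ 0.56772177 -0.08896227  0.17066967]
```

View pics/ov_top.png

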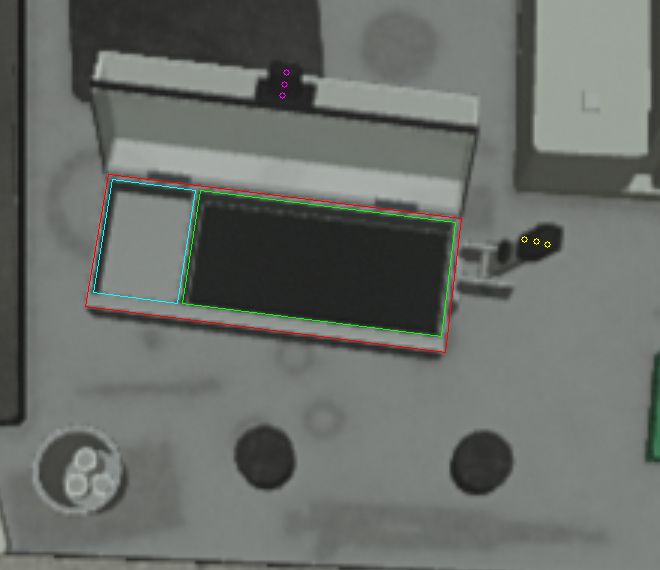

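View pics/ov_side.png

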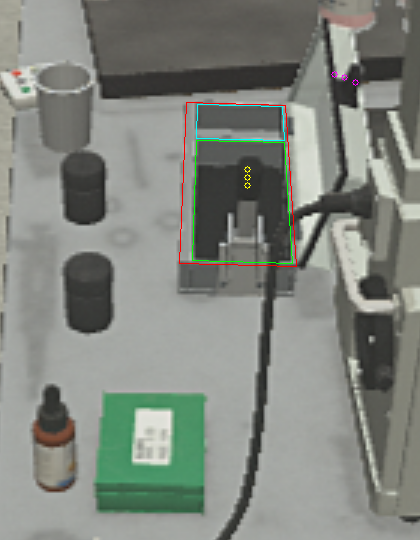

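```bash
cat >> h.py <<'E'
def down(az,tilt=0): # tool z down, jaw(y) azimuth az(rad)
    y=np.array([np.cos(az),np.sin(az),0]); z=np.array([0,0,-1.]); return np.stack([np.cross(y,z),y,z],1)
def go(p,Rt=None,n=None,s=None):
    if s is None:
        s=env.observe(); p0,R0=np.array(s['position']),np.array(s['tool_rot'])
    else: p0,R0=s
    if Rt is None: Rt=R0
    Rr=R0.T@Rt; w=R.from_matrix(Rr).as_rotvec(); pr=R0.T@(np.array(p)-p0)
    if n is None:
        n=int(np.ceil(max(np.linalg.norm(pr)/.036,np.linalg.norm(w)/.14,1)))
    while 1:
        W=w/n; A=sum(R.from_rotvec(W*k).as_matrix() for k in range(n)); d=np.linalg.solve(A,pr)
        if max(abs(d))/.04<=1 and max(abs(W))/.15<=1 and np.linalg.norm(d)<.049: break
        n+=1
    print('n',n,'row',np.round(np.r_[d/.04,W/.15],3).tolist())
    return np.array(p),Rt
def log():
    s=env.observe()
    with open('log.txt','a') as f: f.write(repr((list(s['q']),list(s['position']),np.array(s['tool_rot']).tolist()))+'\n')
YAW=np.pi/2+CT
E
python3 - <<'E'
from h import *
st();log()
a=go([.428,.097,.15],down(YAW))
a=go([.428,.097,.029],s=a)
E
```

```text
t 1.05 q [ 53.6  21.8  74.3   0.   83.9 -12.3] p [0.2247 0.502  0.2313] F [-0.7  0.2  0.7] w 0.0853
[[-0.913, 0.408, -0.0], [0.408, 0.913, 0.0], [0.0, 0.0, -1.0]]
n 13 row [-0.586, -0.651, 0.156, 0.0, -0.0, -0.17]
n 4 row [0.0, 0.0, 0.756, 0.0, 0.0, 0.0]
```

Request:
{"method": "jog_arm", "body": {
  "plan": [
    [[-0.59,-0.65,0.156,0,0,-0.17],[-0.59,-0.65,0.156,0,0,-0.17],[-0.59,-0.65,0.156,0,0,-0.17],[-0.59,-0.65,0.156,0,0,-0.17],[-0.59,-0.65,0.156,0,0,-0.17],[-0.59,-0.65,0.156,0,0,-0.17],[-0.59,-0.65,0.156,0,0,-0.17],[-0.59,-0.65,0.156,0,0,-0.17],[-0.59,-0.65,0.156,0,0,-0.17],[-0.59,-0.65,0.156,0,0,-0.17]]
  ],
  "grip": 1,
  "squeeze": 40
}}

```text
time_s: 2.05
position: [0.3715, 0.1825, 0.1689]
tool_rot: [[-0.986, 0.164, 0.001], [0.164, 0.986, 0.0], [-0.001, 0.0, -1.0]]
ft_force: [1.1, 0.7, -0.8]
grip_width: 0.0855
```

Request:
{"method": "jog_arm", "body": {
  "plan": [
    [[-0.58,-0.65,0.156,0,0,-0.17],[-0.58,-0.65,0.156,0,0,-0.17],[-0.58,-0.65,0.156,0,0,-0.17],[0,0,0,0,0,0]]
  ]
}}

```text
time_s: 2.45
position: [0.4309, 0.0942, 0.1497]
tool_rot: [[-0.996, 0.092, 0.0], [0.092, 0.996, -0.001], [-0.0, -0.001, -1.0]]
ft_force: [0.2, 0.1, 0.4]
grip_width: 0.0854
```

```bash
cat > look.py <<'E'
from h import *
import sys
def grab(tag=None):
    for n in("top","side"):
        im,d=vision.get_image(n); np.savez(f"{n}.npz",im=im,d=d,P=cloud(n,d))
        if tag: cv2.imwrite(f"pics/{n}_{tag}.png",cv2.resize(im[90:330,120:450] if n=='top' else im[100:320,180:420],None,fx=2,fy=2,interpolation=cv2.INTER_CUBIC)[:,:,::-1])
def objs(n="top",q="objective_0"):
    D=np.load(n+'.npz')
    for r in spotter.trace(n,q)[:5]:
        m=r['pixels']&(D['d']>0); p=D['P'][m]; z=np.percentile(p[:,2],95); t=p[p[:,2]>z-.006]
        print(n,q,round(r['score'],2),[int(v) for v in r['rect']],'mid',np.round((t[:,:2].max(0)+t[:,:2].min(0))/2,4),'z',round(z,3),'case',np.round(w2c(np.r_[(t[:,:2].max(0)+t[:,:2].min(0))/2,z])[0],3))
if __name__=="__main__":
    grab(sys.argv[1])
    for q in sys.argv[2:]:
        objs("top",q);objs("side",q)
E
python3 - <<'E'
from look import *
st();log();grab('a');objs("top");objs("side")
go([.428,.097,.03],down(YAW))
E
```

```text
t 2.45 q [ -3.1  16.1  98.4  -0.   65.5 -87.8] p [0.4309 0.0942 0.1497] F [0.2 0.1 0.4] w 0.0854
[[-0.996, 0.092, 0.0], [0.092, 0.996, -0.001], [-0.0, -0.001, -1.0]]
top objective_0 0.91 [319, 242, 341, 265] mid [ 0.4308 -0.0655] z 0.066 case [-0.138 -0.177  0.066]
top objective_0 0.57 [250, 252, 266, 260] mid [0.4167 0.095 ] z 0.065 case [-0.167 -0.019  0.065]
side objective_0 0.87 [238, 189, 255, 216] mid [0.4283 0.0937] z 0.065 case [-0.155 -0.019  0.065]
side objective_0 0.6 [239, 223, 256, 249] mid [ 0.43   -0.0685] z 0.065 case [-0.139 -0.18   0.065]
n 4 row [0.003, -0.003, 0.752, 0.0, -0.0, -0.001]
```

Request:
{"method": "jog_arm", "body": {
  "plan": [
    [[0.02,0.0125,0.75,0,0,0],[0.02,0.0125,0.75,0,0,0],[0.02,0.0125,0.75,0,0,0],[0.02,0.0125,0.75,0,0,0],[0,0,0,0,0,0]]
  ]
}}

```text
time_s: 3.15
position: [0.4238, 0.1001, 0.0282]
tool_rot: [[-0.996, 0.088, -0.006], [0.088, 0.996, 0.0], [0.006, -0.0, -1.0]]
ft_force: [-0.0, 0.2, 0.5]
grip_width: 0.0853
```

Request:
{"method": "jog_arm", "body": {
  "plan": [
    [[0,0,0,0,0,0],[0,0,0,0,0,0],[0,0,0,0,0,0],[0,0,0,0,0,0],[0,0,0,0,0,0],[0,0,0,0,0,0]]
  ],
  "grip": -0.4
}}

```text
time_s: 3.75
position: [0.4267, 0.0993, 0.0317]
tool_rot: [[-0.996, 0.089, 0.003], [0.089, 0.996, 0.0], [-0.003, 0.0, -1.0]]
ft_force: [-1.0, 1.3, 8.9]
grip_width: 0.0429
```

Request:
{"method": "jog_arm", "body": {
  "plan": [
    [[0,0,-0.8,0,0,0],[0,0,-0.8,0,0,0],[0,0,-0.8,0,0,0],[0,0,0,0,0,0]]
  ]
}}

```text
time_s: 4.15
position: [0.4277, 0.0992, 0.1302]
tool_rot: [[-0.996, 0.089, 0.009], [0.089, 0.996, -0.0], [-0.009, 0.0, -1.0]]
ft_force: [-0.7, -0.8, -1.6]
grip_width: 0.0432
```

```bash
python3 - <<'E'
from h import *
s=st();log()
t=c2w([-.005,.005,.13])[0]
a=go(t,down(YAW)); a=go(np.r_[t[:2],.038],s=a)
E
```

```text
t 4.15 q [ -2.5  17.2 100.7  -0.   61.6 -87.4] p [0.4277 0.0992 0.1302] F [-0.7 -0.8 -1.6] w 0.0432
[[-0.996, 0.089, 0.009], [0.089, 0.996, -0.0], [-0.009, 0.0, -1.0]]
n 5 row [-0.755, 0.094, 0.005, 0.001, 0.011, -0.001]
n 3 row [0.0, 0.0, 0.767, 0.0, 0.0, 0.0]
```

Request:
{"method": "jog_arm", "body": {
  "plan": [
    [[-0.755,0.094,0,0,0.01,0],[-0.755,0.094,0,0,0.01,0],[-0.755,0.094,0,0,0.01,0],[-0.755,0.094,0,0,0.01,0],[-0.755,0.094,0,0,0.01,0],[0,0,0,0,0,0],[0,0,0,0,0,0]]
  ]
}}

```text
time_s: 4.85
position: [0.5775, 0.1044, 0.1248]
tool_rot: [[-0.996, 0.089, -0.009], [0.089, 0.996, 0.001], [0.009, -0.0, -1.0]]
ft_force: [-0.2, -0.1, -1.5]
grip_width: 0.0434
```

```bash
python3 - <<'E'
from look import *
s=st();log();grab('b'); print(w2c(s['position']))
t=c2w([-.005,.005,.039])[0]
a=go(t,down(YAW))
E
```

```text
t 4.85 q [ -1.3  31.   77.3   0.   72.2 -86.2] p [0.5775 0.1044 0.1248] F [-0.2 -0.1 -1.5] w 0.0434
[[-0.996, 0.089, -0.009], [0.089, 0.996, 0.001], [0.009, -0.0, -1.0]]
[[-0.00739148  0.00479314  0.12481702]]
n 3 row [-0.029, 0.001, 0.72, -0.0, -0.02, -0.002]
```

View pics/top_b.png

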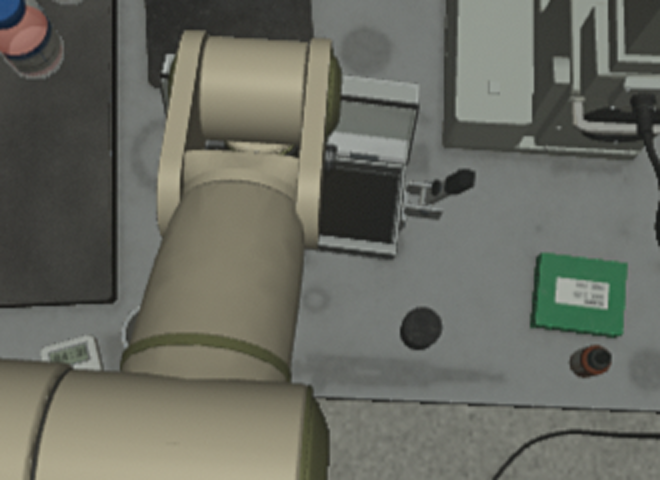

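The arm holds the objective over the bay at about (255,150) in this crop, and the forces are near zero. I'll lower it now.

Request:
{"method": "jog_arm", "body": {
  "plan": [
    [[-0.03,0,0.7,0,-0.02,0],[-0.03,0,0.7,0,-0.02,0],[-0.03,0,0.6,0,-0.02,0],[0,0,0.1,0,0,0],[0,0,0,0,0,0]]
  ]
}}

```text
time_s: 5.45
position: [0.5807, 0.1042, 0.0419]
tool_rot: [[-0.996, 0.089, 0.0], [0.089, 0.996, -0.0], [-0.001, -0.0, -1.0]]
ft_force: [1.0, 0.6, -0.4]
grip_width: 0.0431
```

```bash
python3 - <<'E'
from look import *
s=st();log(); print(w2c(s['position']))
E
```

```text
t 5.45 q [ -1.3  36.8  82.3  -0.   60.8 -86.2] p [0.5807 0.1042 0.0419] F [ 1.   0.6 -0.4] w 0.0431
[[-0.996, 0.089, 0.0], [0.089, 0.996, -0.0], [-0.001, -0.0, -1.0]]
[[-0.00417372  0.00482125  0.04191771]]
```

Lower 3.5 mm, release partially, then retreat.

Request:
{"method": "jog_arm", "body": {
  "plan": [
    [[0,0,0.09,0,0,0],[0,0,0,0,0,0]]
  ]
}}

```text
time_s: 5.65
position: [0.5815, 0.1041, 0.039]
tool_rot: [[-0.996, 0.089, 0.003], [0.089, 0.996, -0.0], [-0.003, 0.0, -1.0]]
ft_force: [-0.5, -0.1, -1.0]
grip_width: 0.0434
```

Request:
{"method": "jog_arm", "body": {
  "plan": [
    [[0,0,0,0,0,0],[0,0,0,0,0,0],[0,0,0,0,0,0],[0,0,-0.7,0,0,0],[0,0,-0.9,0,0,0],[0,0,-0.9,0,0,0],[0,0,0,0,0,0]]
  ],
  "grip": 0.4
}}

```text
time_s: 6.35
position: [0.5832, 0.1042, 0.1432]
tool_rot: [[-0.996, 0.089, 0.011], [0.089, 0.996, -0.0], [-0.011, 0.001, -1.0]]
ft_force: [0.0, -0.4, -0.8]
grip_width: 0.0598
```

```bash
python3 - <<'E'
from h import *
st();log()
a=go([.431,-.0655,.15],down(YAW))
E
```

```text
t 6.35 q [ -1.3  30.   75.8  -0.   73.6 -86.2] p [0.5832 0.1042 0.1432] F [ 0.  -0.4 -0.8] w 0.0598
[[-0.996, 0.089, 0.011], [0.089, 0.996, -0.0], [-0.011, 0.001, -1.0]]
n 7 row [0.487, -0.652, -0.028, 0.001, 0.01, -0.001]
```

Request:
{"method": "jog_arm", "body": {
  "plan": [
    [[0.487,-0.652,-0.028,0,0.01,0],[0.487,-0.652,-0.028,0,0.01,0],[0.487,-0.652,-0.028,0,0.01,0],[0.487,-0.652,-0.028,0,0.01,0],[0.487,-0.652,-0.028,0,0.01,0],[0.487,-0.652,-0.028,0,0.01,0],[0.487,-0.652,-0.028,0,0.01,0],[0,0,0,0,0,0]]
  ],
  "grip": 1
}}

```text
time_s: 7.15
position: [0.4272, -0.0671, 0.1462]
tool_rot: [[-0.996, 0.092, -0.01], [0.092, 0.996, 0.001], [0.01, -0.0, -1.0]]
ft_force: [0.7, 0.3, -1.3]
grip_width: 0.0851
```

```bash
python3 - <<'E'
from look import *
st();log();grab('c');objs("top");objs("side")
go([.431,-.0655,.03],down(YAW))
E
```

```text
t 7.15 q [ -24.6   15.8   99.6   -0.2   65.2 -109.2] p [ 0.4272 -0.0671  0.1462] F [ 0.7  0.3 -1.3] w 0.0851
[[-0.996, 0.092, -0.01], [0.092, 0.996, 0.001], [0.01, -0.0, -1.0]]
top objective_0 0.69 [246, 175, 268, 196] mid [0.5823 0.1044] z 0.071 case [-0.003  0.005  0.071]
side objective_0 0.74 [291, 186, 310, 209] mid [0.5817 0.0197] z 0.072 case [ 0.004 -0.079  0.072]
side objective_0 0.71 [239, 220, 257, 248] mid [ 0.43   -0.0687] z 0.066 case [-0.139 -0.181  0.066]
n 4 row [-0.014, -0.002, 0.726, 0.0, -0.015, -0.001]
```

View pics/top_c.png

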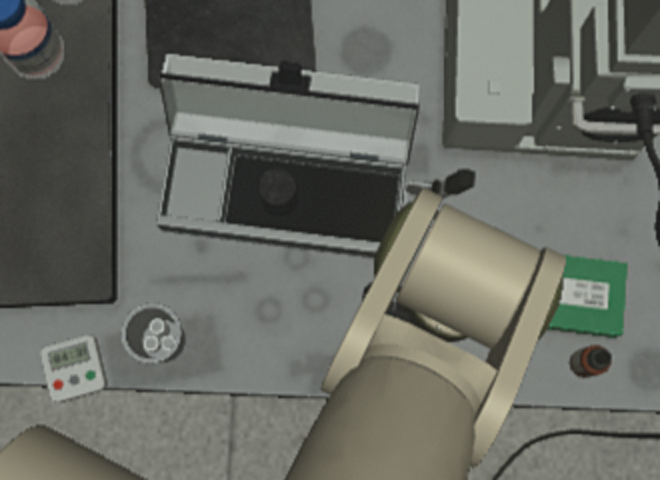

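View pics/side_c.png

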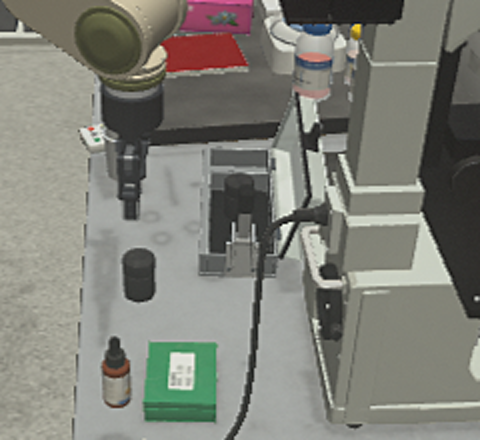

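The first objective stands in the bay at about (277,187) in the top crop. The gripper hangs above the second one, which is at (138,275) in the side crop.

Request:
{"method": "jog_arm", "body": {
  "plan": [
    [[-0.025,0.01,0.73,0,-0.015,0],[-0.025,0.01,0.73,0,-0.015,0],[-0.025,0.01,0.73,0,-0.015,0],[-0.025,0.01,0.73,0,-0.015,0],[0,0,0,0,0,0]]
  ]
}}

```text
time_s: 7.85
position: [0.4314, -0.0629, 0.027]
tool_rot: [[-0.996, 0.088, -0.006], [0.088, 0.996, 0.003], [0.006, 0.002, -1.0]]
ft_force: [-1.1, -0.3, 0.9]
grip_width: 0.0853
```

Request:
{"method": "jog_arm", "body": {
  "plan": [
    [[0,0,0,0,0,0],[0,0,0,0,0,0],[0,0,0,0,0,0],[0,0,0,0,0,0],[0,0,0,0,0,0],[0,0,0,0,0,0]]
  ],
  "grip": -0.4
}}

```text
time_s: 8.45
position: [0.4332, -0.0643, 0.0309]
tool_rot: [[-0.996, 0.089, 0.003], [0.089, 0.996, -0.001], [-0.003, -0.001, -1.0]]
ft_force: [0.8, 1.7, 7.3]
grip_width: 0.043
```

Request:
{"method": "jog_arm", "body": {
  "plan": [
    [[0,0,-0.85,0,0,0],[0,0,-0.85,0,0,0],[0,0,-0.85,0,0,0],[0,0,-0.3,0,0,0],[0,0,0,0,0,0]]
  ]
}}

```text
time_s: 8.95
position: [0.4332, -0.0645, 0.1458]
tool_rot: [[-0.996, 0.089, 0.005], [0.089, 0.996, -0.002], [-0.005, -0.002, -1.0]]
ft_force: [0.8, -0.1, -1.5]
grip_width: 0.0437
```

```bash
python3 - <<'E'
from h import *
st();log()
t=c2w([-.005,-.08,.14])[0]
a=go(t,down(YAW)); a=go(np.r_[t[:2],.038],s=a)
E
```

```text
t 8.95 q [ -24.    16.    99.4   -0.    64.4 -108.9] p [ 0.4332 -0.0645  0.1458] F [ 0.8 -0.1 -1.5] w 0.0437
[[-0.996, 0.089, 0.005], [0.089, 0.996, -0.002], [-0.005, -0.002, -1.0]]
n 5 row [-0.655, 0.481, 0.03, -0.002, 0.007, -0.001]
n 3 row [0.0, 0.0, 0.85, 0.0, 0.0, 0.0]
```

Request:
{"method": "jog_arm", "body": {
  "plan": [
    [[-0.655,0.481,0.03,0,0.007,0],[-0.655,0.481,0.03,0,0.007,0],[-0.655,0.481,0.03,0,0.007,0],[-0.655,0.481,0.03,0,0.007,0],[-0.655,0.481,0.03,0,0.007,0],[0,0,0,0,0,0],[0,0,0,0,0,0]]
  ]
}}

```text
time_s: 9.65
position: [0.571, 0.0203, 0.136]
tool_rot: [[-0.996, 0.088, -0.008], [0.088, 0.996, 0.001], [0.008, 0.0, -1.0]]
ft_force: [-0.0, 1.3, -0.7]
grip_width: 0.0432
```

```bash
python3 - <<'E'
from h import *
s=st();log(); print(w2c(s['position']))
t=c2w([-.005,-.08,.040])[0]
a=go(t,down(YAW))
E
```

```text
t 9.65 q [ -9.8  28.9  79.2  -0.   72.4 -94.7] p [0.571  0.0203 0.136 ] F [-0.   1.3 -0.7] w 0.0432
[[-0.996, 0.088, -0.008], [0.088, 0.996, 0.001], [0.008, 0.0, -1.0]]
[[-0.00639248 -0.07961546  0.13599849]]
n 3 row [-0.016, -0.003, 0.8, 0.0, -0.017, 0.0]
```

Request:
{"method": "jog_arm", "body": {
  "plan": [
    [[-0.015,0,0.8,0,-0.017,0],[-0.015,0,0.8,0,-0.017,0],[-0.015,0,0.8,0,-0.017,0],[0,0,0.05,0,0,0],[0,0,0,0,0,0]]
  ]
}}

```text
time_s: 10.15
position: [0.5725, 0.0194, 0.0396]
tool_rot: [[-0.996, 0.09, 0.001], [0.09, 0.996, 0.0], [-0.001, 0.0, -1.0]]
ft_force: [0.9, -0.7, -0.4]
grip_width: 0.0431
```

Request:
{"method": "jog_arm", "body": {
  "plan": [
    [[0,0,0,0,0,0],[0,0,0,0,0,0],[0,0,0,0,0,0],[0,0,-0.7,0,0,0],[0,0,-0.9,0,0,0],[0,0,-0.9,0,0,0],[0,0,-0.5,0,0,0],[0,0,0,0,0,0]]
  ],
  "grip": 0.4
}}

```text
time_s: 10.95
position: [0.5741, 0.0194, 0.1633]
tool_rot: [[-0.996, 0.089, 0.01], [0.089, 0.996, -0.002], [-0.01, -0.001, -1.0]]
ft_force: [0.4, 0.3, -0.7]
grip_width: 0.06
```

```bash
python3 - <<'E'
from h import *
s=st();log(); print(w2c(s['position']))
# fit kinematics
from scipy.optimize import least_squares
L=[eval(l) for l in open('log.txt')]
print(len(L))
E
```

```text
t 10.95 q [ -9.9  27.2  77.2  -0.   75.  -94.7] p [0.5741 0.0194 0.1633] F [ 0.4  0.3 -0.7] w 0.06
[[-0.996, 0.089, 0.01], [0.089, 0.996, -0.002], [-0.01, -0.001, -1.0]]
[[-0.0032538  -0.08017296  0.16330474]]
10
```

```bash
cat > kin.py <<'E'
from h import *
from scipy.optimize import least_squares
def Rz(a): return R.from_euler('z',a).as_matrix()
def Ry(a): return R.from_euler('y',a).as_matrix()
def fk(q,v):
    a1,h,L2,e3,L3,d,d6,w5=v; q=np.radians(q)
    # plane frame: y axis rotation tilts z towards x
    M=Rz(q[0]); p=M@np.array([a1,d,h])
    M=M@Ry(q[1]); p=p+M@[0,0,L2]
    M=M@Ry(q[2]); p=p+M@[e3,0,L3]
    M=M@Rz(q[3]); M=M@Ry(q[4]); p=p+M@[w5,0,0]
    M=M@Rz(q[5]); p=p+M@[0,0,d6]
    return p,M
def load(): return [tuple(map(np.array,eval(l))) for l in open('log.txt')]
def fit(fix_d6=None):
    L=load()
    def f(v):
        o=[]
        for q,p,Rt in L:
            pp,M=fk(q,v); o+=list(pp-p)
        return np.r_[o,(v-x0)*1e-4]
    x0=np.array([0,.2,.45,0,.4,.118,.25,0])
    r=least_squares(f,x0); return r.x,r.fun
if __name__=="__main__":
    L=load(); v,fu=fit(); print(np.round(v,4),np.abs(fu).max())
    for q,p,Rt in L[::3]:
        pp,M=fk(q,v); print(np.round(M.T@Rt,3).tolist(),np.round(pp-p,4))
E
python3 kin.py
```

```text
[-0.      0.1301  0.5371  0.103   0.3508  0.1175  0.2575 -0.    ] 1.0299999531191976e-05
[[0.0, -1.0, -0.0], [1.0, 0.0, 0.0], [-0.0, -0.0, 1.0]] [-0. -0.  0.]
[[0.0, -1.0, -0.0], [1.0, 0.0, -0.0], [0.0, -0.0, 1.0]] [-0.  0.  0.]
[[0.0, -1.0, -0.0], [1.0, 0.0, -0.0], [0.0, -0.0, 1.0]] [-0.  0. -0.]
[[-0.0, -1.0, -0.0], [1.0, -0.0, -0.0], [0.0, -0.0, 1.0]] [ 0. -0.  0.]
```

Request:
{"method": "jog_arm", "body": {
  "plan": [
    [[0.5,0,-0.8,0,0,0],[0.6,0,-0.8,0.5,0.4,0],[0.6,0,0,0.9,0.6,0],[0,0,0,0.9,0.6,0],[0,0,0,0,0,0]]
  ],
  "grip": 1
}}

```text
time_s: 11.45
position: [0.505, 0.0273, 0.2231]
tool_rot: [[-0.968, 0.044, -0.248], [0.119, 0.947, -0.298], [0.222, -0.318, -0.922]]
ft_force: [0.4, -0.3, -0.6]
grip_width: 0.0852
```

```bash
python3 - <<'E'
from h import *
s=st();log()
E
python3 kin.py; python3 look.py d objective_0 cup
```

```text
t 11.45 q [ -1.4  25.9  72.5 -17.8  96.  -86.1] p [0.505  0.0273 0.2231] F [ 0.4 -0.3 -0.6] w 0.0852
[[-0.968, 0.044, -0.248], [0.119, 0.947, -0.298], [0.222, -0.318, -0.922]]
[-0.      0.1301  0.5371  0.103   0.3508  0.1175  0.2575 -0.    ] 1.0300000074075453e-05
[[0.0, -1.0, -0.0], [1.0, 0.0, 0.0], [-0.0, -0.0, 1.0]] [0. 0. 0.]
[[0.0, -1.0, -0.0], [1.0, 0.0, -0.0], [0.0, -0.0, 1.0]] [-0.  0.  0.]
[[0.0, -1.0, -0.0], [1.0, 0.0, -0.0], [0.0, -0.0, 1.0]] [ 0. -0. -0.]
[[-0.0, -1.0, -0.0], [1.0, -0.0, -0.0], [0.0, -0.0, 1.0]] [0. 0. 0.]
top objective_0 0.73 [281, 184, 303, 205] mid [0.5458 0.0195] z 0.072 case [-0.031 -0.083  0.072]
side objective_0 0.59 [288, 187, 310, 202] mid [0.5799 0.0997] z 0.072 case [-0.005  0.     0.072]
side objective_0 0.51 [315, 146, 344, 231] mid [ 0.6383 -0.0147] z 0.148 case [ 0.064 -0.109  0.148]
side cup 0.73 [229, 159, 250, 190] mid [0.4075 0.2285] z 0.081 case [-0.188  0.113  0.081]
```

View pics/side_d.png

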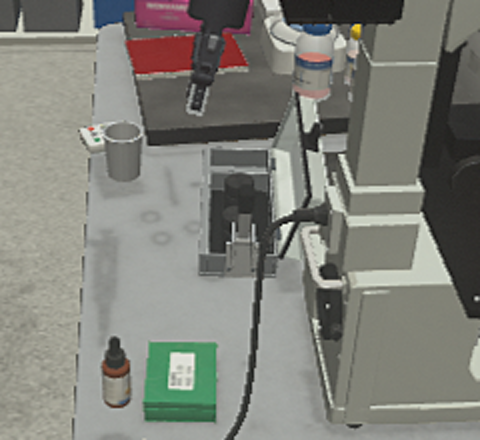

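```bash
cat > plan.py <<'E'
from kin import *
V,_=fit()
LO=np.array([-178.18,-50.72,12.68,-81.47,9.98,-165.26]);HI=np.array([178.18,133.34,142.11,261.47,163.14,165.26])
A=np.array([[0,-1,0],[1,0,0],[0,0,1.]])
def FK(q): p,M=fk(q,V); return p,M@A
def ik(p,Rt,q0):
    def f(q):
        pp,M=FK(q); return np.r_[(pp-p)*10,R.from_matrix(M.T@Rt).as_rotvec()]
    r=least_squares(f,np.clip(q0,LO+.01,HI-.01),bounds=(LO,HI),x_scale=30.)
    return r.x,np.abs(r.fun).max()
def toolR(phi,e,roll=0):
    z=np.array([np.cos(phi)*np.cos(e),np.sin(phi)*np.cos(e),-np.sin(e)])
    y=np.array([-np.sin(phi),np.cos(phi),0]); 
    M=np.stack([np.cross(y,z),y,z],1); return M@Rz(roll)
def interp(Ra,Rb,t):
    return Ra@R.from_rotvec(t*R.from_matrix(Ra.T@Rb).as_rotvec()).as_matrix()
def track(p0,R0,p1,R1,q,n=12):
    for t in np.linspace(0,1,n+1)[1:]:
        q,e=ik(p0+(p1-p0)*t,interp(R0,R1,t),q)
        if e>1e-3: return None
    return q
CUP=np.array([.4085,.2305]); ZG=.05
if __name__=="__main__":
    L=load(); q0=L[-1][0]; p0,R0=FK(q0)
    for phi in np.radians([30,50,70,90,110]):
        for e in np.radians([15,22,30]):
            for flip in (0,np.pi):
                Rt=toolR(phi,e,flip); pg=np.r_[CUP,ZG]; p=pg+.019*Rt[:,2]
                up=p+np.array([0,0,.1])-.12*Rt[:,2]
                q=track(p0,R0,up+[0,0,.05],Rt,q0)
                if q is None: print(np.degrees([phi,e,flip]),'x'); continue
                q2=track(up+[0,0,.05],Rt,p-.1*Rt[:,2],Rt,q)
                q3=None if q2 is None else track(p-.1*Rt[:,2],Rt,p,Rt,q2)
                print(np.round(np.degrees([phi,e,flip])),None if q3 is None else np.round(q3))
E
python3 plan.py
```

```text
[30. 15.  0.] x
[ 30.  15. 180.] x
[30. 22.  0.] x
[ 30.  22. 180.] x
[30. 30.  0.] x
[ 30.  30. 180.] None
[50. 15.  0.] x
[ 50.  15. 180.] x
[50. 22.  0.] x
[ 50.  22. 180.] None
[50. 30.  0.] x
[ 50.  30. 180.] None
[70. 15.  0.] x
[ 70.  15. 180.] [-18.  52. 130.  92.  75. -92.]
[70. 22.  0.] x
[ 70.  22. 180.] [-17.  47. 129.  92.  68. -86.]
[70. 30.  0.] x
[ 70.  30. 180.] [-14.  41. 128.  90.  59. -78.]
[90. 15.  0.] x
[ 90.  15. 180.] [-17.  50. 117.  70.  79. -77.]
[90. 22.  0.] x
[ 90.  22. 180.] [-15.  46. 117.  69.  74. -72.]
[90. 30.  0.] x
[ 90.  30. 180.] [-13.  41. 116.  66.  67. -67.]
[110.  15.   0.] x
[110.  15. 180.] [-12.  50. 104.  55.  89. -68.]
[110.  22.   0.] x
[110.  22. 180.] [-11.  47. 104.  53.  84. -66.]
[110.  30.   0.] x
[110.  30. 180.] [-10.  43. 105.  50.  79. -62.]
```

```bash
cat > pour.py <<'E'
from plan import *
def casexyz(v): # case dir to world
    return Rz(CT)@np.array(v)
def cup_in_tool(phi,e,flip):
    Rt=toolR(phi,e,flip); return Rt.T@np.array([0,0,1.]), Rt
def pourpose(tilt,psi,spin,lip,Rg,dist=ZG):
    # cup axis c; cup frame from grasp: cup rot at grasp = I ; cup pose world Rc = any with z=c and spin
    c=casexyz([np.sin(tilt)*np.cos(psi),np.sin(tilt)*np.sin(psi),np.cos(tilt)])
    h=casexyz([np.cos(psi),np.sin(psi),0]); dd=-np.array([0,0,1.])+c*c[2]; dd/=np.linalg.norm(dd)
    base=c2w(lip)[0]-.08*c-.031*dd
    ax=np.cross([0,0,1.],h); Rc=R.from_rotvec(ax*tilt).as_matrix()@Rz(spin)
    Rt=Rc@Rg; pg=base+c*dist; return pg+.019*Rt[:,2],Rt,base,c
bx=np.array([[x,y,z] for x in(-.043,-.02,0,.02,.043) for y in (-.043,-.02,0,.02,.043) for z in np.linspace(-.073,-.17,6)])
th=np.linspace(0,2*np.pi,16,endpoint=False)
wr=np.array([[.06*np.cos(a)*np.cos(b),.06*np.sin(a)*np.cos(b),-.2575+.06*np.sin(b)] for a in th for b in(-1.5,-.7,0,.7)])
fg=np.array([[x,y,z] for x in(-.011,.011) for y in (-.05,.05) for z in np.linspace(0,-.07,5)])
PT=np.vstack([bx,wr,fg])
def clear(p,Rt,base,c):
    w=p+PT@Rt.T; l=w2c(w); m=[]
    m.append((l[:,2]).min())
    incase=(abs(l[:,1])<.15)&(l[:,0]>-.065)&(l[:,0]<.055)
    if incase.any(): m.append(l[incase,2].min()-.04)
    # lid plane: at th 1.8: through (.05,.04) dir (.23,.97) ; stay front
    f=(abs(l[:,1])<.15)&(l[:,2]<.2)
    if f.any(): m.append((-(l[f,0]-.05)*.97+(l[f,2]-.04)*.23).min()-0.002)
    for oy in(.005,-.08):
        lo=l[l[:,2]<.075]
        if len(lo): m.append((np.hypot(lo[:,0]+.005,lo[:,1]-oy)-.023).min())
    return min(m)
if __name__=="__main__":
    L=load(); q0=L[-1][0]; p0,R0=FK(q0); res=[]
    for phid in (90,105):
      for ed in (15,22):
        phi,e=np.radians([phid,ed]); Rg=toolR(phi,e,np.pi); pg=np.r_[CUP,ZG]+.019*Rg[:,2]
        a=pg+[0,0,.15]-.12*Rg[:,2]; qa=track(p0,R0,a,Rg,q0); qg=track(a,Rg,pg,Rg,qa)
        ql=track(pg,Rg,pg+[0,0,.12],Rg,qg)
        for psi in np.radians([-20,0,20]):
          for spin in np.radians([-100,-80,-60,-40,-20,0,20,40]):
            lip=[-.02,.103,.065]; tilt=np.radians(120)
            p,Rt,b,c=pourpose(tilt,psi,spin,lip,Rg); cl=clear(p,Rt,b,c)
            if cl<0.0: continue
            q=track(pg+[0,0,.12],Rg,p,Rt,ql,16)
            if q is None: continue
            res.append((cl,phid,ed,np.degrees(psi),np.degrees(spin),np.round(q),np.round(Rt[:,2],2)))
    for r in sorted(res,key=lambda r:-r[0])[:14]: print(r)
E
python3 pour.py
```

```text
(np.float64(0.004410247005082234), 90, 15, np.float64(-20.0), np.float64(-59.99999999999999), array([-13.,  46.,  86.,  62.,  90.,  85.]), array([-0.12,  0.93, -0.35]))
(np.float64(0.00038821525180234885), 90, 15, np.float64(20.0), np.float64(-100.0), array([ 17.,  55.,  48., -26., 121.,  84.]), array([-0.53, -0.56, -0.63]))
```

```bash
cat > pour2.py <<'E'
from pour import *
L=load(); q0=L[-1][0]; p0,R0=FK(q0); res=[]
for phid in (90,105):
  for ed in (15,22):
    phi,e=np.radians([phid,ed]); Rg=toolR(phi,e,np.pi); pg=np.r_[CUP,ZG]+.019*Rg[:,2]
    a=pg+[0,0,.15]-.12*Rg[:,2]; qa=track(p0,R0,a,Rg,q0); qg=track(a,Rg,pg,Rg,qa)
    ql=track(pg,Rg,pg+[0,0,.12],Rg,qg)
    for psi in np.radians([-30,-15,0,15,30]):
      for spin in np.radians(np.arange(-120,50,15)):
       for tl in(115,130):
        lip=[-.02,.103,.08]; tilt=np.radians(tl)
        p,Rt,b,c=pourpose(tilt,psi,spin,lip,Rg); cl=clear(p,Rt,b,c)
        if cl<0.005: continue
        q=track(pg+[0,0,.12],Rg,p,Rt,ql,16)
        if q is None: continue
        res.append((round(cl,3),phid,ed,tl,round(np.degrees(psi)),round(np.degrees(spin)),np.round(q),np.round(Rt[:,2],2)))
for r in sorted(res,key=lambda r:-r[0])[:20]: print(r)
E
python3 pour2.py
```

```text
(np.float64(0.035), 90, 15, 115, 30, -105, array([ 23.,  51.,  57., -42., 108.,  84.]), array([-0.24, -0.79, -0.56]))
(np.float64(0.035), 105, 15, 115, 30, -120, array([ 23.,  51.,  57., -42., 108.,  84.]), array([-0.24, -0.79, -0.56]))
(np.float64(0.031), 90, 15, 115, -30, -75, array([-12.,  41.,  91.,  63.,  80.,  87.]), array([ 0.02,  0.89, -0.45]))
(np.float64(0.031), 90, 22, 115, 30, -120, array([ 25.,  56.,  57., -55., 113.,  89.]), array([-0.19, -0.93, -0.32]))
(np.float64(0.031), 105, 15, 115, -30, -90, array([-12.,  41.,  91.,  63.,  80.,  87.]), array([ 0.02,  0.89, -0.45]))
(np.float64(0.03), 90, 15, 115, 30, -120, array([ 26.,  53.,  61., -54., 106.,  90.]), array([-0.09, -0.91, -0.39]))
(np.float64(0.029), 90, 15, 115, -30, -90, array([ -9.,  40.,  83.,  49.,  84., 102.]), array([-0.15,  0.78, -0.61]))
(np.float64(0.029), 90, 15, 115, -30, -60, array([-15.,  43.,  98.,  77.,  81.,  71.]), array([ 0.17,  0.95, -0.26]))
(np.float64(0.029), 90, 22, 115, 30, -105, array([ 22.,  55.,  53., -44., 116.,  83.]), array([-0.33, -0.81, -0.49]))
(np.float64(0.029), 105, 15, 115, -30
[... 564 characters left out ...]
at64(0.024), 90, 15, 115, 30, -90, array([ 19.,  50.,  54., -30., 112.,  80.]), array([-0.38, -0.62, -0.68]))
(np.float64(0.024), 105, 15, 115, 30, -105, array([ 19.,  50.,  54., -30., 112.,  80.]), array([-0.38, -0.62, -0.68]))
(np.float64(0.022), 90, 22, 130, 30, -120, array([ 25.,  61.,  52., -62., 122.,  73.]), array([-0.25, -0.95, -0.17]))
(np.float64(0.021), 90, 22, 115, -30, -75, array([-13.,  44.,  87.,  62.,  88.,  88.]), array([-0.08,  0.92, -0.38]))
(np.float64(0.021), 105, 22, 115, -30, -90, array([-13.,  44.,  87.,  62.,  88.,  88.]), array([-0.08,  0.92, -0.38]))
(np.float64(0.02), 90, 22, 115, -30, -60, array([-15.,  46.,  94.,  75.,  88.,  72.]), array([ 0.07,  0.98, -0.2 ]))
```

```bash
cat > pour3.py <<'E'
from pour import *
L=load(); q0=L[-1][0]; p0,R0=FK(q0)
phi,e=np.radians([90,17]); Rg=toolR(phi,e,np.pi); pg=np.r_[CUP,ZG]+.019*Rg[:,2]
a=pg+[0,0,.15]-.12*Rg[:,2]; qa=track(p0,R0,a,Rg,q0); qg=track(a,Rg,pg,Rg,qa)
print('grasp q',np.round(qg),'clear',(pg+PT@Rg.T)[:,2].min())
ql=track(pg,Rg,pg+[0,0,.12],Rg,qg)
for psi in (-20,-10,0):
  for spin in (-90,-75,-60,-45):
    for tl,z in((115,.07),(115,.08),(130,.08)):
        lip=[-.02,.106,z]
        p,Rt,b,c=pourpose(np.radians(tl),np.radians(psi),np.radians(spin),lip,Rg); cl=clear(p,Rt,b,c)
        q=track(pg+[0,0,.12],Rg,p,Rt,ql,16)
        print(psi,spin,tl,z,round(cl,3),None if q is None else np.round(q),np.round(Rt[:,2],2),'base',np.round(b,3))
E
python3 pour3.py
```

```text
grasp q [-16.  49. 117.  70.  78. -76.] clear 0.02466696754861726
-20 -90 115 0.07 -0.002 [ -5.  45.  71.  37.  97. 106.] [-0.4   0.63 -0.66] base [0.52  0.232 0.132]
-20 -90 115 0.08 0.005 [ -5.  44.  71.  37.  98. 106.] [-0.4   0.63 -0.66] base [0.52  0.232 0.142]
-20 -90 130 0.08 -0.076 [ -6.  50.  64.  43. 111. 113.] [-0.54  0.7  -0.48] base [0.536 0.224 0.155]
-20 -75 115 0.07 0.007 [-9. 44. 79. 49. 92. 95.] [-0.26  0.8  -0.54] base [0.52  0.232 0.132]
-20 -75 115 0.08 0.017 [-9. 43. 78. 49. 92. 96.] [-0.26  0.8  -0.54] base [0.52  0.232 0.142]
-20 -75 130 0.08 -0.049 [-10.  49.  73.  53. 104. 105.] [-0.37  0.85 -0.37] base [0.536 0.224 0.155]
-20 -60 115 0.07 0.01 [-12.  45.  86.  61.  89.  82.] [-0.12  0.92 -0.37] base [0.52  0.232 0.132]
-20 -60 115 0.08 0.012 [-12.  44.  86.  61.  90.  83.] [-0.12  0.92 -0.37] base [0.52  0.232 0.142]
-20 -60 130 0.08 -0.02 [-13.  49.  81.  64.  99.  95.] [-0.19  0.95 -0.23] base [0.536 0.224 0.155]
-20 -45 115 0.07 -0.015 [-14.  48.  92.  73.  91.  68.] [ 0.02  0.98 -0.17] base [0.52  0.232 0.132]
-20 -45 115 0.08 0.022 [-14.  47.  92.  73.
[... 1841 characters left out ...]
 0.142]
0 -75 130 0.08 -0.114 [ -0.  55.  50.  30. 128. 106.] [-0.77  0.4  -0.5 ] base [0.533 0.21  0.155]
0 -60 115 0.07 -0.033 [ -4.  49.  65.  36. 108.  91.] [-0.54  0.6  -0.59] base [0.515 0.212 0.132]
0 -60 115 0.08 -0.009 [ -4.  48.  65.  36. 109.  92.] [-0.54  0.6  -0.59] base [0.515 0.212 0.142]
0 -60 130 0.08 -0.108 [ -4.  54.  57.  41. 122. 103.] [-0.68  0.61 -0.41] base [0.533 0.21  0.155]
0 -45 115 0.07 -0.055 [ -8.  49.  71.  47. 106.  84.] [-0.46  0.78 -0.43] base [0.515 0.212 0.132]
0 -45 115 0.08 -0.053 [ -8.  49.  71.  47. 106.  85.] [-0.46  0.78 -0.43] base [0.515 0.212 0.142]
0 -45 130 0.08 -0.099 [ -8.  54.  65.  51. 116.  98.] [-0.55  0.79 -0.28] base [0.533 0.21  0.155]
```

```bash
cat > cupg.py <<'E'
from pour import *
phi,e=np.radians([90,17]); Rg=toolR(phi,e,np.pi); FWD=.025
PG=np.r_[CUP,ZG]+FWD*Rg[:,2]
W2=PG-.12*Rg[:,2]; W1=W2+[0,0,.08]
E
python3 - <<'E'
from cupg import *
s=st()
p0=np.array(s['position']);R0=np.array(s['tool_rot'])
q=track(p0,R0,W1,Rg,s['q']);print(np.round(q)); q=track(W1,Rg,W2,Rg,q);print(np.round(q)); q=track(W2,Rg,PG,Rg,q);print(np.round(q))
a=go(W1,Rg); a=go(W2,s=a); a=go(PG,s=a); print(W1,W2,PG)
E
```

```text
t 11.75 q [ -1.7  25.6  72.6 -17.6  95.9 -86.2] p [0.5048 0.0252 0.2248] F [-0.3 -0.2  0.3] w 0.0855
[[-0.968, 0.049, -0.245], [0.123, 0.948, -0.294], [0.217, -0.315, -0.924]]
[-31.  33. 113.  55.  92. -61.]
[-31.  44. 115.  56.  85. -72.]
[-16.  49. 117.  71.  77. -76.]
n 14 row [0.167, 0.038, 0.296, -0.615, 0.506, 0.467]
n 3 row [-0.638, -0.0, 0.195, 0.0, 0.0, 0.0]
n 4 row [-0.0, -0.0, 0.75, 0.0, 0.0, 0.0]
[0.4085     0.13965105 0.15777531] [0.4085     0.13965105 0.07777531] [0.4085     0.25440762 0.04269071]
```

```bash
cat >> h.py <<'E'
def sim(rows,s=None):
    if s is None:
        o=env.observe(); p,M=np.array(o['position']),np.array(o['tool_rot'])
    else: p,M=s
    out=[]
    for r in rows:
        r=np.array(r,float); p=p+M@(r[:3]*.04); M=M@R.from_rotvec(r[3:]*.15).as_matrix(); out.append(p)
    print(np.round(out,3).tolist()); return p,M
E
python3 - <<'E'
from cupg import *
p,M=sim([[0.167, 0.038, 0.296, -0.615, 0.506, 0.467]]*14); print(M-Rg)
E
```

```text
[[0.496, 0.024, 0.215], [0.486, 0.025, 0.205], [0.476, 0.027, 0.196], [0.466, 0.031, 0.188], [0.456, 0.037, 0.18], [0.447, 0.044, 0.173], [0.438, 0.053, 0.167], [0.43, 0.063, 0.162], [0.424, 0.074, 0.159], [0.418, 0.086, 0.156], [0.413, 0.099, 0.155], [0.41, 0.113, 0.155], [0.409, 0.126, 0.156], [0.409, 0.14, 0.157]]
[[ 1.77619765e-04 -3.03252847e-07  7.58259072e-04]
 [-1.72234312e-04 -7.77067069e-04  5.23246603e-05]
 [ 5.26238605e-05  5.16949792e-05  1.72184900e-04]]
```

Request:
{"method": "jog_arm", "body": {
  "plan": [
    [[0.167,0.038,0.296,-0.615,0.506,0.467],[0.167,0.038,0.296,-0.615,0.506,0.467],[0.167,0.038,0.296,-0.615,0.506,0.467],[0.167,0.038,0.296,-0.615,0.506,0.467],[0.167,0.038,0.296,-0.615,0.506,0.467],[0.167,0.038,0.296,-0.615,0.506,0.467],[0.167,0.038,0.296,-0.615,0.506,0.467]]
  ],
  "grip": 1
}}

```text
time_s: 12.45
position: [0.4384, 0.0531, 0.1672]
tool_rot: [[-0.572, 0.701, -0.427], [0.516, 0.712, 0.477], [0.638, 0.052, -0.769]]
ft_force: [-0.2, 0.3, -0.7]
grip_width: 0.0852
```

Request:
{"method": "jog_arm", "body": {
  "plan": [
    [[0.167,0.038,0.296,-0.615,0.506,0.467],[0.167,0.038,0.296,-0.615,0.506,0.467],[0.167,0.038,0.296,-0.615,0.506,0.467],[0.167,0.038,0.296,-0.615,0.506,0.467],[0.167,0.038,0.296,-0.615,0.506,0.467],[0.167,0.038,0.296,-0.615,0.506,0.467],[0.167,0.038,0.296,-0.615,0.506,0.467],[0,0,0,0,0,0],[0,0,0,0,0,0]]
  ]
}}

```text
time_s: 13.35
position: [0.4091, 0.1394, 0.1573]
tool_rot: [[-0.001, 1.0, -0.001], [0.295, 0.001, 0.955], [0.955, 0.001, -0.295]]
ft_force: [1.0, -0.5, 0.2]
grip_width: 0.0856
```

```bash
python3 - <<'E'
from cupg import *
from look import grab,objs
s=st();log(); grab('e'); objs("side","cup"); objs("top","cup")
a=go(W2,Rg); a=go(PG,s=a)
E
```

```text
t 13.35 q [-30.7  33.  112.5  55.2  91.9 -60.9] p [0.4091 0.1394 0.1573] F [ 1.  -0.5  0.2] w 0.0856
[[-0.001, 1.0, -0.001], [0.295, 0.001, 0.955], [0.955, 0.001, -0.295]]
side cup 0.68 [283, 147, 343, 237] mid [ 0.6253 -0.0229] z 0.149 case [ 0.052 -0.118  0.149]
top cup 0.64 [181, 240, 206, 272] mid [0.4096 0.236 ] z 0.082 case [-0.186  0.121  0.082]
n 3 row [-0.635, -0.007, 0.194, -0.003, 0.006, 0.004]
n 4 row [-0.0, -0.0, 0.75, 0.0, 0.0, 0.0]
```

View pics/top_e.png

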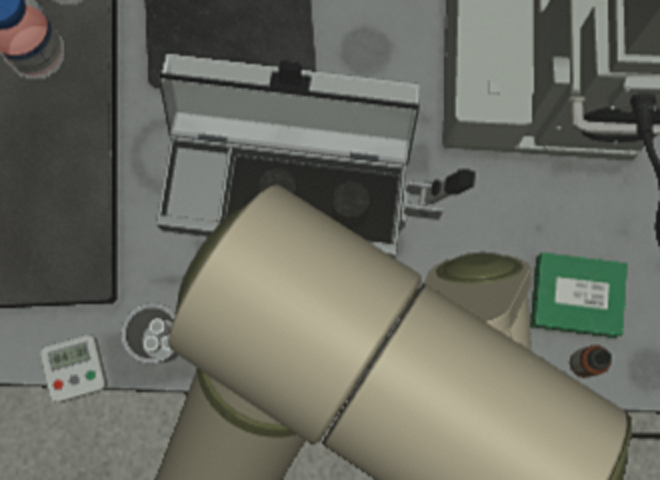

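View pics/side_e.png

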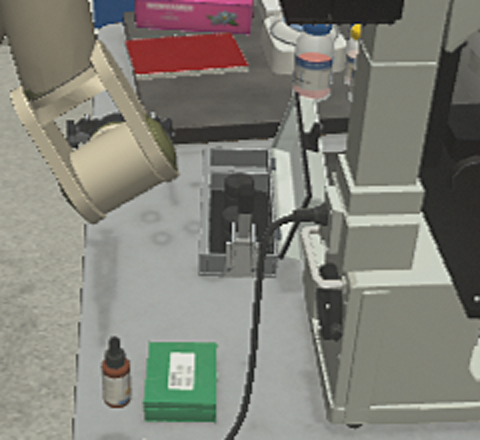

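Both objectives stand in the bay, at about (277,180) and (350,198) in the top crop. The gripper is beside the cup, which is at (150,333), with its axis near horizontal. I'll go in now.

Request:
{"method": "jog_arm", "body": {
  "plan": [
    [[-0.635,-0.007,0.195,0,0.006,0.004],[-0.635,-0.007,0.195,0,0.006,0.004],[-0.635,-0.007,0.195,0,0.006,0.004],[0,0,0,0,0,0]]
  ]
}}

```text
time_s: 13.95
position: [0.4078, 0.1402, 0.076]
tool_rot: [[0.005, 1.0, -0.002], [0.29, 0.001, 0.957], [0.957, -0.005, -0.29]]
ft_force: [-1.3, -0.7, 0.1]
grip_width: 0.0851
```

```bash
python3 - <<'E'
from cupg import *
s=st(); a=go(PG,Rg)
E
```

```text
t 13.95 q [-30.7  44.2 114.6  55.6  84.7 -71.6] p [0.4078 0.1402 0.076 ] F [-1.3 -0.7  0.1] w 0.0851
[[0.005, 1.0, -0.002], [0.29, 0.001, 0.957], [0.957, -0.005, -0.29]]
n 4 row [0.009, 0.005, 0.743, -0.004, -0.004, -0.008]
```

Request:
{"method": "jog_arm", "body": {
  "plan": [
    [[0.01,0.005,0.6,0,0,-0.01],[0.01,0.005,0.6,0,0,-0.01],[0.01,0.005,0.6,0,0,-0.01],[0.01,0.005,0.6,0,0,0],[0,0,0.56,0,0,0],[0,0,0,0,0,0]]
  ]
}}

```text
time_s: 14.55
position: [0.4077, 0.2559, 0.0455]
tool_rot: [[-0.004, 1.0, -0.004], [0.29, 0.005, 0.957], [0.957, 0.002, -0.29]]
ft_force: [-0.4, 0.4, 0.3]
grip_width: 0.0852
```

Request:
{"method": "jog_arm", "body": {
  "plan": [
    [[0,0,0,0,0,0],[0,0,0,0,0,0],[0,0,0,0,0,0],[0,0,0,0,0,0],[0,0,0,0,0,0],[0,0,0,0,0,0]]
  ],
  "grip": 0.0,
  "squeeze": 40
}}

```text
time_s: 15.15
position: [0.4091, 0.2535, 0.0455]
tool_rot: [[-0.002, 1.0, 0.001], [0.289, -0.001, 0.957], [0.957, 0.002, -0.289]]
ft_force: [0.6, -2.3, 6.2]
grip_width: 0.0588
```

```bash
python3 - <<'E'
from cupg import *
s=st(); log()
E
```

```text
t 15.15 q [-15.7  48.6 116.8  70.7  77.6 -75.8] p [0.4091 0.2535 0.0455] F [ 0.6 -2.3  6.2] w 0.0588
[[-0.002, 1.0, 0.001], [0.289, -0.001, 0.957], [0.957, 0.002, -0.289]]
```

Request:
{"method": "jog_arm", "body": {
  "plan": [
    [[0.4,0,-0.12,0,0,0],[0.7,0,-0.21,0,0,0],[0.7,0,-0.21,0,0,0],[0.7,0,-0.21,0,0,0],[0.5,0,-0.15,0,0,0],[0,0,0,0,0,0]]
  ]
}}

```text
time_s: 15.75
position: [0.4086, 0.254, 0.1714]
tool_rot: [[-0.006, 1.0, 0.001], [0.292, 0.0, 0.956], [0.956, 0.006, -0.292]]
ft_force: [0.8, 0.5, -3.1]
grip_width: 0.0589
```

```bash
cat > pour4.py <<'E'
from cupg import *
import sys
RG=np.array([[-0.002, 1.0, 0.001], [0.289, -0.001, 0.957], [0.957, 0.002, -0.289]]); RG=R.from_matrix(RG).as_matrix(); PGm=np.array([.4091,.2535,.0455])
off=RG.T@(np.array([.4085,.2305,0])-PGm)  # cup base in tool
def pose(tilt,psi,spin,lip):
    c=casexyz([np.sin(tilt)*np.cos(psi),np.sin(tilt)*np.sin(psi),np.cos(tilt)])
    h=casexyz([np.cos(psi),np.sin(psi),0]); dd=-np.array([0,0,1.])+c*c[2]; dd/=np.linalg.norm(dd)
    base=c2w(lip)[0]-.08*c-.031*dd
    ax=np.cross([0,0,1.],h); Rt=R.from_rotvec(ax*tilt).as_matrix()@Rz(spin)@RG
    return base-Rt@off,Rt,base,c
def cupnow(s):
    M=np.array(s['tool_rot']); return np.array(s['position'])+M@off, M@(RG.T@[0,0,1.])
E
python3 - <<'E'
from pour4 import *
from look import grab
s=st();log(); grab('f')
p0=np.array(s['position']);R0=np.array(s['tool_rot'])
print(cupnow(s))
q=s['q']; prev=(p0,R0)
for tilt,lip in ((0.,None),(60,[-.03,.112,.11]),(90,[-.025,.112,.09]),(115,[-.022,.112,.075])):
    if tilt==0: continue
    psi,spin=np.radians([-20,-60])
    p,Rt,b,c=pose(np.radians(tilt),psi,spin,lip); q=track(prev[0],prev[1],p,Rt,q,16)
    print(tilt,np.round(p,3),'base',np.round(b,3),'clear',round(clear(p,Rt,b,c),3),None if q is None else np.round(q))
    prev=go(p,Rt,s=prev)
E
```

```text
t 15.75 q [-15.6  30.5 114.2  67.7  84.8 -56.5] p [0.4086 0.254  0.1714] F [ 0.8  0.5 -3.1] w 0.0589
[[-0.006, 1.0, 0.001], [0.292, 0.0, 0.956], [0.956, 0.006, -0.292]]
(array([0.40817745, 0.23087357, 0.12600443]), array([-0.00387724,  0.00335153,  0.99998687]))
60 [0.537 0.246 0.108] base [0.488 0.249 0.097] clear 0.029 [ -7.  30. 107.  73.  50.  31.]
n 11 row [0.05, 0.333, 0.116, -0.357, -0.058, 0.8]
90 [0.546 0.244 0.107] base [0.497 0.247 0.121] clear 0.025 [-10.  37.  95.  61.  72.  63.]
n 4 row [0.055, 0.011, 0.005, 0.208, -0.5, 0.684]
115 [0.559 0.239 0.105] base [0.519 0.238 0.137] clear 0.012 [-11.  45.  86.  62.  89.  82.]
n 4 row [0.083, -0.004, -0.02, 0.173, -0.417, 0.57]
```

View pics/side_f.png

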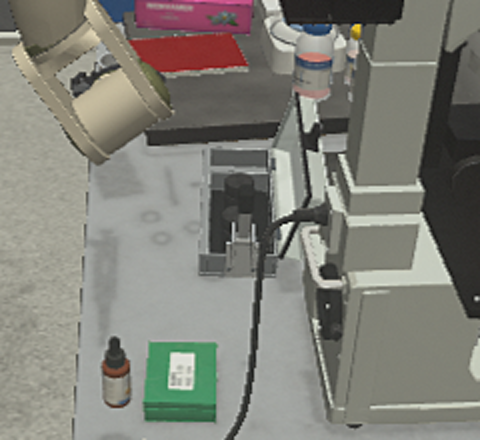

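View pics/top_f.png

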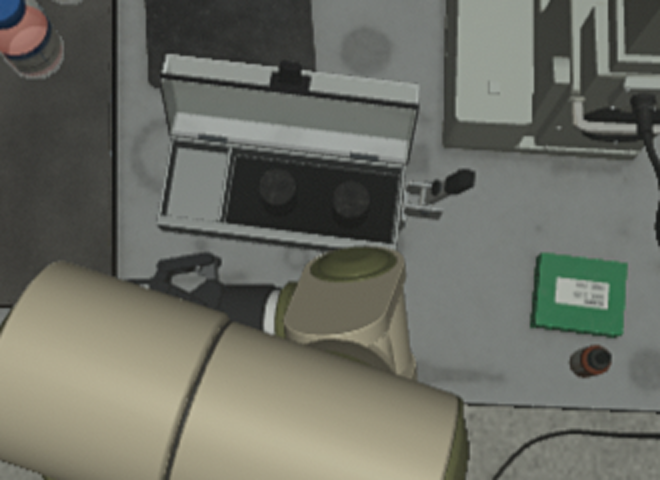

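```bash
python3 - <<'E'
from pour4 import *
s=env.observe(); q=s['q']; p,M=FK(q); w=p-.2575*M[:,2]
a=V; qq=np.radians(q)
F=Rz(qq[0])@Ry(qq[1]+qq[2])@Rz(qq[3])  # forearm frame: z along forearm, y = q5 axis
print('wrist',w,'forearm dir',F[:,2],'axis5',F[:,1])
for n in("top","side"):
    D=np.load(n+'.npz'); P=D['P'][D['d']>0]; l=(P-w)@F; t=(P-w)@M
    m=np.linalg.norm(l,axis=1)<.13; l=l[m];t=t[m]
    print(n,len(l))
    for z0 in np.arange(-.12,.1,.02):
        k=(l[:,2]>z0)&(l[:,2]<z0+.02)
        if k.any(): print('forearm z',round(z0,2),'x',np.round(np.percentile(l[k,0],[1,99]),3),'y',np.round(np.percentile(l[k,1],[1,99]),3))
    for z0 in np.arange(-.08,.12,.02):
        k=(t[:,2]>z0)&(t[:,2]<z0+.02)
        if k.any(): print('tool z',round(z0,2),'x',np.round(np.percentile(t[k,0],[1,99]),3),'y',np.round(np.percentile(t[k,1],[1,99]),3))
E
```

```text
wrist [0.40828169 0.00781971 0.2445931 ] forearm dir [ 0.55023733 -0.15389189 -0.82070468] axis5 [0.83345715 0.16110165 0.52857869]
top 2988
forearm z -0.12 x [-0.045  0.04 ] y [0.013 0.061]
forearm z -0.1 x [-0.043  0.04 ] y [0.028 0.061]
forearm z -0.08 x [-0.044  0.042] y [0.046 0.061]
forearm z -0.06 x [-0.045  0.042] y [0.047 0.062]
forearm z -0.04 x [-0.045  0.113] y [-0.042  0.07 ]
forearm z -0.02 x [-0.046  0.124] y [-0.045  0.071]
forearm z 0.0 x [-0.046  0.122] y [-0.042  0.072]
forearm z 0.02 x [-0.036  0.084] y [0.025 0.066]
tool z -0.06 x [-0.031  0.119] y [-0.048  0.052]
tool z -0.04 x [-0.008  0.125] y [-0.044  0.068]
tool z -0.02 x [0.01  0.127] y [-0.012  0.07 ]
tool z 0.0 x [0.028 0.128] y [-0.012  0.067]
tool z 0.02 x [0.011 0.125] y [-0.011  0.065]
tool z 0.04 x [0.018 0.062] y [0.009 0.059]
tool z 0.06 x [0.011 0.043] y [-0.015  0.038]
tool z 0.08 x [-0.002  0.041] y [-0.01   0.035]
tool z 0.1 x [0.017 0.041] y [-0.004  0.034]
side 2767
forearm z -0.12 x [-0.05  0.02] y [-0.057  0.059]
forearm z -0.1 x [-0.048  0.031] y [-0.058  0.06 ]
forearm z -0.08 x [-0.049  0.039] y [-0.059  0.06 ]
forearm z -0.06 x [-0.049  0.04 ] y [-0.058  0.06 ]
forearm z -0.04 x [-0.05   0.121] y [-0.058  0.068]
forearm z -0.02 x [-0.05  -0.007] y [-0.066  0.07 ]
forearm z 0.0 x [-0.048 -0.011] y [-0.064  0.07 ]
forearm z 0.02 x [-0.041 -0.014] y [-0.058  0.062]
forearm z 0.04 x [-0.01  -0.002] y [-0.043 -0.042]
tool z -0.08 x [0.075 0.093] y [-0.069 -0.06 ]
tool z -0.06 x [-0.04   0.115] y [-0.1    0.053]
tool z -0.04 x [-0.056  0.116] y [-0.094  0.065]
tool z -0.02 x [-0.058  0.12 ] y [-0.081  0.071]
tool z 0.0 x [-0.016  0.128] y [-0.08   0.065]
tool z 0.02 x [0.011 0.124] y [-0.079  0.026]
tool z 0.04 x [0.027 0.041] y [-0.031 -0.008]
tool z 0.06 x [0.026 0.041] y [-0.032 -0.006]
tool z 0.08 x [0.025 0.04 ] y [-0.031 -0.001]
tool z 0.1 x [0.027 0.04 ] y [-0.029  0.002]
```

```bash
cat > coll.py <<'E'
from pour4 import *
tt=np.linspace(0,2*np.pi,16,endpoint=False)
WC=np.array([[.048*np.cos(a),y,.048*np.sin(a)] for a in tt for y in (-.07,-.035,0,.035,.07)])
FA=np.array([[x,y,z] for x in(-.05,0,.05) for y in (-.06,0,.06) for z in np.linspace(-.3,0,10)])
GB=np.array([[.043*np.cos(a),.043*np.sin(a),z] for a in tt for z in np.linspace(-.073,-.21,6)])
FG=np.array([[x,y,z] for x in(-.011,.011) for y in (-.045,.045) for z in np.linspace(0,-.07,5)])
def allpts(q):
    p,M=FK(q); w=p-.2575*M[:,2]; qq=np.radians(q); F=Rz(qq[0])@Ry(qq[1]+qq[2])@Rz(qq[3])
    return np.vstack([w+WC@F.T,w+FA@F.T,p+GB@M.T,p+FG@M.T])
CL=w2c([clampp(1.87,r) for r in np.linspace(0,.11,12)])
def clearq(q,objs=((-.005,.005),(-.005,-.08)),lid=True):
    l=w2c(allpts(q)); d={}
    d['table']=l[:,2].min()
    k=(abs(l[:,1])<.145)&(l[:,0]>-.062)&(l[:,0]<.055)
    if k.any(): d['rim']=l[k,2].min()-.04
    if lid:
        f=(abs(l[:,1])<.145)
        # distance to lid front-plane segment
        u=(l[f,0]-.05)*.23+(l[f,2]-.04)*.973; v=-(l[f,0]-.05)*.973+(l[f,2]-.04)*.23
        dd=np.where(u>.105,np.hypot(u-.105,np.maximum(v,0) if False else v),v)
        if f.any(): d['lid']=dd.min()
        t=(abs(l[:,1])<.02); u=(l[t,0]-.05)*.23+(l[t,2]-.04)*.973; v=-(l[t,0]-.05)*.973+(l[t,2]-.04)*.23
        k=u<.145
        if k.any(): d['tab']=(v[k]).min()
    d['clamp']=np.linalg.norm(l[:,None]-CL[None],axis=2).min()-.014
    for i,(ox,oy) in enumerate(objs):
        k=l[:,2]<.075
        if k.any(): d['o%d'%i]=np.hypot(l[k,0]-ox,l[k,1]-oy).min()-.022
    return d
E
cat > s1.py <<'E'
from coll import *
s=env.observe(); p0=np.array(s['position']);R0=np.array(s['tool_rot']); res=[]
for psi in (-35,-25,-15,0,20,35):
  for spin in range(-120,0,15):
    for z in (.075,.09):
      y=.103-np.sin(np.radians(psi))*.02
      p,Rt,b,c=pose(np.radians(115),np.radians(psi),np.radians(spin),[-.022,y,z])
      q=track(p0,R0,p,Rt,s['q'],16)
      if q is None: continue
      d=clearq(q); res.append((min(d.values()),psi,spin,z,np.round(q),{k:round(v,3) for k,v in d.items()}))
for r in sorted(res,key=lambda r:-r[0])[:12]: print(r)
E
python3 s1.py
```

```text
(np.float64(0.04912391417340869), -35, -105, 0.09, array([ -6.,  40.,  78.,  44.,  87., 113.]), {'table': np.float64(0.089), 'rim': np.float64(0.049), 'lid': np.float64(0.05), 'tab': np.float64(0.049), 'clamp': np.float64(0.096)})
(np.float64(0.047592252789615534), 35, -90, 0.09, array([ 20.,  49.,  58., -37., 108.,  77.]), {'table': np.float64(0.088), 'rim': np.float64(0.048), 'lid': np.float64(0.052), 'clamp': np.float64(0.195)})
(np.float64(0.04372733604694406), 35, -75, 0.09, array([ 16.,  49.,  54., -26., 113.,  73.]), {'table': np.float64(0.095), 'rim': np.float64(0.067), 'lid': np.float64(0.044), 'clamp': np.float64(0.19)})
(np.float64(0.04325821043490137), -35, -90, 0.09, array([-9., 39., 87., 57., 80., 99.]), {'table': np.float64(0.083), 'rim': np.float64(0.043), 'lid': np.float64(0.058), 'tab': np.float64(0.059), 'clamp': np.float64(0.043)})
(np.float64(0.0430157370243951), 20, -120, 0.09, array([ 21.,  54.,  54., -43., 116.,  89.]), {'table': np.float64(0.083), 'rim': np.float64(0.043), 'lid': np.float64(0.051), 'clamp': np.float64(0.205)})
(np.float64(0.04301573702420607)
[... 728 characters left out ...]
), 'lid': np.float64(0.041), 'clamp': np.float64(0.199)})
(np.float64(0.040748426271672016), -35, -75, 0.09, array([-12.,  40.,  95.,  71.,  77.,  83.]), {'table': np.float64(0.081), 'rim': np.float64(0.041), 'lid': np.float64(0.064), 'tab': np.float64(0.071), 'clamp': np.float64(0.051)})
(np.float64(0.038852770361004756), -25, -105, 0.09, array([ -2.,  44.,  68.,  32., 100., 115.]), {'table': np.float64(0.095), 'rim': np.float64(0.055), 'lid': np.float64(0.039), 'clamp': np.float64(0.148)})
(np.float64(0.03876352150192211), 35, -75, 0.075, array([ 16.,  50.,  55., -25., 111.,  73.]), {'table': np.float64(0.08), 'rim': np.float64(0.052), 'lid': np.float64(0.039), 'clamp': np.float64(0.187)})
```

```bash
cat > s2.py <<'E'
from coll import *
s=env.observe(); p0=np.array(s['position']);R0=np.array(s['tool_rot'])
for psi,spin in ((-20,-100),(-20,-85),(-15,-110)):
    print(psi,spin)
    prev=(p0,R0); q=s['q']
    for tilt,lip in ((60,[-.04,.112,.11]),(88,[-.03,.112,.085]),(112,[-.025,.11,.068]),(130,[-.02,.11,.075])):
        p,Rt,b,c=pose(np.radians(tilt),np.radians(psi),np.radians(spin),lip)
        mn=9
        for t in np.linspace(0,1,9)[1:]:
            q,e=ik(prev[0]+(p-prev[0])*t,interp(prev[1],Rt,t),q); d=clearq(q); mn=min(mn,min(d.values()))
        print(tilt,e<1e-3,np.round(q),round(mn,3),{k:round(v,3) for k,v in d.items()},'base',np.round(b,3))
        prev=go(p,Rt,s=prev)
E
python3 s2.py
```

```text
-20 -100
60 True [ 10.  26.  96.   7.  40. 114.] 0.088 {'table': np.float64(0.088), 'rim': np.float64(0.135), 'lid': np.float64(0.128), 'clamp': np.float64(0.243)} base [0.478 0.25  0.097]
n 15 row [0.047, 0.224, 0.145, -0.528, -0.222, 0.657]
88 True [  3.  34.  81.  21.  73. 108.] 0.071 {'table': np.float64(0.078), 'rim': np.float64(0.071), 'lid': np.float64(0.082), 'clamp': np.float64(0.192)} base [0.491 0.248 0.113]
n 4 row [0.054, -0.004, 0.055, 0.063, -0.787, 0.202]
112 True [ -1.  44.  68.  29.  98. 110.] 0.031 {'table': np.float64(0.071), 'rim': np.float64(0.031), 'lid': np.float64(0.033), 'tab': np.float64(0.061), 'clamp': np.float64(0.15), 'o0': np.float64(0.074), 'o1': np.float64(0.151)} base [0.513 0.237 0.127]
n 3 row [0.099, 0.007, -0.011, 0.072, -0.899, 0.231]
130 True [ -3.  52.  59.  36. 116. 117.] -0.021 {'table': np.float64(0.086), 'rim': np.float64(0.046), 'lid': np.float64(-0.005), 'tab': np.float64(-0.021), 'clamp': np.float64(0.131)} base [0.537 0.228 0.15 ]
n 3 row [-0.01, -0.055, -0.154, 0.054, -0.674, 0.173]
-20 -85
60 True [  4.  25. 102.  36.  35.  80.] 0.0
[... 1301 characters left out ...]
88 True [  8.  37.  73.   7.  83. 116.] 0.066 {'table': np.float64(0.089), 'rim': np.float64(0.066), 'lid': np.float64(0.079), 'clamp': np.float64(0.232)} base [0.488 0.241 0.113]
n 4 row [0.053, -0.016, 0.052, 0.002, -0.814, -0.0]
112 True [  4.  48.  59.  16. 109. 114.] 0.026 {'table': np.float64(0.081), 'rim': np.float64(0.041), 'lid': np.float64(0.026), 'clamp': np.float64(0.206)} base [0.51  0.232 0.127]
n 3 row [0.097, 0.006, -0.009, 0.002, -0.931, -0.0]
130 True [  2.  56.  48.  24. 128. 117.] -0.012 {'table': np.float64(0.094), 'rim': np.float64(0.054), 'lid': np.float64(-0.012), 'clamp': np.float64(0.18)} base [0.535 0.225 0.15 ]
n 3 row [-0.014, -0.011, -0.163, 0.002, -0.698, -0.0]
```

```bash
python3 - <<'E'
from coll import *
s=env.observe(); a=sim([[0.047, 0.224, 0.145, -0.528, -0.222, 0.657]]*15)
print(a[0]+a[1]@off, a[1]@RG.T@[0,0,1])
E
```

```text
[[0.417, 0.26, 0.17], [0.427, 0.265, 0.169], [0.437, 0.269, 0.167], [0.447, 0.272, 0.165], [0.457, 0.274, 0.162], [0.467, 0.275, 0.158], [0.477, 0.274, 0.153], [0.486, 0.272, 0.148], [0.495, 0.27, 0.142], [0.503, 0.266, 0.136], [0.51, 0.261, 0.129], [0.516, 0.255, 0.122], [0.52, 0.248, 0.115], [0.524, 0.241, 0.107], [0.526, 0.233, 0.1]]
[0.47777969 0.24980301 0.09681919] [ 0.78441791 -0.36651746  0.50035338]
```

Request:
{"method": "jog_arm", "body": {
  "plan": [
    [[0.047,0.224,0.145,-0.528,-0.222,0.657],[0.047,0.224,0.145,-0.528,-0.222,0.657],[0.047,0.224,0.145,-0.528,-0.222,0.657],[0.047,0.224,0.145,-0.528,-0.222,0.657],[0.047,0.224,0.145,-0.528,-0.222,0.657],[0.047,0.224,0.145,-0.528,-0.222,0.657],[0.047,0.224,0.145,-0.528,-0.222,0.657],[0,0,0,0,0,0]]
  ]
}}

```text
time_s: 16.65
position: [0.4765, 0.2753, 0.1526]
tool_rot: [[0.657, 0.636, 0.404], [0.244, -0.686, 0.685], [0.713, -0.352, -0.606]]
ft_force: [0.4, -0.6, -2.3]
grip_width: 0.0591
```

```bash
python3 - <<'E'
from coll import *
s=st(); log(); print(cupnow(s)); q=s['q']; print({k:round(v,3) for k,v in clearq(q).items()})
p,Rt,b,c=pose(np.radians(60),np.radians(-20),np.radians(-100),[-.04,.112,.11])
a=go(p,Rt); print(b)
E
```

```text
t 16.65 q [ -2.9  21.2 114.2  77.   46.3  -4.4] p [0.4765 0.2753 0.1526] F [ 0.4 -0.6 -2.3] w 0.0591
[[0.657, 0.636, 0.404], [0.244, -0.686, 0.685], [0.713, -0.352, -0.606]]
(array([0.4394452 , 0.25744606, 0.12238717]), array([0.51395913, 0.03366064, 0.857154  ]))
{'table': np.float64(0.129), 'lid': np.float64(0.155), 'tab': np.float64(0.258), 'clamp': np.float64(0.237)}
n 8 row [0.049, 0.226, 0.143, -0.528, -0.22, 0.658]
[0.47766125 0.25002225 0.09684679]
```

Request:
{"method": "jog_arm", "body": {
  "plan": [
    [[0.05,0.226,0.143,-0.528,-0.22,0.658],[0.05,0.226,0.143,-0.528,-0.22,0.658],[0.05,0.226,0.143,-0.528,-0.22,0.658],[0.05,0.226,0.143,-0.528,-0.22,0.658],[0.05,0.226,0.143,-0.528,-0.22,0.658],[0.05,0.226,0.143,-0.528,-0.22,0.658],[0.05,0.226,0.143,-0.528,-0.22,0.658],[0.05,0.226,0.143,-0.528,-0.22,0.658],[0,0,0,0,0,0],[0,0,0,0,0,0]]
  ]
}}

```text
time_s: 17.65
position: [0.5187, 0.2454, 0.1079]
tool_rot: [[0.932, -0.108, 0.347], [-0.2, -0.95, 0.24], [0.304, -0.293, -0.907]]
ft_force: [0.4, -0.5, -1.7]
grip_width: 0.0589
```

```bash
python3 - <<'E'
from coll import *
from look import grab
s=st(); log(); print(cupnow(s)); grab('g')
prev=None
for tilt,lip in ((88,[-.03,.112,.085]),(112,[-.025,.11,.068])):
    p,Rt,b,c=pose(np.radians(tilt),np.radians(-20),np.radians(-100),lip)
    prev=go(p,Rt,s=prev)
E
```

```text
t 17.65 q [ 8.6 23.8 99.8 18.8 35.2 94.4] p [0.5187 0.2454 0.1079] F [ 0.4 -0.5 -1.7] w 0.0589
[[0.932, -0.108, 0.347], [-0.2, -0.95, 0.24], [0.304, -0.293, -0.907]]
(array([0.46889379, 0.25389822, 0.10092993]), array([ 0.79131989, -0.26276014,  0.55205973]))
n 5 row [0.09, 0.064, 0.074, -0.062, -0.654, 0.4]
n 3 row [0.099, 0.007, -0.011, 0.072, -0.899, 0.231]
```

View pics/side_g.png

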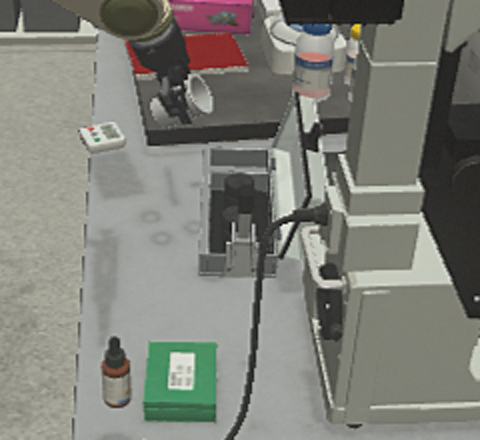

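View pics/top_g.png

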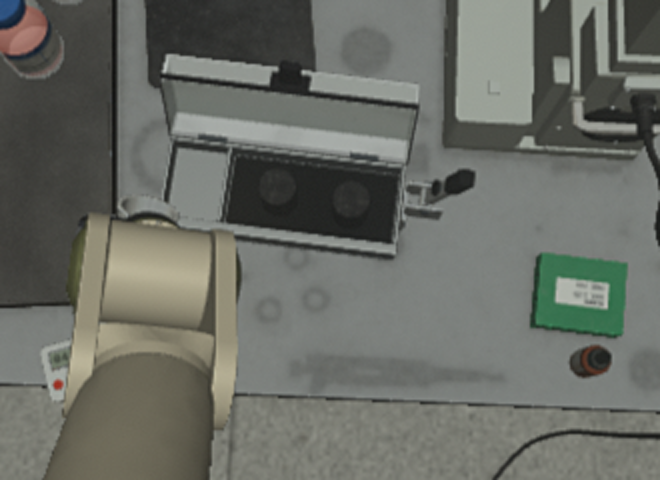

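The side view shows the cup tilted with its mouth at (200,95), and the timer and objectives are undisturbed. In the top view the rim is at (145,210), just short of the well. I'll go to level next.

Request:
{"method": "jog_arm", "body": {
  "plan": [
    [[0.09,0.064,0.074,-0.062,-0.654,0.4],[0.09,0.064,0.074,-0.062,-0.654,0.4],[0.09,0.064,0.074,-0.062,-0.654,0.4],[0.09,0.064,0.074,-0.062,-0.654,0.4],[0.09,0.064,0.074,-0.062,-0.654,0.4],[0,0,0,0,0,0],[0,0,0,0,0,0]]
  ]
}}

```text
time_s: 18.45
position: [0.5358, 0.2329, 0.093]
tool_rot: [[0.908, -0.4, -0.124], [-0.341, -0.879, 0.334], [-0.242, -0.261, -0.934]]
ft_force: [0.4, 0.7, -2.4]
grip_width: 0.0587
```

```bash
python3 - <<'E'
from coll import *
from look import grab
s=st(); log(); b,c=cupnow(s); print(b,c); grab('h')
print({k:round(v,3) for k,v in clearq(s['q']).items()})
dd=-np.array([0,0,1.])+c*c[2]; dd/=np.linalg.norm(dd); print('lip',w2c(b+.08*c+.031*dd))
prev=None
for tilt,lip in ((112,[-.025,.11,.068]),):
    p,Rt,b,c=pose(np.radians(tilt),np.radians(-20),np.radians(-100),lip)
    prev=go(p,Rt,s=prev)
E
```

```text
t 18.45 q [  2.9  34.   81.1  20.9  72.6 107.8] p [0.5358 0.2329 0.093 ] F [ 0.4  0.7 -2.4] w 0.0587
[[0.908, -0.4, -0.124], [-0.341, -0.879, 0.334], [-0.242, -0.261, -0.934]]
[0.49154442 0.24761893 0.11358634] [ 0.9044948  -0.42483621  0.03746134]
{'table': np.float64(0.079), 'rim': np.float64(0.055), 'lid': np.float64(0.082), 'clamp': np.float64(0.192)}
lip [[-0.02945683  0.11197301  0.08560501]]
n 4 row [0.078, 0.009, -0.004, 0.05, -0.679, 0.173]
```

View pics/side_h.png

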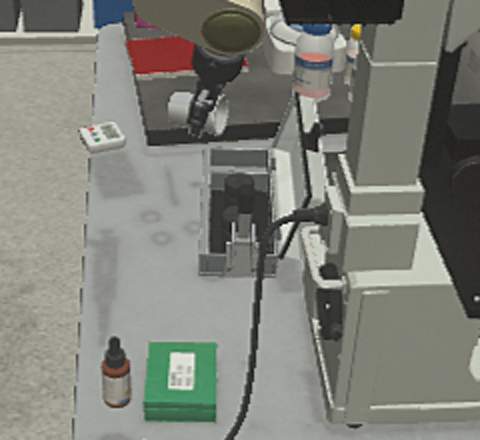

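View pics/top_h.png

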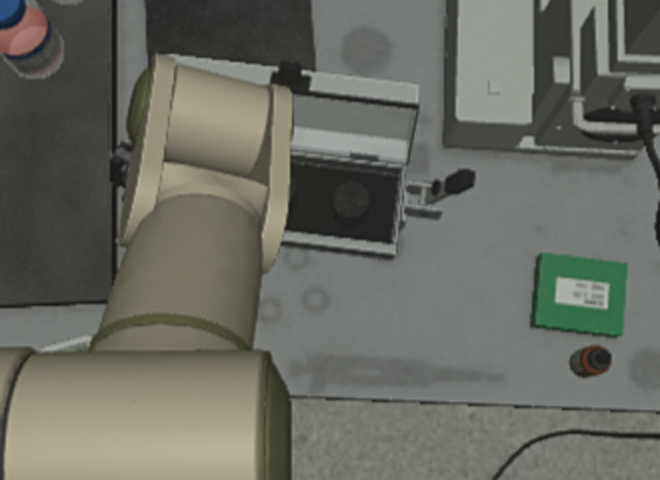

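The cup is level, with its mouth at about (215,110) in the side crop, above the well. I'll tip it slowly past level.

Request:
{"method": "jog_arm", "body": {
  "plan": [
    [[0.05,0.005,0,0.03,-0.4,0.1],[0.05,0.005,0,0.03,-0.4,0.1],[0.05,0.005,0,0.03,-0.4,0.1],[0.05,0.005,0,0.03,-0.4,0.1],[0.05,0.005,0,0.03,-0.4,0.1],[0.05,0.005,0,0.03,-0.4,0.1],[0.03,0.005,0,0.03,-0.35,0.1],[0,0,0,0,0,0],[0,0,0,0,0,0],[0,0,0,0,0,0]]
  ]
}}

```text
time_s: 19.55
position: [0.5463, 0.2281, 0.0883]
tool_rot: [[0.739, -0.497, -0.454], [-0.262, -0.833, 0.487], [-0.62, -0.241, -0.746]]
ft_force: [0.3, -0.7, -1.0]
grip_width: 0.0589
```

```bash
python3 - <<'E'
from coll import *
from look import grab,objs
s=st(); log(); b,c=cupnow(s); print(b,c,np.degrees(np.arccos(c[2]))); grab('i')
objs("side","canister_0")
print({k:round(v,3) for k,v in clearq(s['q']).items()})
dd=-np.array([0,0,1.])+c*c[2]; dd/=np.linalg.norm(dd); print('lip',w2c(b+.08*c+.031*dd))
E
```

```text
t 19.55 q [ -1.3  44.7  68.2  28.8  97.9 110.5] p [0.5463 0.2281 0.0883] F [ 0.3 -0.7 -1. ] w 0.0589
[[0.739, -0.497, -0.454], [-0.262, -0.833, 0.487], [-0.62, -0.241, -0.746]]
[0.51357059 0.23747957 0.12627087] [ 0.83793337 -0.39303849 -0.37866664] 112.25111561029972
{'table': np.float64(0.071), 'rim': np.float64(0.031), 'lid': np.float64(0.031), 'tab': np.float64(0.059), 'clamp': np.float64(0.15), 'o0': np.float64(0.074), 'o1': np.float64(0.151)}
lip [[-0.02426689  0.11030834  0.06728601]]
```

View pics/side_i.png

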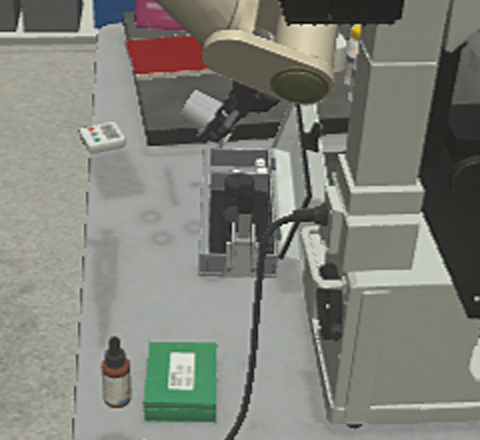

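```bash
python3 - <<'E'
from coll import *
D=np.load('side.npz'); im=D['im']; P=w2c(D['P'].reshape(-1,3)).reshape(420,560,3)
cv2.imwrite('pics/si.png',cv2.resize(im[140:240,250:360],None,fx=6,fy=6,interpolation=cv2.INTER_CUBIC)[:,:,::-1])
for v in range(172,192,2): print(v,[tuple(np.round(P[v,u],3)) for u in (298,304,308,311,314)])
E
```

```text
172 [(np.float64(-0.002), np.float64(0.215), np.float64(0.001)), (np.float64(0.018), np.float64(0.217), np.float64(0.0)), (np.float64(0.032), np.float64(0.214), np.float64(0.003)), (np.float64(0.042), np.float64(0.216), np.float64(0.002)), (np.float64(0.053), np.float64(0.216), np.float64(0.002))]
174 [(np.float64(-0.004), np.float64(0.137), np.float64(0.042)), (np.float64(0.015), np.float64(0.138), np.float64(0.042)), (np.float64(0.028), np.float64(0.138), np.float64(0.042)), (np.float64(0.038), np.float64(0.14), np.float64(0.041)), (np.float64(0.048), np.float64(0.141), np.float64(0.041))]
176 [(np.float64(-0.004), np.float64(0.133), np.float64(0.036)), (np.float64(0.015), np.float64(0.134), np.float64(0.037)), (np.float64(0.029), np.float64(0.137), np.float64(0.035)), (np.float64(0.038), np.float64(0.138), np.float64(0.035)), (np.float64(0.047), np.float64(0.127), np.float64(0.042))]
178 [(np.float64(-0.004), np.float64(0.139), np.float64(0.025)), (np.float64(0.016), np.float64(0.137), np.float64(0.027)), (np.float64(0.029), np.float64(0.133), np.float64(0.03)), (np.float64(0.039)
[... 1198 characters left out ...]
6), np.float64(0.065), np.float64(0.044)), (np.float64(0.045), np.float64(0.067), np.float64(0.043))]
188 [(np.float64(-0.006), np.float64(0.014), np.float64(0.069)), (np.float64(0.012), np.float64(0.008), np.float64(0.074)), (np.float64(0.027), np.float64(0.061), np.float64(0.039)), (np.float64(0.036), np.float64(0.065), np.float64(0.036)), (np.float64(0.045), np.float64(0.059), np.float64(0.04))]
190 [(np.float64(-0.006), np.float64(0.002), np.float64(0.07)), (np.float64(0.012), np.float64(-0.0), np.float64(0.072)), (np.float64(0.027), np.float64(0.067), np.float64(0.027)), (np.float64(0.037), np.float64(0.068), np.float64(0.027)), (np.float64(0.045), np.float64(0.056), np.float64(0.035))]
```

View pics/si.png

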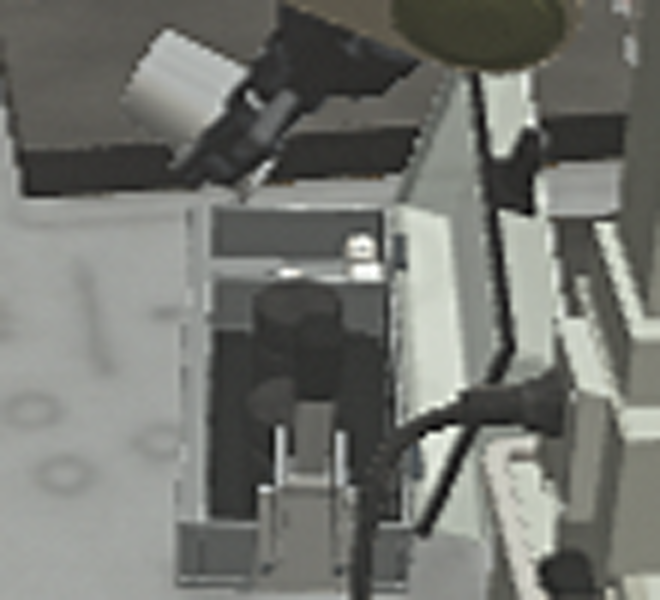

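```bash
python3 - <<'E'
from coll import *
s=env.observe(); 
for spin in(-100,-115):
  for tl in (120,125):
    p,Rt,b,c=pose(np.radians(tl),np.radians(-20),np.radians(spin),[-.032,.11,.075])
    q=track(np.array(s['position']),np.array(s['tool_rot']),p,Rt,s['q']); print(spin,tl,{k:round(v,3) for k,v in clearq(q).items()}); go(p,Rt)
E
```

```text
-100 120 {'table': np.float64(0.082), 'rim': np.float64(0.053), 'lid': np.float64(0.025), 'tab': np.float64(0.037), 'clamp': np.float64(0.14)}
n 1 row [-0.268, 0.011, -0.167, 0.063, -0.868, 0.215]
-100 125 {'table': np.float64(0.084), 'rim': np.float64(0.054), 'lid': np.float64(0.015), 'tab': np.float64(0.001), 'clamp': np.float64(0.136)}
n 2 row [-0.135, -0.003, -0.114, 0.054, -0.715, 0.18]
-115 120 {'table': np.float64(0.091), 'rim': np.float64(0.063), 'lid': np.float64(0.02), 'clamp': np.float64(0.191)}
n 3 row [-0.093, 0.061, -0.054, -0.546, -0.299, 0.203]
-115 125 {'table': np.float64(0.093), 'rim': np.float64(0.063), 'lid': np.float64(0.009), 'clamp': np.float64(0.181)}
n 3 row [-0.094, 0.057, -0.077, -0.537, -0.491, 0.227]
```

Next: go to 120°, dwell, and then reverse the pour.

Request:
{"method": "jog_arm", "body": {
  "plan": [
    [[-0.13,0.005,-0.085,0.03,-0.43,0.107],[-0.13,0.005,-0.085,0.03,-0.43,0.107],[0,0,0,0,0,0],[0,0,0,0,0,0],[0,0,0,0,0,0],[0,0,0,0,0,0],[0,0,0,0,0,0],[0,0,0,0,0,0]]
  ]
}}

```text
time_s: 20.5
position: [0.5422, 0.2266, 0.0993]
tool_rot: [[0.657, -0.525, -0.54], [-0.223, -0.821, 0.526], [-0.72, -0.225, -0.657]]
ft_force: [-0.4, 0.1, -2.4]
grip_width: 0.0585
```

```bash
cat > s3.py <<'E'
from coll import *
s=st(); log(); print(cupnow(s))
prev=(np.array(s['position']),np.array(s['tool_rot'])); q=s['q']
U=RG; 
for tilt,lip in ((88,[-.05,.115,.10]),(50,[-.075,.122,.13])):
    p,Rt,b,c=pose(np.radians(tilt),np.radians(-20),np.radians(-100),lip)
    q=track(*prev,p,Rt,q); print(None if q is None else (np.round(q),min(clearq(q).values())),b)
    prev=go(p,Rt,s=prev)
E
python3 s3.py
```

```text
t 20.5 q [ -2.2  46.9  65.5  31.6 105.6 112.6] p [0.5422 0.2266 0.0993] F [-0.4  0.1 -2.4] w 0.0585
[[0.657, -0.525, -0.54], [-0.223, -0.821, 0.526], [-0.72, -0.225, -0.657]]
(array([0.51438048, 0.23372227, 0.14145856]), array([ 0.78426131, -0.36771584, -0.49971919]))
(array([  4.,  32.,  83.,  21.,  73., 109.]), np.float64(0.0930696316186129)) [0.47136122 0.25230582 0.12818916]
n 4 row [-0.18, 0.01, 0.06, -0.071, 0.898, -0.232]
(array([ 16.,  22., 103.,  -7.,  29., 128.]), np.float64(0.10113889762441332)) [0.44691759 0.26156296 0.10232437]
n 5 row [-0.117, -0.009, -0.037, -0.068, 0.854, -0.219]
```

Request:
{"method": "jog_arm", "body": {
  "plan": [
    [[-0.18,0.01,0.06,-0.07,0.9,-0.23],[-0.18,0.01,0.06,-0.07,0.9,-0.23],[-0.18,0.01,0.06,-0.07,0.9,-0.23],[-0.18,0.01,0.06,-0.07,0.9,-0.23],[0,0,0,0,0,0]]
  ]
}}

```text
time_s: 21.0
position: [0.5129, 0.239, 0.109]
tool_rot: [[0.909, -0.397, -0.125], [-0.339, -0.88, 0.332], [-0.242, -0.259, -0.935]]
ft_force: [0.8, -0.1, -1.5]
grip_width: 0.0589
```

```bash
cat > s4.py <<'E'
from coll import *
from look import grab
s=st(); log(); print(cupnow(s)); grab('j')
prev=(np.array(s['position']),np.array(s['tool_rot']))
T=np.array([.409,.254,.175])
Rr=prev[1].T@RG; w=R.from_matrix(Rr).as_rotvec(); print(np.linalg.norm(w))
q=s['q']
for t in np.linspace(0,1,13)[1:]:
    q,e=ik(prev[0]+(T-prev[0])*t,interp(prev[1],RG,t),q); print(np.round(q),e<1e-3,round(min(clearq(q).values()),3))
go(T,RG)
E
python3 s4.py
```

```text
t 21.0 q [  3.8  31.2  83.5  20.8  72.8 108.6] p [0.5129 0.239  0.109 ] F [ 0.8 -0.1 -1.5] w 0.0589
[[0.909, -0.397, -0.125], [-0.339, -0.88, 0.332], [-0.242, -0.259, -0.935]]
(array([0.46865437, 0.25366785, 0.12957817]), array([ 0.90579183, -0.42196275,  0.03858228]))
2.1771243883266664
[ 3. 28. 88. 24. 67. 97.] True 0.097
[ 1. 26. 93. 29. 62. 84.] True 0.1
[-0. 24. 98. 35. 58. 69.] True 0.102
[ -2.  23. 102.  43.  56.  53.] True 0.105
[ -4.  22. 105.  50.  56.  36.] True 0.109
[ -7.  22. 109.  57.  57.  20.] True 0.113
[ -9.  22. 111.  62.  60.   4.] True 0.119
[-11.  23. 113.  66.  65. -10.] True 0.126
[-13.  25. 114.  68.  70. -23.] True 0.135
[-14.  27. 115.  69.  75. -35.] True 0.144
[-15.  28. 115.  69.  80. -46.] True 0.133
[-16.  30. 114.  68.  85. -56.] True 0.12
n 16 row [-0.111, -0.185, -0.113, 0.353, 0.301, -0.781]
```

View pics/side_j.png

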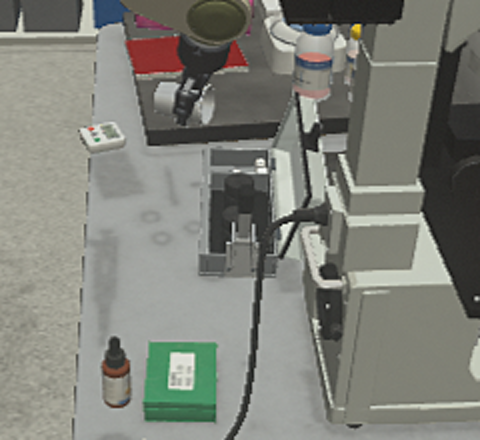

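The cup is level again at about (185,103), and a canister shows in the well at (262,163). I'll bring the cup upright.

Request:
{"method": "jog_arm", "body": {
  "plan": [
    [[-0.11,-0.185,-0.113,0.353,0.3,-0.78],[-0.11,-0.185,-0.113,0.353,0.3,-0.78],[-0.11,-0.185,-0.113,0.353,0.3,-0.78],[-0.11,-0.185,-0.113,0.353,0.3,-0.78],[-0.11,-0.185,-0.113,0.353,0.3,-0.78],[-0.11,-0.185,-0.113,0.353,0.3,-0.78],[-0.11,-0.185,-0.113,0.353,0.3,-0.78],[-0.11,-0.185,-0.113,0.353,0.3,-0.78],[0,0,0,0,0,0]]
  ]
}}

```text
time_s: 22.0
position: [0.4805, 0.2716, 0.1616]
tool_rot: [[0.833, 0.519, 0.192], [0.265, -0.678, 0.686], [0.486, -0.52, -0.702]]
ft_force: [0.7, 0.0, -1.7]
grip_width: 0.0591
```

```bash
python3 - <<'E'
from coll import *
s=st(); log(); print(cupnow(s)); a=go([.409,.254,.175],RG)
E
```

```text
t 22.0 q [ -3.   21.7 103.6  55.2  57.8  27.2] p [0.4805 0.2716 0.1616] F [ 0.7  0.  -1.7] w 0.0591
[[0.833, 0.519, 0.192], [0.265, -0.678, 0.686], [0.486, -0.52, -0.702]]
(array([0.43662892, 0.25264595, 0.14376782]), array([0.74270568, 0.05391575, 0.6674439 ]))
n 8 row [-0.109, -0.19, -0.112, 0.353, 0.302, -0.784]
```

Request:
{"method": "jog_arm", "body": {
  "plan": [
    [[-0.11,-0.19,-0.112,0.353,0.302,-0.784],[-0.11,-0.19,-0.112,0.353,0.302,-0.784],[-0.11,-0.19,-0.112,0.353,0.302,-0.784],[-0.11,-0.19,-0.112,0.353,0.302,-0.784],[-0.11,-0.19,-0.112,0.353,0.302,-0.784],[-0.11,-0.19,-0.112,0.353,0.302,-0.784],[-0.11,-0.19,-0.112,0.353,0.302,-0.784],[-0.11,-0.19,-0.112,0.353,0.302,-0.784],[0,0,0,0,0,0],[0,0,0,0,0,0]]
  ]
}}

```text
time_s: 23.0
position: [0.4096, 0.2545, 0.1748]
tool_rot: [[0.003, 1.0, 0.002], [0.292, -0.003, 0.956], [0.956, -0.002, -0.292]]
ft_force: [1.0, -0.0, -1.7]
grip_width: 0.0588
```

```bash
python3 - <<'E'
from coll import *
from look import grab,objs
s=st(); log(); print(cupnow(s)); grab('k'); objs("top","canister_0"); objs("top","objective_0")
im=np.load('top.npz')['im'][140:290,170:360]; cv2.imwrite('pics/k.png',cv2.resize(im,None,fx=4,fy=4,interpolation=cv2.INTER_CUBIC)[:,:,::-1])
b,c=cupnow(s); M=np.array(s['tool_rot'])
go(np.array(s['position'])-[0,0,.12],RG)
E
```

```text
t 23.0 q [-15.5  30.1 114.   67.8  85.  -55.3] p [0.4096 0.2545 0.1748] F [ 1.  -0.  -1.7] w 0.0588
[[0.003, 1.0, 0.002], [0.292, -0.003, 0.956], [0.956, -0.002, -0.292]]
(array([0.40872194, 0.23140928, 0.12939999]), array([0.00419361, 0.00306989, 0.99998649]))
top canister_0 0.75 [198, 118, 331, 170] mid [0.6772 0.0924] z 0.145 case [0.093 0.002 0.145]
top canister_0 0.59 [216, 180, 226, 188] mid [0.5889 0.1921] z 0.026 case [-0.004  0.093  0.026]
top canister_0 0.53 [230, 167, 233, 174] mid [0.625  0.1747] z 0.031 case [0.034 0.079 0.031]
top objective_0 0.93 [245, 171, 269, 198] mid [0.5823 0.1046] z 0.071 case [-0.003  0.005  0.071]
top objective_0 0.55 [281, 178, 307, 206] mid [0.5715 0.0197] z 0.071 case [-0.006 -0.08   0.071]
n 4 row [-0.723, 0.004, 0.216, 0.0, 0.004, 0.001]
```

View pics/k.png

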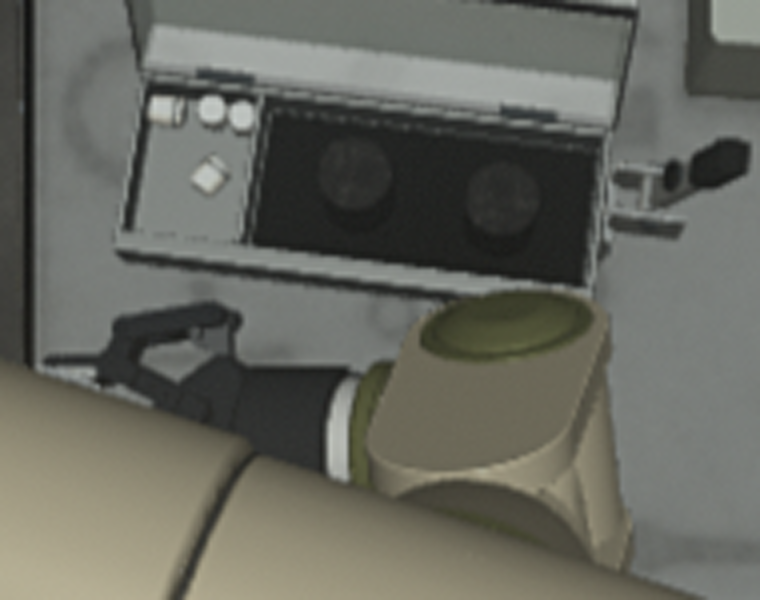

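Four canisters are in the well, at (165,110), (212,110), (243,115) and (210,175) in this picture, and both objectives are in the bay. I'll set the cup down and then look into it.

Request:
{"method": "jog_arm", "body": {
  "plan": [
    [[-0.72,0,0.216,0,0,0],[-0.72,0,0.216,0,0,0],[-0.72,0,0.216,0,0,0],[-0.6,0,0.18,0,0,0],[-0.2,0,0.06,0,0,0],[0,0,0,0,0,0],[0,0,0,0,0,0]]
  ]
}}

```text
time_s: 23.9
position: [0.4091, 0.2546, 0.0526]
tool_rot: [[-0.004, 1.0, 0.002], [0.29, -0.0, 0.957], [0.957, 0.004, -0.29]]
ft_force: [-0.7, -0.1, -1.1]
grip_width: 0.0589
```

```bash
python3 - <<'E'
from coll import *
s=st(); log(); print(cupnow(s))
E
```

```text
t 23.9 q [-15.6  47.5 116.8  70.6  77.8 -74.8] p [0.4091 0.2546 0.0526] F [-0.7 -0.1 -1.1] w 0.0589
[[-0.004, 1.0, 0.002], [0.29, -0.0, 0.957], [0.957, 0.004, -0.29]]
(array([0.40865099, 0.23152967, 0.00711145]), array([-0.00229538,  0.00124257,  0.99999659]))
```

Request:
{"method": "jog_arm", "body": {
  "plan": [
    [[-0.1,0,0.03,0,0,0],[-0.06,0,0.018,0,0,0],[0,0,0,0,0,0],[0,0,0,0,0,0]]
  ]
}}

```text
time_s: 24.3
position: [0.4092, 0.2545, 0.0456]
tool_rot: [[-0.004, 1.0, 0.002], [0.289, -0.001, 0.957], [0.957, 0.004, -0.289]]
ft_force: [0.9, -0.8, 4.3]
grip_width: 0.0589
```

Contact (Fz is +4 N). I'll release and back out along the tool axis.

Request:
{"method": "jog_arm", "body": {
  "plan": [
    [[0,0,0,0,0,0],[0,0,0,0,0,0],[0,0,0,0,0,0],[0,0,0,0,0,0],[0,0,0,0,0,0],[0,0,0,0,0,0]]
  ],
  "grip": 1
}}

```text
time_s: 24.9
position: [0.409, 0.2545, 0.045]
tool_rot: [[-0.004, 1.0, 0.001], [0.29, -0.0, 0.957], [0.957, 0.004, -0.29]]
ft_force: [-0.1, -0.2, 0.3]
grip_width: 0.0856
```

Request:
{"method": "jog_arm", "body": {
  "plan": [
    [[0,0,-0.6,0,0,0],[0,0,-0.8,0,0,0],[0,0,-0.8,0,0,0],[0.4,0,-0.8,0,0,0],[0.8,0,0,0,0,0],[0.8,0,0,0,0,0],[0,0,0,0,0,0]]
  ]
}}

```text
time_s: 25.6
position: [0.4083, 0.1634, 0.1586]
tool_rot: [[-0.008, 1.0, 0.002], [0.292, 0.0, 0.957], [0.957, 0.008, -0.292]]
ft_force: [-0.3, -0.3, -0.8]
grip_width: 0.0851
```

```bash
python3 - <<'E'
from coll import *
from look import grab,objs
s=st(); log(); grab('l'); objs("top","cup"); objs("side","cup")
im=np.load('top.npz')['im'][140:300,130:330]; cv2.imwrite('pics/l.png',cv2.resize(im,None,fx=3.9,fy=3.7,interpolation=cv2.INTER_CUBIC)[:,:,::-1])
E
```

```text
t 25.6 q [-27.9  32.6 113.6  57.8  90.3 -61. ] p [0.4083 0.1634 0.1586] F [-0.3 -0.3 -0.8] w 0.0851
[[-0.008, 1.0, 0.002], [0.292, 0.0, 0.957], [0.957, 0.008, -0.292]]
top cup 0.72 [178, 242, 190, 267] mid [0.3921 0.2015] z 0.083 case [-0.201  0.085  0.083]
top cup 0.51 [199, 115, 328, 174] mid [0.6786 0.0917] z 0.145 case [0.094 0.001 0.145]
top cup 0.25 [198, 117, 357, 218] mid [0.5711 0.0644] z 0.145 case [-0.01  -0.036  0.145]
side cup 0.49 [281, 145, 344, 238] mid [ 0.6273 -0.0173] z 0.147 case [ 0.053 -0.112  0.147]
```

View pics/l.png

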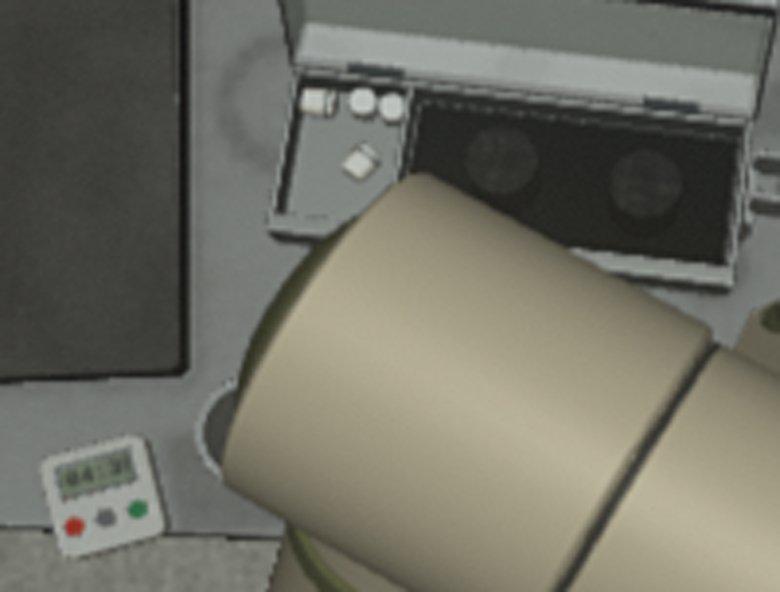

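View pics/side_l.png

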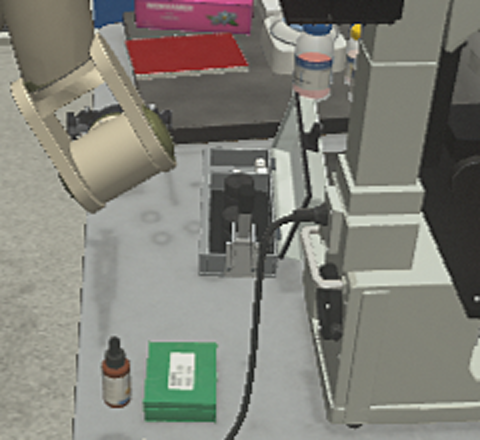

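```bash
cat > lid.py <<'E'
from coll import *
RD=down(YAW)
def lp(th,dl=.0,u=.125):
    U=np.array([-np.cos(th),np.sin(th)]);N=np.array([np.sin(th),np.cos(th)])
    v=np.array([.05,.04])+u*U+(.024+.011*np.sin(th)-dl)*N
    return c2w([v[0],0,v[1]])[0]
E
python3 - <<'E'
from lid import *
s=st(); p0=np.array(s['position']);R0=np.array(s['tool_rot'])
mid=np.array([.45,.09,.28])
q=track(p0,R0,mid,RD,s['q'],14); print('mid',None if q is None else np.round(q))
over=lp(1.81,-.03)+[0,0,.07]; start=lp(1.81,-.03); print(over,start,lp(1.81),lp(0))
q1=track(mid,RD,over,RD,q,14); print(None if q1 is None else np.round(q1))
if q1 is not None:
    q2=track(over,RD,start,RD,q1,8); print(None if q2 is None else np.round(q2))
    q=q2; prev=start
    for th in np.arange(1.7,-.01,-.1):
        q=track(prev,RD,lp(th),RD,q,2); prev=lp(th)
        if q is None: print('fail',th);break
    print(np.round(q))
go(mid,RD)
E
```

```text
t 25.8 q [-28.   33.1 113.6  57.8  90.2 -61.1] p [0.4085 0.1628 0.1558] F [ 0.2 -0.8 -0.2] w 0.0858
[[-0.003, 1.0, 0.001], [0.29, -0.0, 0.957], [0.957, 0.003, -0.29]]
mid [ -4.  11.  82.  -0.  87. -88.]
[0.72630357 0.08640864 0.21611469] [0.72630357 0.08640864 0.14611469] [0.69727182 0.08898468 0.15322256] [0.50969352 0.10562884 0.064     ]
[ -2.  42.  40.   0.  98. -87.]
[ -2.  44.  47.  -0.  89. -87.]
[ -1.  30.  93.  -0.  58. -86.]
n 14 row [0.017, 0.053, -0.288, 0.446, -0.486, -0.6]
```

Request:
{"method": "jog_arm", "body": {
  "plan": [
    [[0.017,0.053,-0.288,0.446,-0.486,-0.6],[0.017,0.053,-0.288,0.446,-0.486,-0.6],[0.017,0.053,-0.288,0.446,-0.486,-0.6],[0.017,0.053,-0.288,0.446,-0.486,-0.6],[0.017,0.053,-0.288,0.446,-0.486,-0.6],[0.017,0.053,-0.288,0.446,-0.486,-0.6],[0.017,0.053,-0.288,0.446,-0.486,-0.6]]
  ],
  "grip": -1
}}

```text
time_s: 26.5
position: [0.433, 0.1016, 0.2026]
tool_rot: [[-0.657, 0.711, -0.252], [0.49, 0.656, 0.574], [0.573, 0.254, -0.779]]
ft_force: [-0.3, 0.7, 0.6]
grip_width: -0.0001
```

Request:
{"method": "jog_arm", "body": {
  "plan": [
    [[0.017,0.053,-0.288,0.446,-0.486,-0.6],[0.017,0.053,-0.288,0.446,-0.486,-0.6],[0.017,0.053,-0.288,0.446,-0.486,-0.6],[0.017,0.053,-0.288,0.446,-0.486,-0.6],[0.017,0.053,-0.288,0.446,-0.486,-0.6],[0.017,0.053,-0.288,0.446,-0.486,-0.6],[0.017,0.053,-0.288,0.446,-0.486,-0.6],[0,0,0,0,0,0]]
  ]
}}

```text
time_s: 27.3
position: [0.4496, 0.0914, 0.2812]
tool_rot: [[-0.996, 0.085, 0.004], [0.085, 0.996, -0.001], [-0.004, -0.001, -1.0]]
ft_force: [-0.5, -0.7, 0.3]
grip_width: 0.0005
```

```bash
python3 - <<'E'
from lid import *
from look import grab,objs
s=st(); log(); grab('m'); objs("top","cup"); objs("side","cup"); objs("top","canister_0"); objs("side","canister_0")
im=np.load('top.npz')['im'][140:300,130:330]; cv2.imwrite('pics/m.png',cv2.resize(im,None,fx=3.9,fy=3.7,interpolation=cv2.INTER_CUBIC)[:,:,::-1])
D=np.load('top.npz'); P=D['P']; m=(np.hypot(P[...,0]-.4085,P[...,1]-.231)<.024)&(D['d']>0)&(P[...,2]<.07); print('cup inside z',np.percentile(P[m][:,2],[0,10,50,90,100]).round(3),m.sum())
a=go(lp(1.81,-.03)+[0,0,.075],RD); go(lp(1.81,-.03),s=a)
E
```

```text
t 27.3 q [ -3.3  10.4  82.3  -0.   87.1 -88.5] p [0.4496 0.0914 0.2812] F [-0.5 -0.7  0.3] w 0.0005
[[-0.996, 0.085, 0.004], [0.085, 0.996, -0.001], [-0.004, -0.001, -1.0]]
side cup 0.86 [232, 159, 252, 191] mid [0.4075 0.2308] z 0.081 case [-0.188  0.116  0.081]
side cup 0.58 [279, 144, 345, 239] mid [0.6261 0.06  ] z 0.148 case [ 0.045 -0.035  0.148]
top canister_0 0.46 [142, 256, 176, 292] mid [0.3715 0.3302] z 0.022 case [-0.233  0.211  0.022]Traceback (most recent call last):
  File "<stdin>", line 5, in <module>
    return _quantile_unchecked(
        a, q, axis, out, overwrite_input, method, keepdims, weights)
    return _ureduce(a,
                    func=_quantile_ureduce_func,
    ...<5 lines>...
                    overwrite_input=overwrite_input,
                    method=method)
    r = func(a, **kwargs)
    result = _quantile(arr,
                       quantiles=q,
    ...<2 lines>...
                       out=out,
                       weights=wgt)
    slices_having_nans = np.isnan(arr[-1, ...])
                                  ~~~^^^^^^^^^
IndexError: index -1 is out of bounds for axis 0 with size 0
```

View pics/m.png

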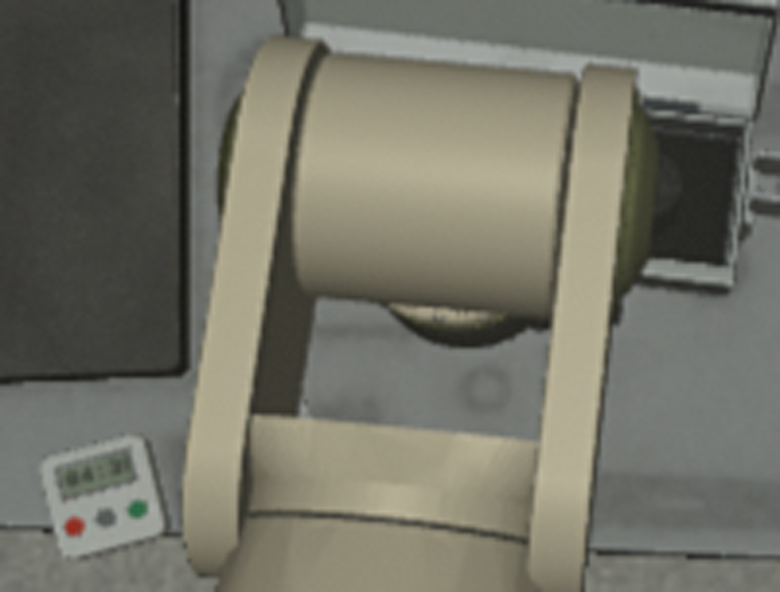

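View pics/side_m.png

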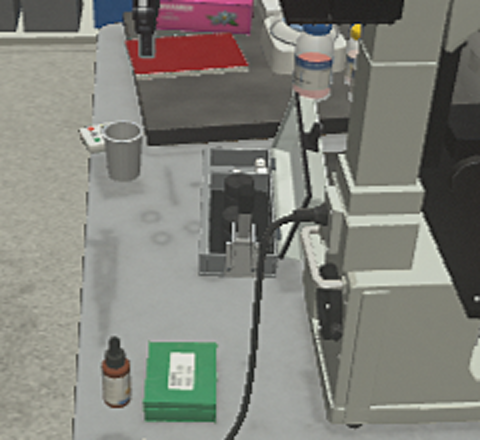

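The cup stands at (123,152) in the side crop, but the arm hides its inside from above. I'll step right to look in.

Request:
{"method": "jog_arm", "body": {
  "plan": [
    [[0.05,-0.9,0,0,0,0],[0.05,-0.9,0,0,0,0],[0.05,-0.9,0,0,0,0],[0.05,-0.9,0,0,0,0],[0.05,-0.9,0,0,0,0],[0,-0.6,0,0,0,0],[0,0,0,0,0,0],[0,0,0,0,0,0]]
  ]
}}

```text
time_s: 28.4
position: [0.4217, -0.1123, 0.2803]
tool_rot: [[-0.996, 0.091, 0.001], [0.091, 0.996, 0.001], [-0.001, 0.001, -1.0]]
ft_force: [-0.7, 0.7, 0.8]
grip_width: -0.0002
```

```bash
python3 - <<'E'
from lid import *
from look import grab,objs
s=st(); log(); grab('n'); objs("top","cup"); objs("side","cup"); objs("top","canister_0")
im=np.load('top.npz')['im'][140:300,130:330]; cv2.imwrite('pics/n.png',cv2.resize(im,None,fx=3.9,fy=3.7,interpolation=cv2.INTER_CUBIC)[:,:,::-1])
E
```

```text
t 28.4 q [-3.060e+01  8.200e+00  8.530e+01  1.000e-01  8.650e+01 -1.154e+02] p [ 0.4217 -0.1123  0.2803] F [-0.7  0.7  0.8] w -0.0002
[[-0.996, 0.091, 0.001], [0.091, 0.996, 0.001], [-0.001, 0.001, -1.0]]
side cup 0.73 [232, 161, 252, 187] mid [0.4073 0.222 ] z 0.08 case [-0.187  0.107  0.08 ]
side cup 0.33 [289, 186, 309, 202] mid [0.5798 0.015 ] z 0.073 case [ 0.003 -0.084  0.073]
top canister_0 0.58 [209, 166, 214, 172] mid [0.6292 0.2223] z 0.026 case [0.034 0.127 0.026]
top canister_0 0.48 [214, 177, 228, 190] mid [0.5893 0.1919] z 0.026 case [-0.003  0.093  0.026]
top canister_0 0.45 [230, 170, 232, 171] mid [0.6245 0.1772] z 0.029 case [0.033 0.081 0.029]
```

View pics/n.png

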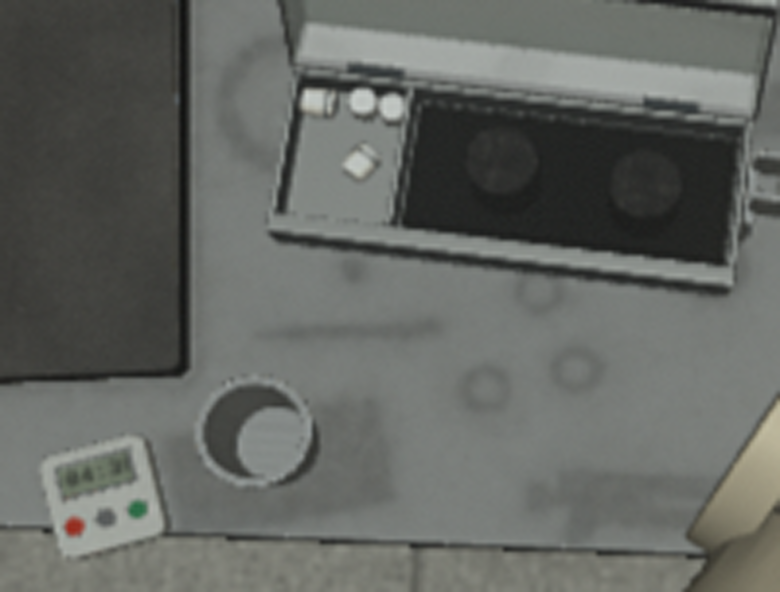

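The cup is empty, with its bare floor visible at (275,440). All four canisters are in the well and both objectives are in the bay. Now the lid: go over and behind the tab.

```bash
python3 - <<'E'
from lid import *
D=np.load('top.npz');l=w2c(D['P'][D['d']>0]); m=(l[:,2]>.13)&(l[:,0]>.02)&(l[:,0]<.18)&(abs(l[:,1])<.012); print(np.round(l[m].min(0),3),np.round(l[m].max(0),3))
a=go(lp(1.81,-.03)+[0,0,.09],RD); a=go(lp(1.81,-.03),s=a); a=go(lp(1.81,0.005),s=a)
prev=a
for th in np.arange(1.6,-.01,-.2): print(round(th,2),end=' '); prev=go(lp(th,.003),s=prev,n=2)
E
```

```text
[ 0.08  -0.012  0.134] [0.114 0.012 0.172]
n 11 row [-0.65, 0.508, 0.102, 0.0, 0.001, 0.001]
n 3 row [0.0, 0.0, 0.75, 0.0, 0.0, 0.0]
n 1 row [0.85, -0.0, -0.207, 0.0, 0.0, 0.0]
1.6 n 2 row [0.285, 0.0, -0.12, 0.0, 0.0, 0.0]
1.4 n 2 row [0.319, -0.0, -0.057, 0.0, 0.0, 0.0]
1.2 n 2 row [0.329, 0.0, 0.01, 0.0, 0.0, 0.0]
1.0 n 2 row [0.324, -0.0, 0.079, 0.0, 0.0, 0.0]
0.8 n 2 row [0.304, -0.0, 0.147, 0.0, 0.0, 0.0]
0.6 n 2 row [0.268, -0.0, 0.209, 0.0, 0.0, 0.0]
0.4 n 2 row [0.219, -0.0, 0.263, 0.0, 0.0, 0.0]
0.2 n 2 row [0.158, -0.0, 0.305, 0.0, 0.0, 0.0]
0.0 n 2 row [0.089, 0.0, 0.332, 0.0, 0.0, 0.0]
```

Request:
{"method": "jog_arm", "body": {
  "plan": [
    [[-0.65,0.508,0,0,0,0],[-0.65,0.508,0.1,0,0,0],[-0.65,0.508,0.1,0,0,0],[-0.65,0.508,0.1,0,0,0],[-0.65,0.508,0.1,0,0,0],[-0.65,0.508,0.1,0,0,0],[-0.65,0.508,0.1,0,0,0],[-0.65,0.508,0.1,0,0,0],[-0.65,0.508,0.1,0,0,0]]
  ]
}}

```text
time_s: 29.55
position: [0.672, 0.0512, 0.249]
tool_rot: [[-0.996, 0.087, 0.002], [0.087, 0.996, -0.0], [-0.002, 0.0, -1.0]]
ft_force: [-1.0, 0.4, -0.2]
grip_width: -0.0001
```

Request:
{"method": "jog_arm", "body": {
  "plan": [
    [[-0.65,0.508,0.1,0,0,0],[-0.65,0.508,0.1,0,0,0],[0,0,0,0,0,0],[0,0,0,0,0,0]]
  ]
}}

```text
time_s: 29.95
position: [0.7265, 0.0862, 0.2404]
tool_rot: [[-0.996, 0.087, 0.001], [0.087, 0.996, -0.0], [-0.001, -0.0, -1.0]]
ft_force: [-0.9, -0.2, -0.2]
grip_width: -0.0001
```

```bash
python3 - <<'E'
from lid import *
from look import grab,objs
s=st(); log(); grab('o'); print(w2c(s['position']))
a=go(lp(1.81,-.03),RD)
E
```

```text
t 29.95 q [ -2.5  41.8  37.   -0.  101.2 -87.5] p [0.7265 0.0862 0.2404] F [-0.9 -0.2 -0.2] w -0.0001
[[-0.996, 0.087, 0.001], [0.087, 0.996, -0.0], [-0.001, -0.0, -1.0]]
[[ 1.42653908e-01 -1.77712642e-04  2.40438316e-01]]
n 3 row [0.0, 0.01, 0.799, -0.0, 0.005, -0.0]
```

View pics/side_o.png

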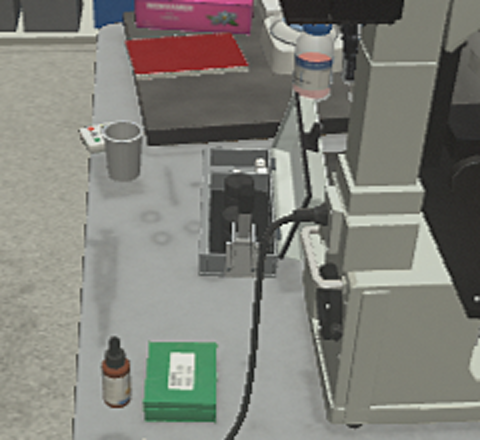

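The fingertips are at (350,75) in the side crop, behind and above the tab at (308,128). I'll go down and start pushing.

Request:
{"method": "jog_arm", "body": {
  "plan": [
    [[0,0.01,0.8,0,0,0],[0,0.01,0.8,0,0,0],[0,0.01,0.75,0,0,0],[0,0,0,0,0,0],[0.4,0,-0.1,0,0,0],[0.45,0,-0.11,0,0,0],[0,0,0,0,0,0]]
  ]
}}

```text
time_s: 30.75
position: [0.6925, 0.0895, 0.1598]
tool_rot: [[-0.996, 0.089, 0.007], [0.089, 0.996, -0.0], [-0.007, 0.0, -1.0]]
ft_force: [0.4, 0.5, -0.0]
grip_width: -0.0
```

```bash
python3 - <<'E'
from lid import *
s=st(); log(); print(w2c(s['position']), w2c(lp(1.81,.003)))
prev=None
for th in np.arange(1.6,-.01,-.2): print(round(th,2),end=' '); prev=go(lp(th,.003),RD,s=prev,n=2)
E
```

```text
t 30.75 q [ -2.3  39.7  54.    0.   85.9 -87.2] p [0.6925 0.0895 0.1598] F [ 0.4  0.5 -0. ] w -0.0
[[-0.996, 0.089, 0.007], [0.089, 0.996, -0.0], [-0.007, 0.0, -1.0]]
[[1.08544184e-01 7.12267364e-05 1.59766194e-01]] [[ 1.10400708e-01 -3.46944695e-18  1.53933347e-01]]
1.6 n 2 row [0.286, -0.001, -0.054, 0.001, 0.022, -0.001]
1.4 n 2 row [0.319, -0.0, -0.057, 0.0, 0.0, 0.0]
1.2 n 2 row [0.329, 0.0, 0.01, 0.0, 0.0, 0.0]
1.0 n 2 row [0.324, -0.0, 0.079, 0.0, 0.0, 0.0]
0.8 n 2 row [0.304, -0.0, 0.147, 0.0, 0.0, 0.0]
0.6 n 2 row [0.268, -0.0, 0.209, 0.0, 0.0, 0.0]
0.4 n 2 row [0.219, -0.0, 0.263, 0.0, 0.0, 0.0]
0.2 n 2 row [0.158, -0.0, 0.305, 0.0, 0.0, 0.0]
0.0 n 2 row [0.089, 0.0, 0.332, 0.0, 0.0, 0.0]
```

Request:
{"method": "jog_arm", "body": {
  "plan": [
    [[0.286,0,-0.05,0,0.02,0],[0.286,0,-0.05,0,0.02,0],[0.32,0,-0.055,0,0,0],[0.32,0,-0.055,0,0,0],[0.33,0,0.01,0,0,0],[0.33,0,0.01,0,0,0],[0,0,0,0,0,0]]
  ]
}}

```text
time_s: 31.45
position: [0.6183, 0.0961, 0.1651]
tool_rot: [[-0.996, 0.089, -0.002], [0.089, 0.996, 0.0], [0.002, 0.0, -1.0]]
ft_force: [-0.5, -0.1, -0.5]
grip_width: -0.0001
```

```bash
python3 - <<'E'
from lid import *
from look import grab
s=st(); log(); grab('p'); print(w2c(s['position']), w2c(lp(1.2,.003)))
prev=None
for th in np.arange(1.0,-.01,-.2): print(round(th,2),end=' '); prev=go(lp(th,.003),RD,s=prev,n=2)
E
```

```text
t 31.45 q [ -2.   32.3  67.5   0.   80.3 -86.9] p [0.6183 0.0961 0.1651] F [-0.5 -0.1 -0.5] w -0.0001
[[-0.996, 0.089, -0.002], [0.089, 0.996, 0.0], [0.002, 0.0, -1.0]]
[[3.40264003e-02 6.23114443e-05 1.65130208e-01]] [[ 3.38337669e-02 -3.46944695e-18  1.67829446e-01]]
1.0 n 2 row [0.338, -0.0, 0.038, 0.001, -0.008, -0.001]
0.8 n 2 row [0.304, 0.0, 0.147, 0.0, 0.0, 0.0]
0.6 n 2 row [0.268, -0.0, 0.209, 0.0, 0.0, 0.0]
0.4 n 2 row [0.219, 0.0, 0.263, 0.0, 0.0, 0.0]
0.2 n 2 row [0.158, -0.0, 0.305, 0.0, 0.0, 0.0]
0.0 n 2 row [0.089, 0.0, 0.332, 0.0, 0.0, 0.0]
```

View pics/side_p.png

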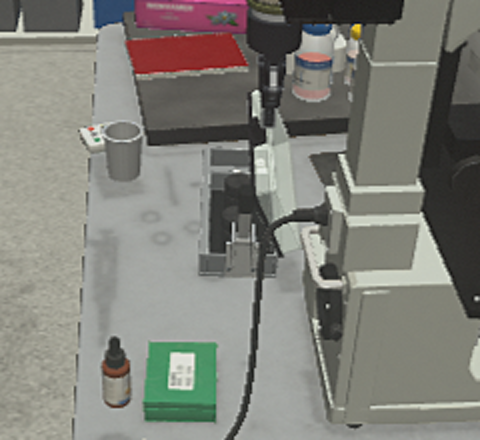

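The lid has swung to roughly 70°, with the fingertips behind the tab at (270,110). I'll continue.

Request:
{"method": "jog_arm", "body": {
  "plan": [
    [[0.335,0,0.04,0,0,0],[0.335,0,0.04,0,0,0],[0.304,0,0.147,0,0,0],[0.304,0,0.147,0,0,0],[0.268,0,0.21,0,0,0],[0.268,0,0.21,0,0,0],[0.22,0,0.263,0,0,0],[0.22,0,0.263,0,0,0],[0,0,0,0,0,0]]
  ]
}}

```text
time_s: 32.45
position: [0.5281, 0.1041, 0.1104]
tool_rot: [[-0.996, 0.089, -0.006], [0.089, 0.996, 0.001], [0.006, -0.0, -1.0]]
ft_force: [-0.4, -0.1, 0.3]
grip_width: -0.0002
```

```bash
python3 - <<'E'
from lid import *
from look import grab
s=st(); log(); grab('q'); print(w2c(s['position']), w2c(lp(.4,.003)))
prev=None
for th,dl in((.2,.003),(0,.003)): print(round(th,2),end=' '); prev=go(lp(th,dl),RD,s=prev,n=2)
E
```

```text
t 32.45 q [ -1.5  27.7  86.6   0.   66.1 -86.4] p [0.5281 0.1041 0.1104] F [-0.4 -0.1  0.3] w -0.0002
[[-0.996, 0.089, -0.006], [0.089, 0.996, 0.001], [0.006, -0.0, -1.0]]
[[-5.65547572e-02  1.03973246e-04  1.10378757e-01]] [[-5.52867260e-02  2.60208521e-18  1.11965032e-01]]
0.2 n 2 row [0.158, -0.002, 0.3, 0.0, -0.011, -0.001]
0 n 2 row [0.089, 0.0, 0.332, 0.0, 0.0, 0.0]
```

View pics/side_q.png

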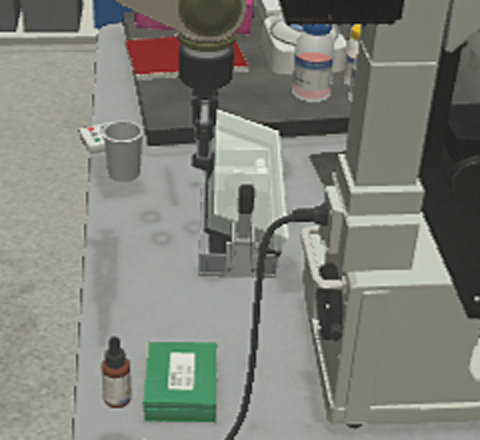

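The lid is about 25° from shut, with the fingertips on the tab at (203,160). I'll push it home.

Request:
{"method": "jog_arm", "body": {
  "plan": [
    [[0.158,0,0.3,0,0,0],[0.158,0,0.3,0,0,0],[0.09,0,0.3,0,0,0],[0.09,0,0.3,0,0,0],[0,0,0,0,0,0],[0,0,0,0,0,0]]
  ]
}}

```text
time_s: 33.15
position: [0.5099, 0.1058, 0.064]
tool_rot: [[-0.996, 0.089, -0.002], [0.089, 0.996, 0.0], [0.002, 0.0, -1.0]]
ft_force: [-0.3, -0.6, 4.3]
grip_width: -0.0001
```

```bash
python3 - <<'E'
from lid import *
from look import grab
s=st(); log(); grab('r'); print(w2c(s['position']), w2c(lp(0,.0)))
E
```

```text
t 33.15 q [ -1.3  29.8  92.6   0.   57.7 -86.3] p [0.5099 0.1058 0.064 ] F [-0.3 -0.6  4.3] w -0.0001
[[-0.996, 0.089, -0.002], [0.089, 0.996, 0.0], [0.002, 0.0, -1.0]]
[[-0.07485323  0.00017898  0.06403842]] [[-7.50000000e-02  5.20417043e-18  6.40000000e-02]]
```

Request:
{"method": "jog_arm", "body": {
  "plan": [
    [[0,0,0.05,0,0,0],[0,0,0.04,0,0,0],[0,0,0,0,0,0],[0,0,0,0,0,0]]
  ]
}}

```text
time_s: 33.65
position: [0.5099, 0.1059, 0.0636]
tool_rot: [[-0.996, 0.088, 0.002], [0.088, 0.996, -0.0], [-0.002, 0.0, -1.0]]
ft_force: [-10.9, -1.6, 39.4]
grip_width: -0.0004
```

Request:
{"method": "jog_arm", "body": {
  "plan": [
    [[0,0,-0.6,0,0,0],[0.3,0,-0.9,0,0,0],[0.3,0,-0.9,0,0,0],[0.5,-0.6,-0.9,0,0,0],[0.5,-0.9,-0.6,0,0,0],[0,-0.9,0,0,0,0],[0,-0.9,0,0,0,0],[0,-0.9,0,0,0,0],[0,-0.9,0,0,0,0],[0,0,0,0,0,0]]
  ]
}}

```text
time_s: 34.65
position: [0.4273, -0.0951, 0.2159]
tool_rot: [[-0.996, 0.093, -0.004], [0.093, 0.996, -0.0], [0.004, -0.001, -1.0]]
ft_force: [-0.3, 0.4, 0.7]
grip_width: 0.0001
```

```bash
python3 - <<'E'
from lid import *
from look import grab
s=st(); log(); grab('s')
im=np.load('top.npz')['im'][140:290,170:360]; cv2.imwrite('pics/s.png',cv2.resize(im,None,fx=4,fy=4,interpolation=cv2.INTER_CUBIC)[:,:,::-1])
for n in ("top","side"):
    D=np.load(n+'.npz'); l=w2c(D['P'][D['d']>0])
    for y0 in (-.1,0,.1):
        for x0 in(-.045,-.02,.0,.03):
            m=(abs(l[:,0]-x0)<.012)&(abs(l[:,1]-y0)<.02)&(l[:,2]>-.01); print(n,y0,x0,np.round(np.percentile(l[m,2],[10,50,90]),3),m.sum())
    m=(abs(l[:,1])<.01)&(abs(l[:,0]+.076)<.008)&(l[:,2]>.03); print('tab',np.round(np.percentile(l[m,2],[10,50,90]),3) if m.any() else None)
E
```

```text
t 34.65 q [-2.800e+01  1.140e+01  9.230e+01 -1.000e-01  7.650e+01 -1.127e+02] p [ 0.4273 -0.0951  0.2159] F [-0.3  0.4  0.7] w 0.0001
[[-0.996, 0.093, -0.004], [0.093, 0.996, -0.0], [0.004, -0.001, -1.0]]
top -0.1 -0.045 [0.059 0.076 0.079] 214
top -0.1 -0.02 [0.073 0.076 0.078] 185
top -0.1 0.0 [0.074 0.076 0.079] 182
top -0.1 0.03 [0.073 0.076 0.078] 182
top 0 -0.045 [0.073 0.076 0.078] 188
top 0 -0.02 [0.074 0.076 0.079] 186
top 0 0.0 [0.073 0.076 0.079] 179
top 0 0.03 [0.074 0.076 0.079] 175
top 0.1 -0.045 [0.073 0.076 0.078] 193
top 0.1 -0.02 [0.074 0.076 0.079] 178
top 0.1 0.0 [0.074 0.076 0.079] 177
top 0.1 0.03 [0.073 0.076 0.079] 174
tab [0.061 0.064 0.067]
side -0.1 -0.045 [0.075 0.077 0.079] 68
side -0.1 -0.02 [0.076 0.077 0.079] 65
side -0.1 0.0 [0.075 0.077 0.079] 17
side -0.1 0.03 [0.076 0.077 0.079] 69
side 0 -0.045 [0.075 0.077 0.079] 67
side 0 -0.02 [0.075 0.078 0.079] 59
side 0 0.0 [0.075 0.077 0.079] 57
side 0 0.03 [0.075 0.077 0.079] 62
side 0.1 -0.045 [0.076 0.078 0.079] 53
side 0.1 -0.02 [0.076 0.078 0.079] 56
side 0.1 0.0 [0.076 0.078 0.08 ] 49
side 0.1 0.03 [0.075 0.078 0.079] 53
tab [0.062 0.064 0.067]
```

View pics/s.png

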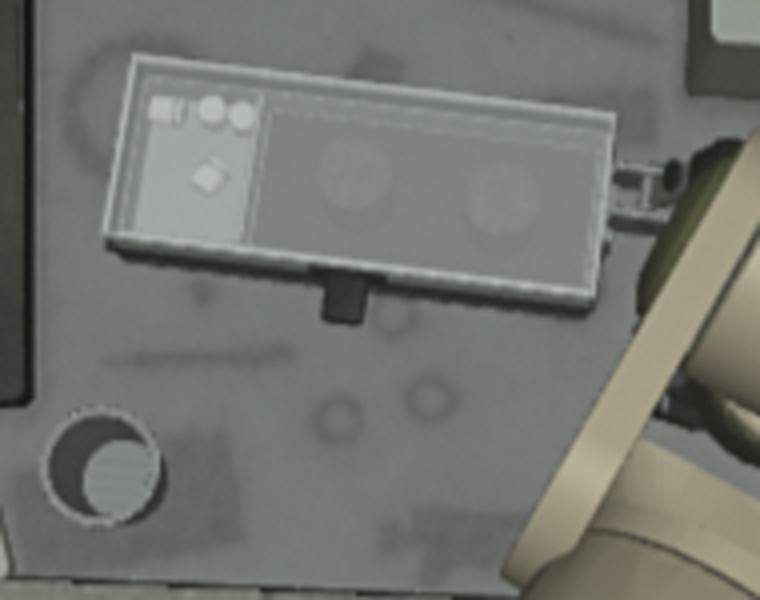

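View pics/side_s.png

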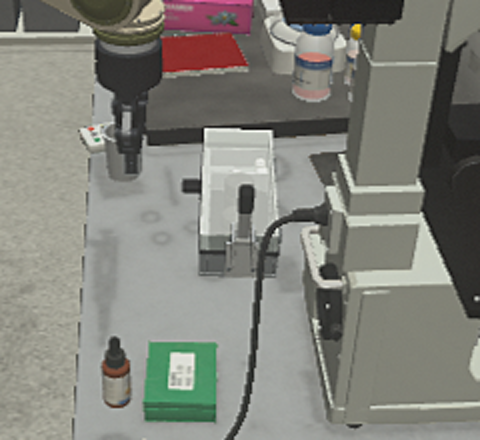

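The lid is flat at z 76 mm, and its contents show through at (165,110), (212,110), (243,115), (210,175) and the two dark discs. Next I'll check the space around the clamp, because the microscope stands close by.

```bash
cat > clampg.py <<'E'
from coll import *
RD=down(YAW)
def cp(th,dl=0.,r=.086,hw=.0145):
    U=np.array([np.cos(th),np.sin(th)]);N=np.array([-np.sin(th),np.cos(th)])
    v=np.array([-.165,.088])+r*U+(.009+hw*abs(np.sin(th))-dl)*N
    return c2w([0,v[0],v[1]])[0]
E
python3 - <<'E'
from clampg import *
P=np.vstack([np.load(n+'.npz')['P'][np.load(n+'.npz')['d']>0] for n in("top","side")])
print('y bins from -.30 step .04')
for x in np.arange(.5,.8,.02):
    row=[]
    for y in np.arange(-.30,.06,.04):
        m=(abs(P[:,0]-x)<.01)&(abs(P[:,1]-y)<.02); row.append(round(P[m,2].max(),2) if m.any() else None)
    print(round(x,2),row)
th=1.87
s=st(); q=s['q']; prev=np.array(s['position'])
A=cp(1.87,-.03)+[0,0,.08]
for T in (A,cp(1.87,-.03),cp(1.87),cp(1.2),cp(.6),cp(0)):
    q=track(prev,RD,T,RD,q,6); prev=T; pts=allpts(q)
    print(np.round(T,3),np.round(q),'pts max x',pts[:,0].max().round(3),'min y',pts[:,1].min().round(3))
for n in("top","side"):
    D=np.load(n+'.npz'); l=w2c(D['P'][D['d']>0]); m=(l[:,2]>.14)&(l[:,2]<.2)&(l[:,1]<-.16)&(l[:,1]>-.24)&(abs(l[:,0])<.02)
    print(n,np.round(np.median(l[m],0),3),np.round(l[m].min(0),3),np.round(l[m].max(0),3)) if m.any() else 0
E
```

```text
y bins from -.30 step .04
0.5 [np.float64(0.04), np.float64(0.04), np.float64(0.04), np.float64(0.01), np.float64(0.01), np.float64(0.01), np.float64(0.49), np.float64(0.01), np.float64(0.01)]
0.52 [np.float64(0.04), np.float64(0.04), np.float64(0.04), np.float64(0.0), np.float64(0.01), np.float64(0.01), np.float64(0.05), np.float64(0.08), np.float64(0.08)]
0.54 [np.float64(0.1), np.float64(0.0), np.float64(0.0), np.float64(0.0), np.float64(0.01), np.float64(0.0), np.float64(0.08), np.float64(0.08), np.float64(0.08)]
0.56 [np.float64(0.64), np.float64(0.64), np.float64(0.64), np.float64(0.0), np.float64(0.01), np.float64(0.19), np.float64(0.17), np.float64(0.08), np.float64(0.08)]
0.58 [np.float64(0.64), np.float64(0.64), np.float64(0.64), np.float64(0.01), np.float64(0.0), np.float64(0.2), np.float64(0.17), np.float64(0.08), np.float64(0.08)]
0.6 [np.float64(0.64), np.float64(0.64), np.float64(0.64), np.float64(0.01), np.float64(0.01), np.float64(0.0), np.float64(0.08), np.float64(0.08), np.float64(0.08)]
0.62 [np.float64(0.64), np.float64(0.64), np.float64(0.64), np.float64(0.01), 
[... 1765 characters left out ...]
 0.001], [0.004, 0.0, -1.0]]
[ 0.563 -0.141  0.235] [ -26.   25.   69.    0.   86. -111.] pts max x 0.637 min y -0.225
[ 0.563 -0.141  0.155] [ -26.   28.   76.   -0.   75. -111.] pts max x 0.636 min y -0.225
[ 0.566 -0.112  0.163] [ -23.   28.   76.    0.   76. -108.] pts max x 0.637 min y -0.195
[ 0.571 -0.055  0.176] [ -17.   27.   76.    0.   78. -102.] pts max x 0.637 min y -0.136
[ 0.575 -0.004  0.151] [-12.  28.  78.  -0.  74. -97.] pts max x 0.637 min y -0.083
[0.577 0.02  0.097] [-10.  32.  81.  -0.  67. -95.] pts max x 0.637 min y -0.057
top [ 0.002 -0.181  0.172] [-0.008 -0.196  0.14 ] [ 0.01  -0.168  0.194]
side [-0.    -0.198  0.177] [-0.009 -0.208  0.14 ] [ 0.01  -0.185  0.196]
```

```bash
cat >> clampg.py <<'E'
TL=np.radians(35)
def RT(tl=TL):
    y=np.array([np.cos(YAW),np.sin(YAW),0]); xh=np.array([np.sin(YAW),-np.cos(YAW),0])
    z=np.sin(tl)*xh-np.array([0,0,np.cos(tl)]); return np.stack([np.cross(y,z),y,z],1)
E
python3 - <<'E'
from clampg import *
P=np.vstack([np.load(n+'.npz')['P'][np.load(n+'.npz')['d']>0] for n in("top","side")])
P=P[(P[:,0]>.5)&(P[:,0]<1)&(P[:,1]<-.05)&(P[:,1]>-.45)&(P[:,2]>.06)]
l=w2c(P); P=P[~((abs(l[:,0])<.03)&(l[:,1]>-.22))&(l[:,1]<-.145)]
arm=allpts(env.observe()['q']); 
from scipy.spatial import cKDTree
P=P[cKDTree(arm).query(P)[0]>.05]
print('micro ext',P.min(0),P.max(0)); T=cKDTree(P)
for tl in (0,35,45):
    s=env.observe(); q=s['q']; prev=(np.array(s['position']),np.array(s['tool_rot'])); Rt=RT(np.radians(tl))
    print(tl,Rt[:,2])
    for X in (cp(1.87,-.03)+[0,0,.08],cp(1.87,-.03),cp(1.87),cp(1.2),cp(.6),cp(0)):
        q=track(*prev,X,Rt,q,6); prev=(X,Rt)
        if q is None: print('x');break
        pts=allpts(q); d,i=T.query(pts); k=d.argmin()
        print(np.round(X,3),np.round(q),'dist',d.min().round(3),np.round(P[i[k]],2))
E
```

```text
micro ext [ 0.54223115 -0.44982067  0.06000577] [ 0.99998981 -0.0887209   0.63918808]
0 [ 0. -0. -1.]
[ 0.563 -0.141  0.235] [ -26.   25.   69.    0.   86. -111.] dist 0.001 [ 0.56 -0.22  0.52]
[ 0.563 -0.141  0.155] [ -26.   28.   76.   -0.   75. -111.] dist 0.044 [ 0.62 -0.2   0.21]
[ 0.566 -0.112  0.163] [ -23.   28.   76.    0.   76. -108.] dist 0.051 [ 0.58 -0.21  0.5 ]
[ 0.571 -0.055  0.176] [ -17.   27.   76.    0.   78. -102.] dist 0.084 [ 0.58 -0.21  0.5 ]
[ 0.575 -0.004  0.151] [-12.  28.  78.  -0.  74. -97.] dist 0.088 [ 0.65 -0.1   0.12]
[0.577 0.02  0.097] [-10.  32.  81.  -0.  67. -95.] dist 0.095 [ 0.65 -0.09  0.09]
35 [ 0.57133171 -0.05069528 -0.81915204]
[ 0.563 -0.141  0.235] [ -33.   13.   96.   23.   42. -131.] dist 0.061 [ 0.62 -0.21  0.21]
[ 0.563 -0.141  0.155] [ -33.   19.  103.   32.   30. -141.] dist 0.069 [ 0.62 -0.21  0.2 ]
[ 0.566 -0.112  0.163] [ -29.   18.  103.   28.   30. -135.] dist 0.076 [ 0.62 -0.2   0.2 ]
[ 0.571 -0.055  0.176] [ -22.   16.  102.   20.   29. -121.] dist 0.095 [ 0.65 -0.11  0.13]
[ 0.575 -0.004  0.151] [ -15.   19.  104.   14.   23. -111.] dist 0.092 [ 0.65 -0.1   0.12]
[0.577 0.02  0.097] [ -11.   25.  107.   15.   14. -110.] dist 0.097 [ 0.65 -0.09  0.09]
45 [ 0.70433947 -0.06249729 -0.70710678]
[ 0.563 -0.141  0.235] [ -35.   12.  103.   42.   32. -150.] dist 0.063 [ 0.62 -0.21  0.21]
x
```

```bash
sed -i 's/TL=np.radians(35)/TL=np.radians(20)/' clampg.py; python3 - <<'E'
from clampg import *
s=st(); q=s['q']; prev=(np.array(s['position']),np.array(s['tool_rot'])); Rt=RT()
for X in (cp(1.87,-.03)+[0,0,.08],cp(1.87,-.03),cp(1.87,.003)):
    q=track(*prev,X,Rt,q,6);print(np.round(q)); prev=go(X,Rt,s=prev)
for th in np.arange(1.7,-.01,-.2): 
    print(round(th,1),end=' ');X=cp(th,.002);q=track(*prev,X,Rt,q,2); prev=go(X,Rt,s=prev,n=2)
print(np.round(q))
E
```

```text
t 34.75 q [-2.770e+01  1.140e+01  9.240e+01 -1.000e-01  7.650e+01 -1.125e+02] p [ 0.4272 -0.0921  0.2158] F [0.4 1.1 0.9] w -0.0002
[[-0.996, 0.09, -0.004], [0.09, 0.996, 0.001], [0.004, 0.0, -1.0]]
[ -29.   17.   84.    9.   61. -118.]
n 5 row [-0.708, -0.182, 0.002, 0.0, -0.471, -0.003]
[ -29.   22.   92.   11.   49. -120.]
n 3 row [0.228, 0.0, 0.626, 0.0, 0.0, 0.0]
[ -26.   20.   92.    9.   50. -116.]
n 1 row [-0.083, 0.788, -0.229, 0.0, 0.0, 0.0]
1.7 n 2 row [-0.027, 0.151, -0.073, 0.0, 0.0, 0.0]
1.5 n 2 row [-0.02, 0.212, -0.056, 0.0, 0.0, 0.0]
1.3 n 2 row [-0.005, 0.227, -0.014, 0.0, 0.0, 0.0]
1.1 n 2 row [0.012, 0.231, 0.033, 0.0, 0.0, 0.0]
0.9 n 2 row [0.03, 0.223, 0.081, 0.0, 0.0, 0.0]
0.7 n 2 row [0.047, 0.202, 0.128, 0.0, 0.0, 0.0]
0.5 n 2 row [0.062, 0.169, 0.169, 0.0, 0.0, 0.0]
0.3 n 2 row [0.074, 0.126, 0.203, 0.0, 0.0, 0.0]
0.1 n 2 row [0.082, 0.074, 0.226, 0.0, 0.0, 0.0]
[-11.  25.  96.   3.  39. -98.]
```

Request:
{"method": "jog_arm", "body": {
  "plan": [
    [[-0.708,-0.182,0,0,-0.47,0],[-0.708,-0.182,0,0,-0.47,0],[-0.708,-0.182,0,0,-0.47,0],[-0.708,-0.182,0,0,-0.47,0],[-0.708,-0.182,0,0,-0.47,0],[0,0,0,0,0,0],[0,0,0,0,0,0]]
  ]
}}

```text
time_s: 35.45
position: [0.5626, -0.139, 0.2346]
tool_rot: [[-0.937, 0.087, 0.338], [0.082, 0.996, -0.029], [-0.339, 0.001, -0.941]]
ft_force: [0.3, -0.1, 0.3]
grip_width: -0.0003
```

```bash
python3 - <<'E'
from clampg import *
from look import grab
s=st(); log(); grab('t'); print(w2c(s['position'])); go(cp(1.87,-.03),RT())
E
```

```text
t 35.45 q [ -29.2   16.7   84.2    9.2   61.2 -117.4] p [ 0.5626 -0.139   0.2346] F [ 0.3 -0.1  0.3] w -0.0003
[[-0.937, 0.087, 0.338], [0.082, 0.996, -0.029], [-0.339, 0.001, -0.941]]
[[-0.00072256 -0.23903216  0.23459956]]
n 3 row [0.221, -0.014, 0.63, 0.002, -0.005, 0.002]
```

View pics/side_t.png

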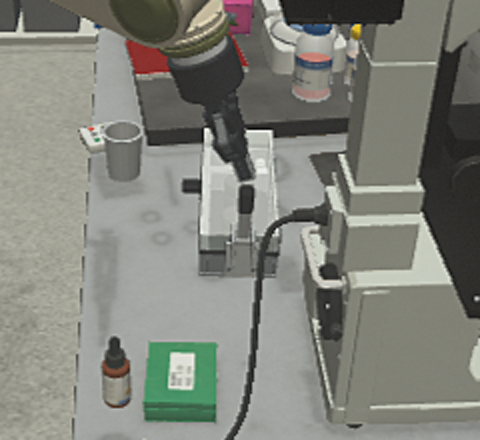

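View pics/top_t.png

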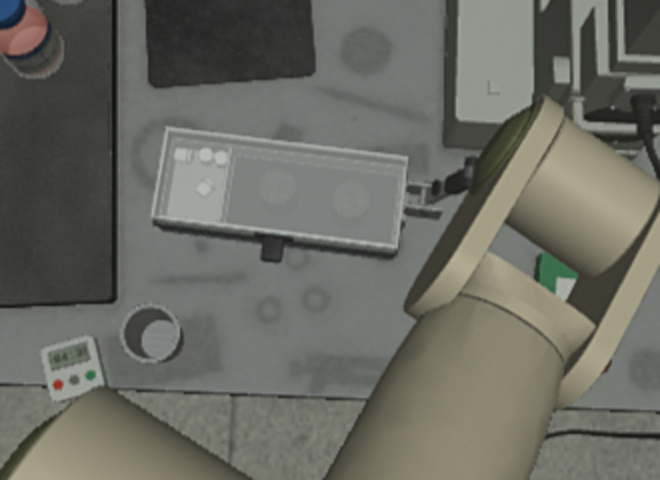

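The fingertips are at (250,175) in the side crop, just outside and above the clamp grip at (246,195). I'll go down and make contact.

Request:
{"method": "jog_arm", "body": {
  "plan": [
    [[0.22,-0.014,0.63,0,0,0],[0.22,-0.014,0.63,0,0,0],[0.22,-0.014,0.63,0,0,0],[0,0,0,0,0,0],[-0.03,0.3,-0.08,0,0,0],[-0.03,0.3,-0.08,0,0,0],[0,0,0,0,0,0]]
  ]
}}

```text
time_s: 36.25
position: [0.5667, -0.1165, 0.164]
tool_rot: [[-0.935, 0.086, 0.343], [0.081, 0.996, -0.031], [-0.344, -0.001, -0.939]]
ft_force: [0.4, 1.7, -0.2]
grip_width: 0.0
```

```bash
python3 - <<'E'
from clampg import *
s=st(); log(); print(w2c(s['position']),w2c(cp(1.87)));prev=None;Rt=RT()
for th in (1.7,1.5,1.3,1.1,.9,.7,.5,.3,.1): 
    print(round(th,1),end=' ');X=cp(th,.002); prev=go(X,Rt,s=prev,n=2)
E
```

```text
t 36.25 q [ -26.6   20.7   91.3    9.6   49.6 -116.7] p [ 0.5667 -0.1165  0.164 ] F [ 0.4  1.7 -0.2] w 0.0
[[-0.935, 0.086, 0.343], [0.081, 0.996, -0.031], [-0.344, -0.001, -0.939]]
[[ 0.00143693 -0.21618945  0.16402416]] [[-1.38777878e-17 -2.12189643e-01  1.63442193e-01]]
1.7 n 2 row [-0.011, 0.236, -0.083, -0.001, 0.009, 0.007]
1.5 n 2 row [-0.02, 0.212, -0.056, 0.0, 0.0, 0.0]
1.3 n 2 row [-0.005, 0.227, -0.014, 0.0, 0.0, 0.0]
1.1 n 2 row [0.012, 0.231, 0.033, 0.0, 0.0, 0.0]
0.9 n 2 row [0.03, 0.223, 0.081, 0.0, 0.0, 0.0]
0.7 n 2 row [0.047, 0.202, 0.128, 0.0, 0.0, 0.0]
0.5 n 2 row [0.062, 0.169, 0.169, 0.0, 0.0, 0.0]
0.3 n 2 row [0.074, 0.126, 0.203, 0.0, 0.0, 0.0]
0.1 n 2 row [0.082, 0.074, 0.226, 0.0, 0.0, 0.0]
```

Request:
{"method": "jog_arm", "body": {
  "plan": [
    [[-0.01,0.236,-0.08,0,0,0],[-0.01,0.236,-0.08,0,0,0],[-0.02,0.212,-0.056,0,0,0],[-0.02,0.212,-0.056,0,0,0],[-0.005,0.227,-0.014,0,0,0],[-0.005,0.227,-0.014,0,0,0],[0.012,0.231,0.033,0,0,0],[0.012,0.231,0.033,0,0,0],[0,0,0,0,0,0]]
  ]
}}

```text
time_s: 37.15
position: [0.571, -0.0445, 0.1709]
tool_rot: [[-0.936, 0.087, 0.34], [0.082, 0.996, -0.029], [-0.341, 0.001, -0.94]]
ft_force: [0.6, -0.0, 0.2]
grip_width: -0.0001
```

```bash
python3 - <<'E'
from clampg import *
from look import grab
s=st(); log(); grab('u'); print(w2c(s['position']),w2c(cp(1.1,.002)));prev=None;Rt=RT()
for th in (.9,.7,.5,.3,.1,0): 
    print(round(th,1),end=' ');X=cp(th,.002); prev=go(X,Rt,s=prev,n=2)
E
```

```text
t 37.15 q [ -18.4   19.7   91.6    6.    49.5 -106.5] p [ 0.571  -0.0445  0.1709] F [ 0.6 -0.   0.2] w -0.0001
[[-0.936, 0.087, 0.34], [0.082, 0.996, -0.029], [-0.341, 0.001, -0.94]]
[[-0.00071189 -0.14408748  0.17091428]] [[-3.29597460e-17 -1.43745818e-01  1.73680605e-01]]
0.9 n 2 row [0.013, 0.24, 0.054, 0.001, -0.002, 0.001]
0.7 n 2 row [0.047, 0.202, 0.128, 0.0, 0.0, 0.0]
0.5 n 2 row [0.062, 0.169, 0.169, 0.0, 0.0, 0.0]
0.3 n 2 row [0.074, 0.126, 0.203, 0.0, 0.0, 0.0]
0.1 n 2 row [0.082, 0.074, 0.226, 0.0, 0.0, 0.0]
0 n 2 row [0.043, 0.016, 0.117, 0.0, 0.0, 0.0]
```

View pics/side_u.png

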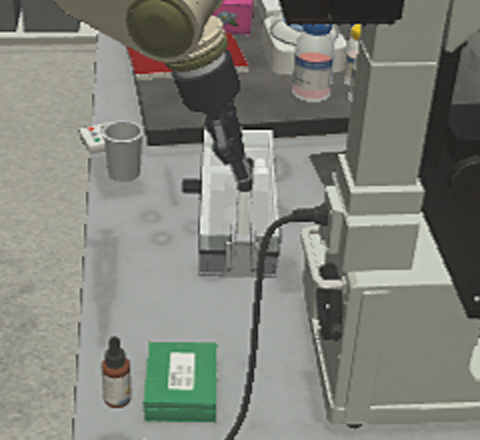

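The clamp is turning with the finger at (247,180). I'll continue, stopping a little short of flat.

Request:
{"method": "jog_arm", "body": {
  "plan": [
    [[0.013,0.24,0.054,0,0,0],[0.013,0.24,0.054,0,0,0],[0.047,0.202,0.128,0,0,0],[0.047,0.202,0.128,0,0,0],[0.062,0.169,0.169,0,0,0],[0.062,0.169,0.169,0,0,0],[0.074,0.126,0.203,0,0,0],[0.074,0.126,0.203,0,0,0],[0,0,0,0,0,0]]
  ]
}}

```text
time_s: 38.15
position: [0.576, 0.0136, 0.1226]
tool_rot: [[-0.937, 0.088, 0.338], [0.083, 0.996, -0.029], [-0.339, 0.001, -0.941]]
ft_force: [0.3, -0.0, -0.2]
grip_width: 0.0001
```

```bash
python3 - <<'E'
from clampg import *
s=st(); log(); print(w2c(s['position']),w2c(cp(.3,.002)));prev=None;Rt=RT()
for th in (.1,0): 
    print(round(th,1),end=' ');X=cp(th,.0); prev=go(X,Rt,s=prev,n=2)
E
```

```text
t 38.15 q [-11.4  23.6  94.7   3.3  42.  -98.4] p [0.576  0.0136 0.1226] F [ 0.3 -0.  -0.2] w 0.0001
[[-0.937, 0.088, 0.338], [0.083, 0.996, -0.029], [-0.339, 0.001, -0.941]]
[[-0.00078399 -0.08581355  0.12264098]] [[ 2.68882139e-17 -8.61760202e-02  1.24195751e-01]]
0.1 n 2 row [0.057, 0.067, 0.187, 0.002, -0.011, 0.001]
0 n 2 row [0.043, 0.018, 0.117, 0.0, 0.0, 0.0]
```

Request:
{"method": "jog_arm", "body": {
  "plan": [
    [[0.057,0.067,0.16,0,0,0],[0.057,0.067,0.16,0,0,0],[0.03,0.02,0.08,0,0,0],[0.02,0.01,0.06,0,0,0],[0,0,0,0,0,0],[0,0,0,0,0,0]]
  ]
}}

```text
time_s: 38.75
position: [0.5774, 0.0193, 0.1047]
tool_rot: [[-0.936, 0.089, 0.34], [0.083, 0.996, -0.03], [-0.341, 0.0, -0.94]]
ft_force: [0.6, -0.1, 0.3]
grip_width: -0.0001
```

```bash
python3 - <<'E'
from clampg import *
from look import grab
s=st(); log(); grab('v'); print(w2c(s['position']))
D=np.load('side.npz'); l=w2c(D['P'][D['d']>0])
for y in np.arange(-.16,-.04,.01):
    m=(abs(l[:,0])<.009)&(abs(l[:,1]-y)<.005)&(l[:,2]>.077); print(round(y,2),np.round(np.percentile(l[m,2],[10,50,90]),3) if m.any() else None)
E
```

```text
t 38.75 q [-10.7  25.2  95.8   3.   39.1 -97.6] p [0.5774 0.0193 0.1047] F [ 0.6 -0.1  0.3] w -0.0001
[[-0.936, 0.089, 0.34], [0.083, 0.996, -0.03], [-0.341, 0.0, -0.94]]
[[ 2.64762501e-05 -7.99644020e-02  1.04717654e-01]]
-0.16 [0.095 0.096 0.097]
-0.15 [0.093 0.095 0.096]
-0.14 [0.094 0.095 0.097]
-0.13 [0.094 0.096 0.098]
-0.12 [0.094 0.097 0.099]
-0.11 [0.095 0.098 0.158]
-0.1 [0.096 0.101 0.136]
-0.09 [0.101 0.12  0.148]
-0.08 [0.101 0.123 0.157]
-0.07 [0.13  0.154 0.174]
-0.06 None
-0.05 [0.158 0.159 0.161]
```

Request:
{"method": "jog_arm", "body": {
  "plan": [
    [[0.013,0,0.035,0,0,0],[0.013,0,0.035,0,0,0],[0,0,0,0,0,0],[0,0,0,0,0,0]]
  ]
}}

```text
time_s: 39.25
position: [0.5773, 0.0194, 0.1016]
tool_rot: [[-0.936, 0.088, 0.34], [0.083, 0.996, -0.03], [-0.341, 0.0, -0.94]]
ft_force: [0.2, -0.2, 0.2]
grip_width: -0.0002
```

Request:
{"method": "jog_arm", "body": {
  "plan": [
    [[0.009,0,0.025,0,0,0],[0,0,0,0,0,0],[0,0,0,0,0,0]]
  ]
}}

```text
time_s: 39.55
position: [0.5773, 0.0194, 0.1006]
tool_rot: [[-0.936, 0.088, 0.34], [0.083, 0.996, -0.03], [-0.341, 0.0, -0.94]]
ft_force: [0.4, 0.0, -0.3]
grip_width: -0.0
```

Request:
{"method": "jog_arm", "body": {
  "plan": [
    [[0.009,0,0.025,0,0,0],[0,0,0,0,0,0],[0,0,0,0,0,0]]
  ]
}}

```text
time_s: 39.85
position: [0.5774, 0.0194, 0.0997]
tool_rot: [[-0.936, 0.089, 0.34], [0.083, 0.996, -0.03], [-0.342, 0.0, -0.94]]
ft_force: [-0.4, 0.0, 1.7]
grip_width: -0.0
```

Request:
{"method": "jog_arm", "body": {
  "plan": [
    [[0.009,0,0.02,0,0,0],[0,0,0,0,0,0],[0,0,0,0,0,0]]
  ]
}}

```text
time_s: 40.15
position: [0.5775, 0.0194, 0.0994]
tool_rot: [[-0.936, 0.088, 0.341], [0.083, 0.996, -0.03], [-0.343, -0.0, -0.939]]
ft_force: [-3.2, 1.5, 6.3]
grip_width: 0.0
```

A firm stop at 6 N. I'll retreat up and back, then check.

Request:
{"method": "jog_arm", "body": {
  "plan": [
    [[0,0,-0.5,0,0,0],[0,0,-0.9,0,0,0],[0,0,-0.9,0,0,0],[0,0,-0.9,0,0,0],[0.5,-0.6,-0.8,0,0,0],[0.5,-0.9,0,0,0,0],[0.3,-0.9,0,0,0,0],[0,-0.9,0,0,0,0],[0,-0.5,0,0,0,0],[0,0,0,0,0,0]]
  ]
}}

```text
time_s: 41.15
position: [0.4605, -0.125, 0.2312]
tool_rot: [[-0.936, 0.092, 0.34], [0.086, 0.996, -0.032], [-0.341, -0.0, -0.94]]
ft_force: [-0.2, -0.2, 0.0]
grip_width: -0.0002
```

```bash
python3 - <<'E'
from clampg import *
from look import grab,objs
s=st(); grab('w'); print(w2c(s['position'])); objs("side","cup"); objs("top","cup"); objs("top","timer"); objs("top","dropper_bottle"); objs("side","dropper_bottle")
for n in("top","side"):
  D=np.load(n+'.npz'); l=w2c(D['P'][D['d']>0])
  for y in (-.16,-.14,-.12,-.1,-.09,-.08,-.07,-.06):
    m=(abs(l[:,0])<.007)&(abs(l[:,1]-y)<.005)&(l[:,2]>.07); print(n,round(y,2),np.round(np.percentile(l[m,2],[10,50,90]),3) if m.any() else None)
  m=(abs(l[:,1]-.05)<.03)&(abs(l[:,0])<.04)&(l[:,2]>.05); print('lid',np.round(np.percentile(l[m,2],[10,50,90]),3))
E
```

```text
t 41.15 q [ -34.9    6.5   98.6   11.5   57.9 -124.3] p [ 0.4605 -0.125   0.2312] F [-0.2 -0.2  0. ] w -0.0002
[[-0.936, 0.092, 0.34], [0.086, 0.996, -0.032], [-0.341, -0.0, -0.94]]
[[-0.10363922 -0.23408088  0.2311596 ]]
side cup 0.55 [231, 160, 251, 187] mid [0.3958 0.0398] z 0.081 case [-0.183 -0.076  0.081]
top cup 0.91 [181, 240, 209, 272] mid [0.4086 0.2325] z 0.081 case [-0.187  0.117  0.081]
top timer 0.94 [141, 256, 172, 292] mid [0.3715 0.3296] z 0.022 case [-0.232  0.211  0.022]
side dropper_bottle 0.87 [231, 267, 244, 301] mid [ 0.4018 -0.2635] z 0.094 case [-0.15  -0.377  0.094]
top -0.16 [0.091 0.094 0.097]
top -0.14 [0.087 0.092 0.095]
top -0.12 [0.081 0.093 0.095]
top -0.1 [0.079 0.094 0.098]
top -0.09 [0.094 0.097 0.099]
top -0.08 [0.095 0.097 0.1  ]
top -0.07 [0.095 0.097 0.099]
top -0.06 [0.093 0.096 0.099]
lid [0.074 0.076 0.079]
side -0.16 [0.095 0.097 0.099]
side -0.14 [0.093 0.094 0.096]
side -0.12 [0.092 0.094 0.097]
side -0.1 [0.093 0.096 0.099]
side -0.09 [0.097 0.099 0.1  ]
side -0.08 [0.097 0.098 0.1  ]
side -0.07 [0.097 0.098 0.1  ]
side -0.06 [0.096 0.097 0.097]
lid [0.076 0.078 0.08 ]
```

View pics/top_w.png

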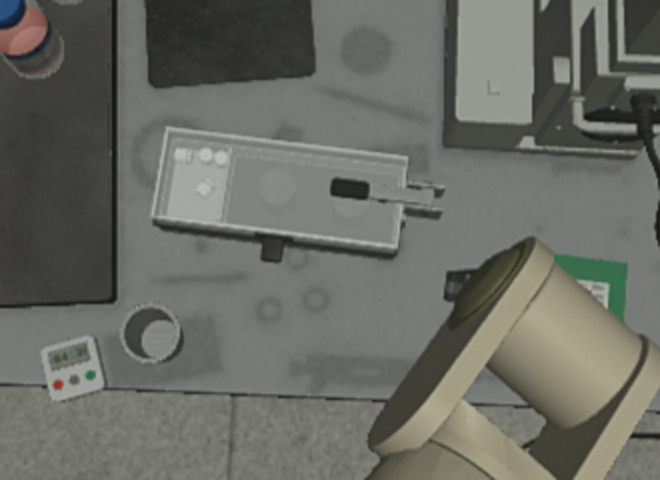

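View pics/side_w.png

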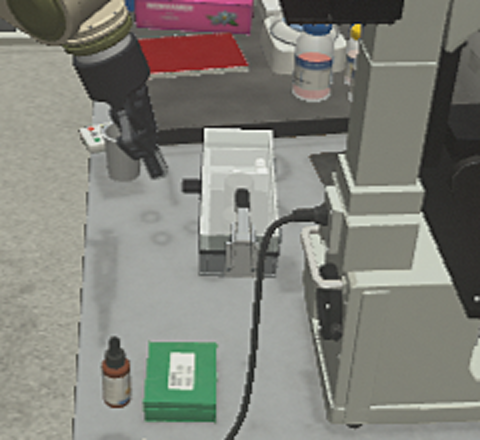

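The clamp lies flat on the shut lid at (370,190) in the top crop, with its grip top at z 97 mm. The contents are in place, the cup is upright and empty at (150,333), and the timer and bottle haven't moved. The robot is touching nothing, so I'm handing in.

```bash
python3 -c "
from rig import close_job
print(close_job())"
```

```text
the job is handed in; nothing more can be done
None
```

The job is done and handed in at about 41 s of robot time. Both objective cases went into the long bay, and all four canisters were poured from the cup into the short well. The cup went back upright on the table, then I shut the lid and swung the clamp down over it.

**Last checks:**
- **Lid:** the top measures 76 mm from above, which is fully shut, and 78 mm from the side camera.
- **Clamp:** it lies flat, with the top of the grip at 97–98 mm, and it met a firm stop at 6 N.
- **Contents:** both objectives and all four canisters show through the lid in their places. The cup looked empty from above.
- **Cup, timer and bottle:** the cup stands at (0.409, 0.232) m. The timer and bottle measure within 1–2 mm of where they started.

**Checks that disagreed or came close:**
- While pressing the lid home, the wrist force peaked at 39 N through the fingertips. That is well under the 120 N wrist limit but close to the 40 N limit for the arm or gripper body.
- The final side view of the cup was partly hidden by the gripper, so its position estimate was wrong. The top view was clear.
- The last top-view search missed the bottle, but the side camera found it in place.
- The network sometimes labelled other things as canisters or the cup. I ignored those after comparing them with the pictures.

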